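# Change the tin boxed in at the back of the bench tray

## Task

In the brown wooden tray the tin of scrap is boxed in between the loupe and the graver handle: first stand both of those aside on the pale wooden board, then move the scrap tin to the middle of the balance's pan, and set the tin of brass screws in its place on the felt spot. Then put the loupe and the handle each back where it stood in the tray at the start. Keep everything upright and leave the slate stick lying in the tray as it is.

Things in the scene. Friction and masses are not known exactly. Their poses are not given: they have to be found in the camera images.
- loupe: black lens barrel lying on its side, 42 x 42 x 42 mm (to be grasped like a box of that size with its sides along its x and y); origin at the centre of its underside, z up. At the start it stands in the tray on one side of the scrap tin (left or right varies); where it stands then is where it must return, facing as it likes.
- handle: brown turned wooden graver handle standing upright, round, 31 mm across, 49 mm tall, foot 28 mm across; fullest and best gripped about 30 mm above its underside; origin at the centre of its underside, z up. At the start it stands in the tray on the other side of the scrap tin; where it stands then is where it must return.
- scrap_tin: low round open metal tin with coloured scrap pieces, 42 mm across, 11 mm tall; origin at the centre of its underside, z up. Starts on the felt spot in the tray, with only 8 to 15 mm to its neighbours and about 8 mm to the rim behind, too little for a finger.
- screw_tin: round open metal tin with small brass screws, 44 mm across, 17 mm tall; origin at the centre of its underside, z up. Starts standing alone on the bench, towards its back, on the left or on the right (the balance stands on the other side). Behind the middle of the bench a lamp stand reaches forward over the surface: swing between left and right nearer to the robot, not along the back.
- tray: fixed wooden tray, 128 mm along its x, 184 mm along its y; floor 9 mm thick, rim 6 mm thick and 26 mm high above the bench; origin at the centre of its underside, x towards its back, z up. The felt spot lies at x = +28, y = 0 mm; loupe and handle stand near x = -4, y = +51 and -51 mm; the slate stick lies along y at x = -45 mm.
- tray_spot (a point): centre of the round grey felt spot, 52 mm across, on the tray's floor (9 mm above the bench), flat; axes as the tray's.
- board: fixed flat pale wooden board, 130 mm along its x, 180 mm along its y, 10 mm thick, lying on the bench and empty; origin at the centre of its underside, z up.
- scale_pan (a point): centre of the top face of the round steel pan, 74 mm across, of a small grey bench balance (body 80 x 126 mm, 16 mm high); the pan's face is 22 mm above the bench; x and y along the balance's short and long sides, z up. The balance is fixed.
- slate: grey slate stick, 14 x 105 x 7 mm, lying loose in the tray along the rim in front of loupe and handle; origin at the centre of its underside, y along its length. To be left as it is.
Things that resemble listed ones, but are neither listed nor needed, are in the scene too. What is shaped like the handle but orange or red is not meant.

How it is judged:
By the outcome, as a careful person would: the job done as asked, in the order asked, and still so for the second after the job is handed in, with the robot touching nothing.
It also fails if it takes over 144 s, if anything falls off the work surface, if the arm or the gripper's body presses on something with over 40 N, if the wrist force passes 120 N, or if a joint passes its speed limit or range.

## Robot

A 7-joint arm with a two-finger parallel gripper is mounted at the origin on a cart in front of the work surface, level with it; the furniture and walls round the work are solid. World frame = base frame: x ahead of the robot, y to its left, z up, the work surface at z = 0. Lengths are in mm, angles in rad, forces in N, time in s.
With the tool pointing down it reaches from about 350 to 900 mm from the base axis. Payload 8.1 kg.
Tool frame: the origin (TCP) lies midway between the tips of the shut fingers; the grasp point (between the pads) lies 19 mm behind it; z points along the fingers, y is the direction in which the jaws open and shut (so a half turn about z gives the same grasp; the last joint's range is limited). The gripper opens to 92 mm and grips with 3 to 60 N. Pads are 19 mm wide; open, the fingers measure 130 mm over their backs; the gripper's body (75 mm by 190 mm) begins 47 mm behind the grasp point.
Start: joints at [1.135, 0.434, 0.025, 1.573, -0.012, 1.134, -0.075], TCP at [204.159, -590.729, 226.742] pointing down, gripper open.
Joint ranges: [-2.62, 2.62], [-0.44, 2.09], [-1.27, 1.32], [0.08, 2.57], [-1.32, 4.46], [0.12, 2], [-2.74, 2.74]. Speed limits (rad/s): [2.22, 2.22, 3.01, 3.01, 3.14, 3.14, 3.14].

## Interface

Orientations are given as a unit quaternion [w, x, y, z].
In Python, from station import ctrl, viewer gives the robot as it stands.
- The arm moves only by the shell command python3 -m handwheel 'ROWS' [FORCE]. ROWS is JSON, a list of rows, each an object with "translation": the shift along the tool's x, y, z in mm, a list of three; "delta_rot": the turn, a rotation vector about the tool's x, y, z in rad, a list of three; "grip": the closure in counts, from 0 (fully open) to 255 (shut). In form: [{"translation": [dx, dy, dz], "delta_rot": [rx, ry, rz], "grip": grip}, ...]. A call has 1 to 20 rows; each row shifts and turns the pose as measured when the row begins, along the tool's axes as they then stand; what a row does not reach is not made up. A row lasts 1/8 s, in which the tool goes at most 62.5 mm and 10.7 degrees, less where a joint would pass 70% of its speed; a pose out of reach is approached as far as the arm can. A call with a gripper value outside its range is refused whole. The fingers move at their own pace and stop on an object; FORCE is the grip in N (left out, the last holds). Time passes only in rows, so rows that do not move let the fingers close. It gives the time, the measured TCP pose, the force and the opening at its end, in the units of the state.
- ctrl.get_obs(): the state, without advancing time (a new reading comes with each control period).
- viewer.grab_frame(name): name is "side" or "top" or "wrist"; returns the picture (400x640x3 uint8, red, green, blue); there is no depth.
- viewer.camera_info(name): a dict with "fx", "fy", "cx", "cy" (pixels), "k1" (the pictures are not rectified: a ray, as slopes to the right and down, at radius r is drawn at 1 + k1 r^2 times it, then the intrinsics apply), "R" (3x3) and "t" (3): a world point X has camera coordinates R X + t. Camera axes: x right, y down, z forward; pixel columns grow to the right and rows downward; lengths in mm; the calibration is good to about 2 mm. A picture is of the moment at which its call begins: read the wrist's pose just before it. camera_info takes no time and is no camera call; for the wrist camera it gives the pose at the moment of the call.
- ctrl.finish_job(): hands the job in, once; it reports no verdict.
The state is a dict: "t": time; "qpos": joint angles; "qd": joint speeds; "effort": joint torques, N m; "tool_pos": TCP position; "tcp_rot": TCP orientation; "wrist_force": force on the tool from outside, world axes, zero at the start; "torque": the same for the moment, N m; "finger_gap": opening from 0.0 (shut) to 1.0 (fully open).
Only numpy, scipy, OpenCV 4.12 (cv2) and the standard library are available. Lean on these libraries where they do the work, as an engineer would, in place of code of your own. Each camera call takes 0.05 s, during which the arm holds its last target.

## Working session

There is one attempt and no reset: what is moved stays moved. The work goes in short steps, Python scripts to look and compute and a shell command to move; the robot and the scene stay as the last step left them, time stands still between calls to the robot, and variables do not carry over. Pictures are saved under pics/ and viewed, and the job is handed in when it is done.

```bash
ls; mkdir -p pics; python3 - <<'E'
from station import ctrl, viewer
import cv2
o=ctrl.get_obs(); print(o)
for n in ("side","top","wrist"):
    print(n, viewer.camera_info(n))
    cv2.imwrite(f"pics/{n}0.png", viewer.grab_frame(n)[:,:,::-1])
E
```

```text
pics
{'t': 0.0, 'qpos': array([ 1.13544458,  0.43525235,  0.02495372,  1.57406714, -0.01153904,
        1.13399687, -0.07510295]), 'qd': array([ 0.00034781,  0.00076374, -0.00080518,  0.00298521, -0.00086874,
        0.00119562, -0.0001666 ]), 'effort': array([-7.87079480e-04, -6.67848659e+01,  9.84308347e-01, -3.14468479e+01,
       -6.07571541e-02,  4.27750975e-02,  2.44200037e-04]), 'tool_pos': array([ 203.92922178, -590.26906851,  225.93810604]), 'tcp_rot': array([-7.57776757e-04,  9.86193537e-01,  1.65594938e-01, -2.24047822e-04]), 'wrist_force': array([ 0.32010834, -0.90588187, -0.53010684]), 'torque': array([-0.01193218, -0.01680157,  0.02502211]), 'finger_gap': 1.0009634561481373}
side {'fx': 382.54455235299275, 'fy': 382.54455235299275, 'cx': 321.68059309244876, 'cy': 200.09866958613514, 'k1': -0.04977919152783438, 'R': array([[-0.99930554, -0.0321067 ,  0.01891006],
       [-0.03004363,  0.39406608, -0.91859093],
       [ 0.02204111, -0.91852114, -0.39475702]]), 't': array([548.65333203,  87.74445182, 837.94219978])}
top {'fx': 468.649886159826, 'fy': 468.649886159826, 'cx': 316.9548834879544, 'cy': 206.1034688701764, 'k1': -0.043212694592093905, 'R': array([[-0.0410998 , -0.99914968, -0.00327352],
       [-0.97813592,  0.04090346, -0.20390444],
       [ 0.20386496, -0.00517848, -0.97898532]]), 't': array([ -11.15534322,  575.69298797, 1001.34132577])}
wrist {'fx': 279.3723323000143, 'fy': 279.3723323000143, 'cx': 318.9897697384213, 'cy': 198.94493070522944, 'k1': -0.01711790034119259, 'R': array([[ 0.32709449, -0.94499082, -0.00124553],
       [-0.90135217, -0.31238499,  0.29996647],
       [-0.28385464, -0.09699472, -0.95394893]]), 't': array([-623.81834905,  -38.54360319,  391.45959199])}
```

View pics/top0.png

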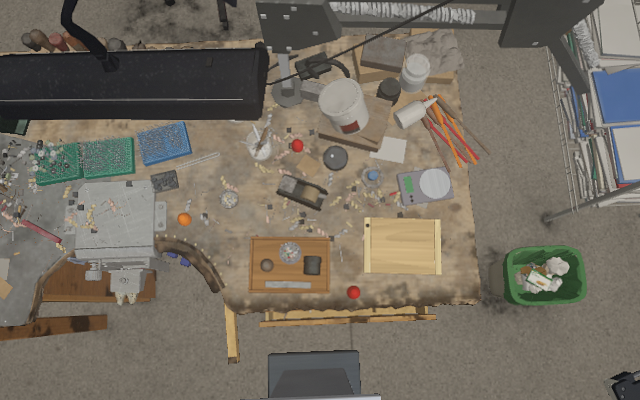

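View pics/side0.png

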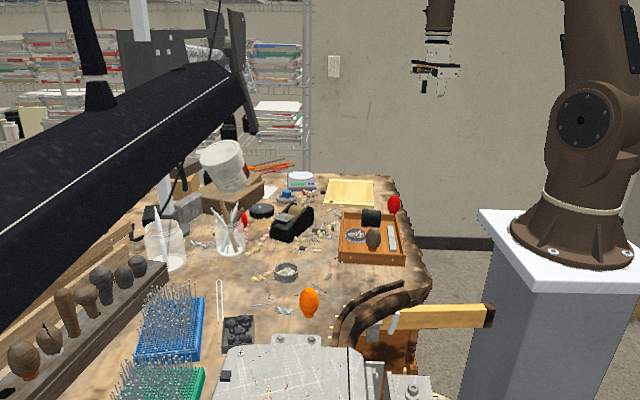

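View pics/wrist0.png

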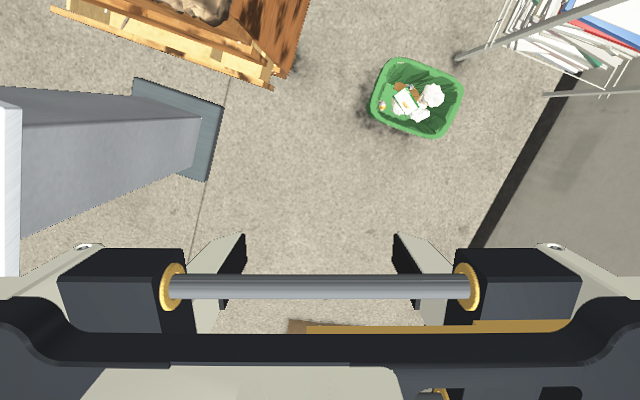

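Top view: tray at (290,265), with handle (267,265), scrap tin (290,252), loupe (312,265) and slate (288,285). Board is at (402,246), balance pan at (434,184). The screw tin candidate is at (229,200). The orange piece (184,219) and the red ones (353,292 and 297,145) are decoys.

```bash
cat > h.py <<'E'
import numpy as np, cv2
from station import ctrl, viewer
from scipy.spatial.transform import Rotation as Ro
def undist(info,uv):
    K=np.array([[info['fx'],0,info['cx']],[0,info['fy'],info['cy']],[0,0,1]])
    p=cv2.undistortPoints(np.array(uv,float).reshape(-1,1,2),K,np.array([info['k1'],0,0,0]))
    return p.reshape(-1,2)
def cast(info,uv,z):
    s=undist(info,uv); R=np.array(info['R']); t=np.array(info['t'])
    c=-R.T@t; d=np.c_[s,np.ones(len(s))]@R
    k=(z-c[2])/d[:,2]
    return c+d*k[:,None]
def proj(info,X):
    K=np.array([[info['fx'],0,info['cx']],[0,info['fy'],info['cy']],[0,0,1]])
    R=np.array(info['R'])
    p,_=cv2.projectPoints(np.array(X,float).reshape(-1,1,3),cv2.Rodrigues(R)[0],np.array(info['t']),K,np.array([info['k1'],0,0,0]))
    return p.reshape(-1,2)
def tool():
    o=ctrl.get_obs(); q=o['tcp_rot']; return o,np.array(o['tool_pos']),Ro.from_quat([q[1],q[2],q[3],q[0]])
def go(target,yaw_deg=None):
    """print remaining shift in tool axes; yaw of jaw axis(tool y) world deg"""
    o,p,R=tool()
    yv=R.as_matrix()[:,1]; yaw=np.degrees(np.arctan2(yv[1],yv[0]))
    print('t',round(o['t'],2),'p',p.round(1),'jawyaw',round(yaw,1),'z',R.as_matrix()[:,2].round(3),'F',np.round(o['wrist_force'],1),'gap',round(o['finger_gap'],3))
    if target is not None: print('d tool',R.inv().apply(np.array(target)-p).round(1))
    if yaw_deg is not None:
        dy=(yaw_deg-yaw+90)%180-90
        th=np.radians(dy)
        Rt=Ro.from_euler('z',th)*Ro.from_matrix(np.column_stack([[np.sin(np.radians(yaw)),-np.cos(np.radians(yaw)),0],[np.cos(np.radians(yaw)),np.sin(np.radians(yaw)),0],[0,0,-1]])) 
        # tool y=yawdir, z=down, x = y cross z
        yv=np.array([np.cos(np.radians(yaw+dy)),np.sin(np.radians(yaw+dy)),0]); zv=np.array([0,0,-1.]); xv=np.cross(yv,zv)
        Rt=Ro.from_matrix(np.column_stack([xv,yv,zv]))
        print('rotvec tool',(R.inv()*Rt).as_rotvec().round(3))
def crop(n,u0,v0,w,h,s,name):
    im=viewer.grab_frame(n)[:,:,::-1]
    cv2.imwrite(f'pics/{name}_raw.png',im)
    cv2.imwrite(f'pics/{name}.png',cv2.resize(im[v0:v0+h,u0:u0+w],None,fx=s,fy=s,interpolation=cv2.INTER_CUBIC))
E
python3 - <<'E'
from h import *
im=cv2.imread('pics/top0.png')
cv2.imwrite('pics/a.png',cv2.resize(im[130:310,200:460],None,fx=3,fy=3,interpolation=cv2.INTER_CUBIC))
T=viewer.camera_info('top')
for n,uv,z in [('tray',(290,265),26),('handle',(267,265),40),('scrap',(290,252),20),('loupe',(312,265),45),('board',(402,246),10),('pan',(434,184),22),('screw',(229,200),17),('traycorn1',(250,237),26),('tc2',(330,237),26),('tc3',(329,291),26),('tc4',(249,291),26)]:
    print(n,cast(T,[uv],z)[0].round(0))
go(None)
E
```

```text
tray [447.  32.  26.]
handle [448.  83.  40.]
scrap [478.  31.  20.]
loupe [444. -18.  45.]
board [ 482. -230.   10.]
pan [ 624. -315.   22.]
screw [607. 172.  17.]
traycorn1 [515. 122.  26.]
tc2 [508. -62.  26.]
tc3 [385. -54.  26.]
tc4 [393. 126.  26.]
t 0.15 p [ 204.  -590.4  226.1] jawyaw -70.9 z [-0.     0.001 -1.   ] F [-0.4  0.2  0.4] gap 1.001
```

View pics/a.png

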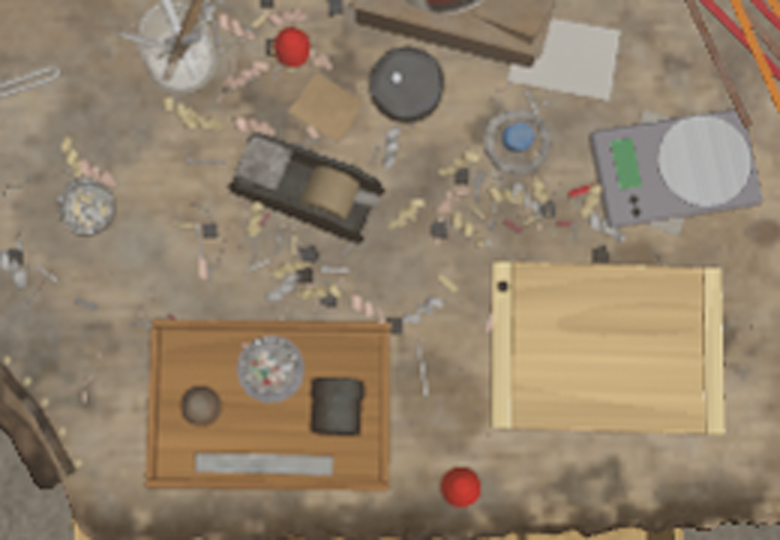

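```bash
python3 - <<'E'
from h import *
go([390,32,260],-92)
for n in ('side','top','wrist'):
    i=viewer.camera_info(n); print(n,(-np.array(i['R']).T@np.array(i['t'])).round(0))
S=viewer.camera_info('side');T=viewer.camera_info('top')
def tri(a,b):
    A=[];B=[]
    for i,uv in((S,a),(T,b)):
        c0=cast(i,[uv],0)[0];c1=cast(i,[uv],300)[0];d=(c1-c0)/np.linalg.norm(c1-c0)
        P=np.eye(3)-np.outer(d,d);A.append(P);B.append(P@c0)
    return np.linalg.solve(sum(A),sum(B))
print('lamp corner',tri((243,103),(264,114)), tri((200,70),(264,45)))
E
```

```text
t 0.15 p [ 204.  -590.4  226.1] jawyaw -70.9 z [-0.     0.001 -1.   ] F [-0.4  0.2  0.4] gap 1.001
d tool [ 379.1 -527.5  -33.3]Traceback (most recent call last):
  File "<stdin>", line 2, in <module>
  File "h.py", line 29, in go
    Rt=Ro.from_euler('z',th)*Ro.from_matrix(np.column_stack([[np.sin(np.radians(yaw)),-np.cos(np.radians(yaw)),0],[np.cos(np.radians(yaw)),np.sin(np.radians(yaw)),0],[0,0,-1]]))
                             ~~~~~~~~~~~~~~^^^^^^^^^^^^^^^^^^^^^^^^^^^^^^^^^^^^^^^^^^^^^^^^^^^^^^^^^^^^^^^^^^^^^^^^^^^^^^^^^^^^^^^^^^^^^^^^^^^^^^^^^^^^^^^^^^^^^^^^^^^^^^^^^^^^^^
  File "scipy/spatial/transform/_rotation.pyx", line 1143, in scipy.spatial.transform._rotation.Rotation.from_matrix
ValueError: Non-positive determinant (left-handed or null coordinate frame) in rotation matrix 0: [[-0.9451516   0.32663199  0.        ]
 [-0.32663199 -0.9451516   0.        ]
 [ 0.          0.         -1.        ]].
```

```bash
sed -i '/th=np.radians(dy)/d;/Rt=Ro.from_euler/d' h.py; python3 - <<'E'
from h import *
go([440,0,280],-2)
for n in ('side','top','wrist'):
    i=viewer.camera_info(n); print(n,(-np.array(i['R']).T@np.array(i['t'])).round(0))
S=viewer.camera_info('side');T=viewer.camera_info('top')
def tri(a,b):
    A=[];B=[]
    for i,uv in((S,a),(T,b)):
        c0=cast(i,[uv],0)[0];c1=cast(i,[uv],300)[0];d=(c1-c0)/np.linalg.norm(c1-c0)
        P=np.eye(3)-np.outer(d,d);A.append(P);B.append(P@c0)
    return np.linalg.solve(sum(A),sum(B))
print('lamp corner',tri((243,103),(264,114)), tri((200,70),(264,45)))
E
```

```text
t 0.15 p [ 204.  -590.4  226.1] jawyaw -70.9 z [-0.     0.001 -1.   ] F [-0.4  0.2  0.4] gap 1.001
d tool [ 415.9 -481.   -53.4]
rotvec tool [-1.000e-03 -1.000e-03 -1.203e+00]
side [532. 753. 401.]
top [ 359.  -30. 1098.]
wrist [ 280. -564.  384.]
lamp corner [699.25021358  55.70098707 289.58728704] [788.3245376   42.9649721  351.72793199]
```

```bash
python3 -m handwheel '[{"translation":[0,-40,-15],"delta_rot":[0,0,0],"grip":0},{"translation":[0,-50,-15],"delta_rot":[0,0,0],"grip":0},{"translation":[0,-50,-15],"delta_rot":[0,0,0],"grip":0},{"translation":[52,-3,-5],"delta_rot":[0,0,-0.11],"grip":0},{"translation":[52,-3,0],"delta_rot":[0,0,-0.11],"grip":0},{"translation":[52,-3,0],"delta_rot":[0,0,-0.11],"grip":0},{"translation":[52,-3,0],"delta_rot":[0,0,-0.11],"grip":0},{"translation":[52,-3,0],"delta_rot":[0,0,-0.11],"grip":0},{"translation":[52,-3,0],"delta_rot":[0,0,-0.11],"grip":0},{"translation":[52,-3,0],"delta_rot":[0,0,-0.11],"grip":0}]' 30; python3 -c "
from h import *
go([450,30,270],-2)"
```

```text
t: 1.4
tool_pos: [426.5, -213.6, 275.6]
tcp_rot: [-0.001, 0.848, 0.53, -0.001]
wrist_force: [0.8, -0.0, 0.6]
finger_gap: 1.003
t 1.4 p [ 426.5 -213.6  275.6] jawyaw -26.0 z [-0.002  0.002 -1.   ] F [ 0.8 -0.   0.6] gap 1.003
d tool [229.2 -85.9   6. ]
rotvec tool [-0.003 -0.001 -0.42 ]
```

```bash
python3 -m handwheel '[{"translation":[52,-5,0],"delta_rot":[0,0,-0.14],"grip":0},{"translation":[50,0,0],"delta_rot":[0,0,-0.14],"grip":0},{"translation":[40,0,0],"delta_rot":[0,0,-0.14],"grip":0},{"translation":[0,0,0],"delta_rot":[0,0,0],"grip":0}]'; python3 -c "
from h import *
go([450,30,270],-2)
i=viewer.camera_info('wrist');import pickle;pickle.dump(i,open('w1.pkl','wb'))
crop('wrist',0,0,640,400,1,'w1')"
```

```text
t: 1.9
tool_pos: [468.6, -68.6, 275.5]
tcp_rot: [-0.002, 0.711, 0.703, 0.001]
wrist_force: [-0.7, -1.2, -0.2]
finger_gap: 0.997
t 1.9 p [468.6 -68.6 275.5] jawyaw -0.7 z [-0.002  0.003 -1.   ] F [-0.7 -1.2 -0.2] gap 0.997
d tool [ 98.3 -19.8   5.9]
rotvec tool [-0.002 -0.003  0.023]
```

View pics/w1.png

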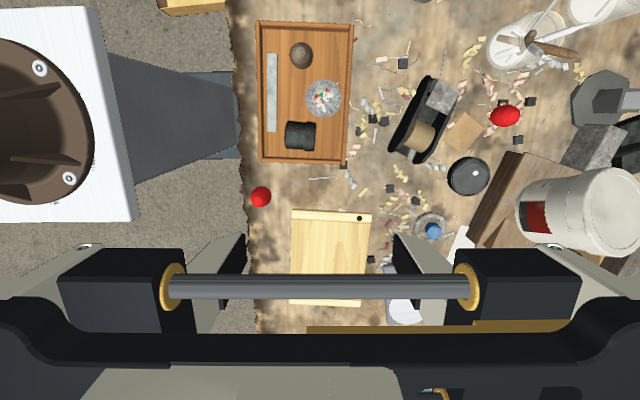

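Wrist view: handle (301,55), scrap tin (323,98), loupe (300,136), slate (271,92), red decoy (260,197), board (330,255).

```bash
python3 - <<'E'
from h import *
a=cv2.imread('pics/w1_raw.png')[10:180,240:370]; b=cv2.imread('pics/top0.png')[228:300,240:340]
cv2.imwrite('pics/b.png',np.hstack([cv2.resize(a,None,fx=3.4,fy=3.4,interpolation=cv2.INTER_CUBIC)[:570]]))
cv2.imwrite('pics/c.png',cv2.resize(b,None,fx=8,fy=8,interpolation=cv2.INTER_CUBIC))
E
```

```text
(no output)
```

View pics/b.png

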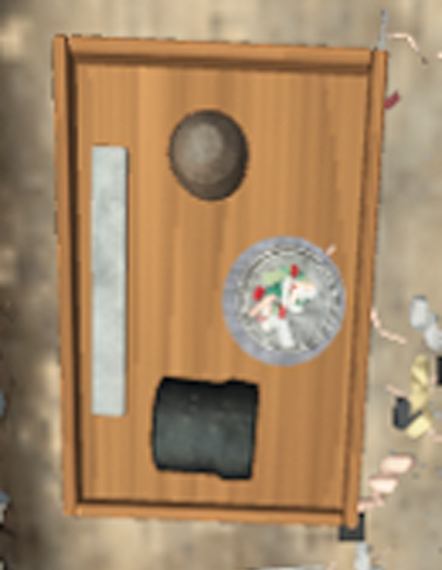

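View pics/c.png

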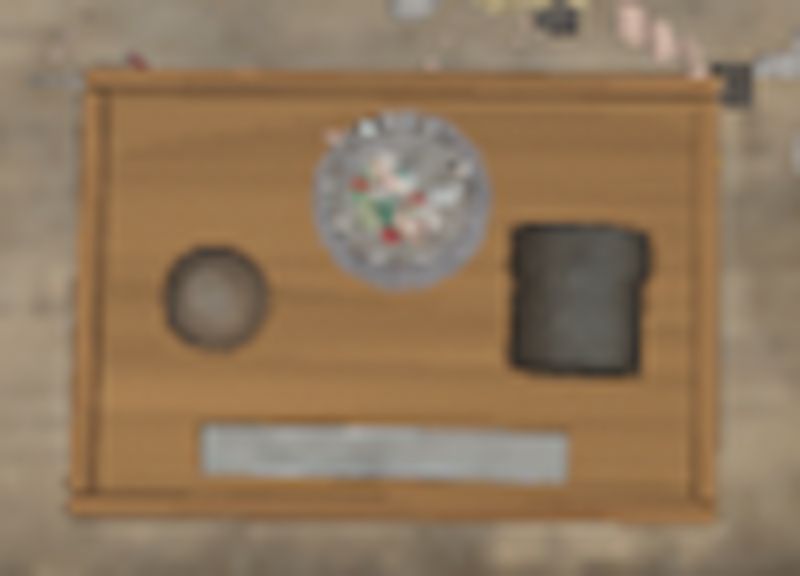

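```bash
cat > m1.py <<'E'
from h import *
import pickle
W=pickle.load(open('w1.pkl','rb'));T=viewer.camera_info('top')
fw=lambda L:[(x/3.4+240-.35,y/3.4+10-.35) for x,y in L]
ft=lambda L:[(x/8+240-.44,y/8+228-.44) for x,y in L]
def trayfit(C):
    M=np.array([[64,92],[64,-92],[-64,-92],[-64,92]],float)
    m=C[:,:2].mean(0); H=(M).T@(C[:,:2]-m); 
    a=np.arctan2(H[0,1]-H[1,0],H[0,0]+H[1,1])
    R=np.array([[np.cos(a),-np.sin(a)],[np.sin(a),np.cos(a)]])
    return m,a,R,(C[:,:2]-m-M@R.T)
for n,I,C,L,Hd,S,Sl in [('wrist',W,fw([(387,52),(360,522),(68,515),(55,36)]),fw([(205,428)]),fw([(208,153)]),fw([(285,299)]),fw([(110,280)])),
                ('top',T,ft([(88,70),(720,78),(716,520),(68,515)]),ft([(578,300)]),ft([(216,298)]),ft([(403,198)]),ft([(385,454)]))]:
    c=cast(I,C,26); m,a,R,res=trayfit(c)
    print(n,'tray',m.round(1),'yaw deg',np.degrees(a).round(2)); print(res.round(1).tolist())
    for k,uv,z in (('loupe',L,30),('handle',Hd,40),('scrap',S,20),('slate',Sl,16)):
        p=cast(I,uv,z)[0,:2]; print(k,p.round(1),'tray',(R.T@(p-m)).round(1))
    print('spot',(m+R@[28,0]).round(1))
E
python3 m1.py
```

```text
wrist tray [447.5  33.2] yaw deg -2.52
[[-1.3, -2.2], [-0.7, 2.0], [1.0, 0.9], [1.0, -0.8]]
loupe [441.2 -18.6] tray [ -4.1 -52. ]
handle [446.1  83.6] tray [-3.6 50.2]
scrap [475.   32.2] tray [27.5  0.2]
slate [402.8  40.8] tray [-45.    5.6]
spot [475.5  32. ]
top tray [449.1  33.4] yaw deg -3.03
[[-0.9, -1.0], [-1.1, 0.6], [1.5, 0.8], [0.5, -0.4]]
loupe [444.8 -17.9] tray [ -1.6 -51.5]
handle [448.7  83.7] tray [-3.  50.2]
scrap [476.9  31.4] tray [27.9 -0.5]
slate [404.4  39. ] tray [-44.9   3.2]
spot [477.  32.]
```

```bash
python3 -m handwheel '[{"translation":[50,-26,45],"delta_rot":[0,0,0.035],"grip":83},{"translation":[0,0,60],"delta_rot":[0,0,0],"grip":83},{"translation":[0,0,60],"delta_rot":[0,0,0],"grip":83},{"translation":[0,0,0],"delta_rot":[0,0,0],"grip":83}]'; python3 -c "
from h import *
go([443,-18,80],-2.8)
crop('wrist',160,0,320,400,1.5,'w2')"
```

```text
t: 2.45
tool_pos: [447.3, -32.3, 114.6]
tcp_rot: [0.0, 0.73, 0.683, 0.0]
wrist_force: [0.8, 1.0, -0.5]
finger_gap: 0.683
t 2.45 p [447.3 -32.3 114.6] jawyaw -3.8 z [ 0.001  0.    -1.   ] F [ 0.8  1.  -0.5] gap 0.683
d tool [14.  -5.3 34.5]
rotvec tool [ 0.001 -0.    -0.017]
```

View pics/w2.png

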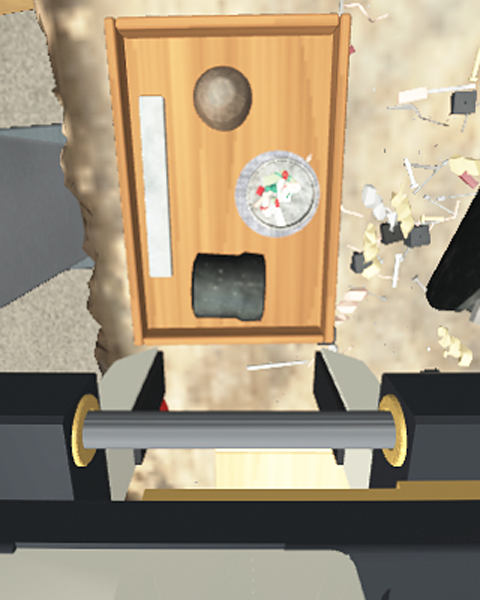

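Closer view: loupe at crop (228,287), handle (222,98), tin (278,193) and slate (154,186). I'll refine the positions from this one.

```bash
python3 - <<'E'
from h import *
from m1 import trayfit
W=viewer.camera_info('wrist')
f=lambda L:[(x/1.5+160-.17,y/1.5-.17) for x,y in L]
c=cast(W,f([(349,14),(333,343),(136,344),(106,18)]),26); m,a,R,res=trayfit(c)
print(m,np.degrees(a),res.round(1).tolist())
for k,uv,z in (('loupe',(229,287),30),('handle',(222,98),38),('scrap',(278,194),20),('slate',(155,186),16),('slA',(152,96),16),('slB',(160,276),16)):
    p=cast(W,f([uv]),z)[0,:2]; print(k,p.round(1),'tray',(R.T@(p-m)).round(1))
im=cv2.imread('pics/w2_raw.png'); g=cv2.cvtColor(im,cv2.COLOR_BGR2HSV)
mk=((g[...,2]<75)).astype(np.uint8); mk[:160]=0;mk[220:]=0;mk[:,:280]=0;mk[:,345:]=0
n,l,s,cc=cv2.connectedComponentsWithStats(mk); k=1+np.argmax(s[1:,4]); print(s[k],cc[k])
r=cv2.minAreaRect(np.argwhere(l==k)[:,::-1].astype(np.float32)); print(r)
print(cast(W,[r[0]],30))
go([443,-18,80],-2.8)
E
```

```text
wrist tray [447.5  33.2] yaw deg -2.52
[[-1.3, -2.2], [-0.7, 2.0], [1.0, 0.9], [1.0, -0.8]]
loupe [441.2 -18.6] tray [ -4.1 -52. ]
handle [446.1  83.6] tray [-3.6 50.2]
scrap [475.   32.2] tray [27.5  0.2]
slate [402.8  40.8] tray [-45.    5.6]
spot [475.5  32. ]
top tray [449.1  33.4] yaw deg -3.03
[[-0.9, -1.0], [-1.1, 0.6], [1.5, 0.8], [0.5, -0.4]]
loupe [444.8 -17.9] tray [ -1.6 -51.5]
handle [448.7  83.7] tray [-3.  50.2]
scrap [476.9  31.4] tray [27.9 -0.5]
slate [404.4  39. ] tray [-44.9   3.2]
spot [477.  32.]
[449.21680079  32.95021404] -2.934853942337535 [[-1.3, 0.0], [-0.2, -0.6], [0.7, 0.8], [0.8, -0.2]]
loupe [444.1 -19.7] tray [ -2.5 -52.8]
handle [448.1  84.1] tray [-3.7 51. ]
scrap [476.8  32.6] tray [27.6  1.1]
slate [403.9  41.9] tray [-45.7   6.7]
slA [408.3  91. ] tray [-43.8  55.9]
slB [400.2 -13.4] tray [-46.6 -48.8]
[288 168  49  36 730] [312.38767123 177.3739726 ]
((311.8643493652344, 185.2947235107422), (33.85335922241211, 48.845558166503906), 88.15238952636719)
[[443.88200615 -14.15269384  30.        ]]
t 2.5 p [449.3 -32.2 116.8] jawyaw -3.8 z [ 0.005 -0.    -1.   ] F [-0.3 -0.5  1.2] gap 0.681
d tool [13.8 -7.4 36.8]
rotvec tool [ 0.005 -0.    -0.017]
```

```bash
python3 -m handwheel '[{"translation":[13,-5,30],"delta_rot":[0,0,-0.017],"grip":83},{"translation":[0,0,15],"delta_rot":[0,0,0],"grip":83},{"translation":[0,0,0],"delta_rot":[0,0,0],"grip":83}]'; python3 -c "
from h import *
go([444,-19,21],-2.9)"
```

```text
t: 2.88
tool_pos: [451.3, -21.6, 77.1]
tcp_rot: [0.006, 0.726, 0.687, 0.005]
wrist_force: [-0.3, -0.5, 0.4]
finger_gap: 0.672
t 2.88 p [451.3 -21.6  77.1] jawyaw -3.2 z [ 0.015 -0.003 -1.   ] F [-0.3 -0.5  0.4] gap 0.672
d tool [ 2.3 -8.2 56. ]
rotvec tool [ 0.015  0.002 -0.005]
```

```bash
python3 -m handwheel '[{"translation":[2,-9,10],"delta_rot":[0.015,0.002,0],"grip":83},{"translation":[0,0,5],"delta_rot":[0,0,0],"grip":83},{"translation":[0,0,0],"delta_rot":[0,0,0],"grip":83}]'; python3 -c "
from h import *
go([444,-19,21],-2.9)"
```

```text
t: 3.25
tool_pos: [444.0, -20.1, 63.6]
tcp_rot: [0.001, 0.727, 0.686, 0.001]
wrist_force: [-0.8, -0.2, -0.2]
finger_gap: 0.675
t 3.25 p [444.  -20.1  63.6] jawyaw -3.3 z [ 0.003 -0.001 -1.   ] F [-0.8 -0.2 -0.2] gap 0.675
d tool [ 1.2 -0.2 42.6]
rotvec tool [ 0.003  0.    -0.007]
```

```bash
python3 -m handwheel '[{"translation":[1,0,20],"delta_rot":[0.003,0,0],"grip":83},{"translation":[0,0,15],"delta_rot":[0,0,0],"grip":83},{"translation":[0,0,6],"delta_rot":[0,0,0],"grip":83},{"translation":[0,0,0],"delta_rot":[0,0,0],"grip":83}]'; python3 -c "
from h import *
go([444,-19,21],-2.9)
crop('wrist',160,0,320,400,1.5,'w3')"
```

```text
t: 3.75
tool_pos: [445.1, -19.4, 21.9]
tcp_rot: [0.001, 0.727, 0.686, 0.0]
wrist_force: [0.1, -0.7, 0.1]
finger_gap: 0.675
t 3.75 p [445.1 -19.4  21.9] jawyaw -3.3 z [ 0.002 -0.001 -1.   ] F [ 0.1 -0.7  0.1] gap 0.675
d tool [ 0.4 -1.1  0.9]
rotvec tool [ 0.002  0.001 -0.007]
```

View pics/w3.png

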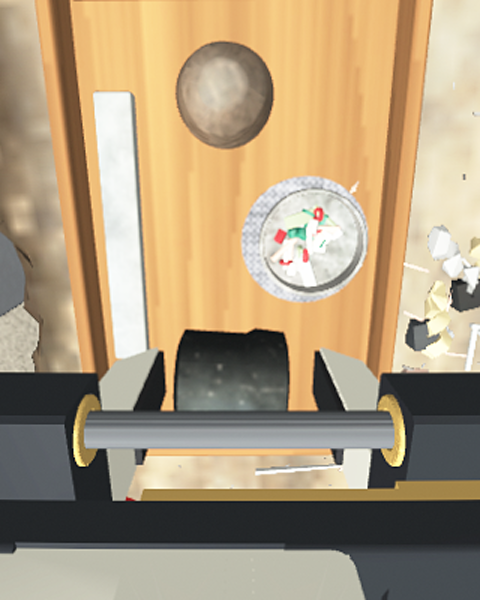

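The loupe (crop 232,370) is between the fingers, with the slate clear. Closing.

```bash
python3 -m handwheel '[{"translation":[0,0,0],"delta_rot":[0,0,0],"grip":255},{"translation":[0,0,0],"delta_rot":[0,0,0],"grip":255},{"translation":[0,0,0],"delta_rot":[0,0,0],"grip":255},{"translation":[0,0,0],"delta_rot":[0,0,0],"grip":255},{"translation":[0,0,0],"delta_rot":[0,0,0],"grip":255}]' 25; python3 -c "
from h import *
go([460,-220,90],-3)
crop('wrist',160,0,320,400,1.5,'w4')"
```

```text
t: 4.42
tool_pos: [445.9, -19.5, 23.3]
tcp_rot: [0.002, 0.727, 0.686, 0.001]
wrist_force: [-0.3, -0.4, -1.7]
finger_gap: 0.459
t 4.42 p [445.9 -19.5  23.3] jawyaw -3.3 z [ 0.004 -0.001 -1.   ] F [-0.3 -0.4 -1.7] gap 0.459
d tool [-199.4   26.   -66.5]
rotvec tool [ 0.004  0.001 -0.006]
```

View pics/w4.png

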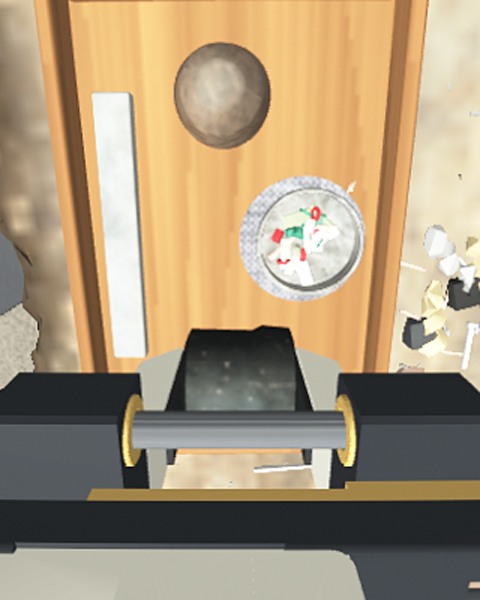

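```bash
python3 - <<'E'
from h import *
T=viewer.camera_info('top')
f=lambda L:[(x/3+200-.33,y/3+130-.33) for x,y in L]
c=cast(T,f([(493,262),(722,268),(725,433),(492,427)]),10); print(c.round(0)[:,:2].tolist(),c.mean(0))
c=cast(T,f([(592,132),(748,111),(761,201),(610,226)]),16); print('bal',c.round(0)[:,:2].tolist())
p=cast(T,f([(705,160),(658,160),(752,160),(705,116),(705,207)]),22);print('pan',p.round(1).tolist())
p=cast(T,f([(87,207)]),17);print('screw',p.round(1).tolist())
E
python3 -m handwheel '[{"translation":[0,0,-20],"delta_rot":[0,0,0],"grip":255},{"translation":[0,0,-50],"delta_rot":[0,0,0],"grip":255},{"translation":[0,0,-40],"delta_rot":[0,0,0],"grip":255},{"translation":[-40,0,0],"delta_rot":[0,0,0],"grip":255},{"translation":[-40,0,0],"delta_rot":[0,0,0],"grip":255},{"translation":[-40,0,0],"delta_rot":[0,0,0],"grip":255},{"translation":[-40,0,0],"delta_rot":[0,0,0],"grip":255},{"translation":[0,0,0],"delta_rot":[0,0,0],"grip":255}]'; python3 -c "
from h import *
go([470,-185,90],-3)"
```

```text
[[554.0, -145.0], [542.0, -325.0], [413.0, -316.0], [425.0, -136.0]] [ 483.58821658 -230.57069446   10.        ]
bal [[655.0, -230.0], [667.0, -357.0], [593.0, -360.0], [578.0, -238.0]]
pan [[626.8, -316.7, 22.0], [628.3, -279.4, 22.0], [625.3, -354.0, 22.0], [662.9, -320.1, 22.0], [588.8, -313.1, 22.0]]
screw [[610.2, 172.9, 17.0]]
t: 5.48
tool_pos: [436.5, -183.3, 137.3]
tcp_rot: [0.002, 0.726, 0.687, 0.001]
wrist_force: [0.2, 0.3, -0.6]
finger_gap: 0.459
t 5.47 p [ 436.5 -183.3  137.3] jawyaw -3.2 z [ 0.005 -0.001 -1.   ] F [ 0.2  0.3 -0.6] gap 0.459
d tool [ 0.2 33.3 47.5]
rotvec tool [ 0.005  0.001 -0.003]
```

```bash
python3 -m handwheel '[{"translation":[0,42,30],"delta_rot":[0.005,0,0],"grip":255},{"translation":[0,0,35],"delta_rot":[0,0,0],"grip":255},{"translation":[0,0,25],"delta_rot":[0,0,0],"grip":255},{"translation":[0,0,0],"delta_rot":[0,0,0],"grip":255}]'; python3 -c "
from h import *
go([480,-185,24.3],-3)"
```

```text
t: 5.98
tool_pos: [480.7, -183.2, 45.8]
tcp_rot: [0.001, 0.726, 0.688, 0.0]
wrist_force: [0.1, 0.4, -0.4]
finger_gap: 0.454
t 5.97 p [ 480.7 -183.2   45.8] jawyaw -3.1 z [ 0.001 -0.    -1.   ] F [ 0.1  0.4 -0.4] gap 0.454
d tool [-1.8 -0.7 21.5]
rotvec tool [ 0.001  0.    -0.002]
```

```bash
python3 -m handwheel '[{"translation":[0,0,13],"delta_rot":[0,0,0],"grip":255},{"translation":[0,0,7],"delta_rot":[0,0,0],"grip":255},{"translation":[0,0,2],"delta_rot":[0,0,0],"grip":255},{"translation":[0,0,0],"delta_rot":[0,0,0],"grip":255}]'; python3 -c "
from h import *
go([480,-185,24.3],-3)"
```

```text
t: 6.48
tool_pos: [482.2, -182.7, 24.9]
tcp_rot: [0.002, 0.726, 0.688, 0.001]
wrist_force: [-0.5, -0.2, -0.1]
finger_gap: 0.457
t 6.47 p [ 482.2 -182.7   24.9] jawyaw -3.1 z [ 0.005 -0.001 -1.   ] F [-0.5 -0.2 -0.1] gap 0.457
d tool [-2.5 -2.   0.6]
rotvec tool [ 0.005  0.001 -0.001]
```

```bash
python3 -m handwheel '[{"translation":[0,0,1],"delta_rot":[0,0,0],"grip":255},{"translation":[0,0,1],"delta_rot":[0,0,0],"grip":255},{"translation":[0,0,0],"delta_rot":[0,0,0],"grip":83},{"translation":[0,0,0],"delta_rot":[0,0,0],"grip":83},{"translation":[0,0,0],"delta_rot":[0,0,0],"grip":83}]'; python3 -c "
from h import *
go([480,-185,24.3],-3)
crop('wrist',0,0,640,400,1,'w5')"
```

```text
t: 7.1
tool_pos: [482.9, -183.1, 24.5]
tcp_rot: [0.003, 0.726, 0.688, 0.002]
wrist_force: [-0.1, -0.6, 0.1]
finger_gap: 0.665
t 7.1 p [ 482.9 -183.1   24.5] jawyaw -3.1 z [ 0.007 -0.002 -1.   ] F [-0.1 -0.6  0.1] gap 0.665
d tool [-2.  -2.8  0.2]
rotvec tool [ 0.007  0.002 -0.002]
```

View pics/w5.png

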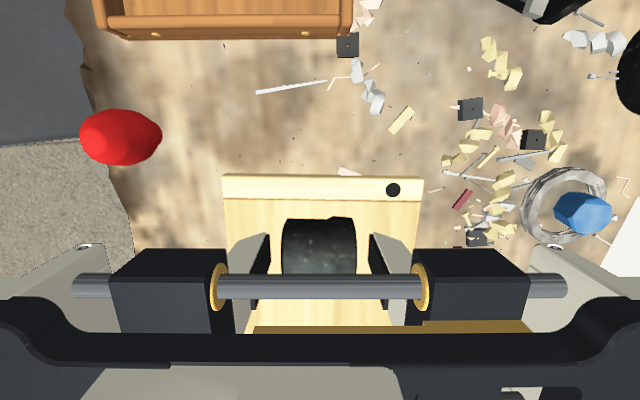

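Loupe stands on the board at (318,250), released. Now the handle.

```bash
python3 -m handwheel '[{"translation":[0,0,-25],"delta_rot":[0,0,0],"grip":83},{"translation":[0,0,-50],"delta_rot":[0,0,0],"grip":83},{"translation":[0,0,-40],"delta_rot":[0,0,0],"grip":100},{"translation":[50,-10,-10],"delta_rot":[0,0,0],"grip":111},{"translation":[55,-12,0],"delta_rot":[0,0,0],"grip":111},{"translation":[55,-12,0],"delta_rot":[0,0,0],"grip":111},{"translation":[55,-10,0],"delta_rot":[0,0,0],"grip":111},{"translation":[20,0,0],"delta_rot":[0,0,0],"grip":111},{"translation":[0,0,0],"delta_rot":[0,0,0],"grip":111}]'; python3 -c "
from h import *
go([447.5,83.8,80],-2.9)
crop('wrist',160,0,320,400,1.5,'w6')"
```

```text
t: 8.28
tool_pos: [451.3, 60.5, 153.4]
tcp_rot: [0.004, 0.727, 0.687, 0.003]
wrist_force: [-0.1, -0.5, 0.4]
finger_gap: 0.564
t 8.28 p [451.3  60.5 153.4] jawyaw -3.3 z [ 0.01  -0.001 -1.   ] F [-0.1 -0.5  0.4] gap 0.564
d tool [23.1 -5.8 73.4]
rotvec tool [ 0.01   0.    -0.006]
```

View pics/w6.png

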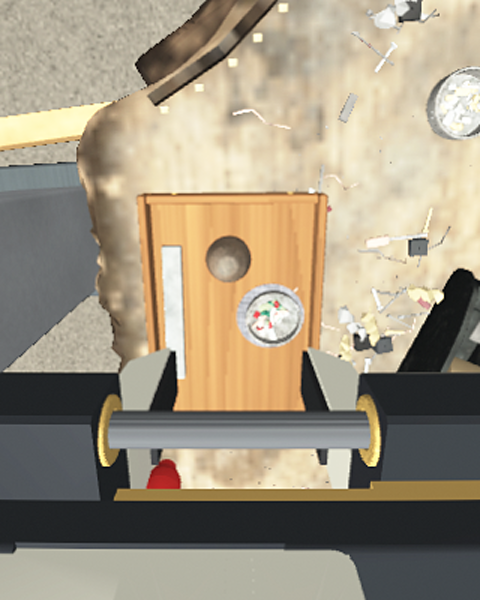

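```bash
python3 - <<'E'
from h import *
W=viewer.camera_info('wrist')
f=lambda L:[(x/1.5+160-.17,y/1.5-.17) for x,y in L]
for n,uv,z in (('handle',(228,259),38),('scrap',(270,315),20),('screw',(460,103),17)): print(n,cast(W,f([uv]),z)[0].round(1))
im=cv2.imread('pics/w6_raw.png')
cv2.imwrite('pics/d.png',cv2.resize(im[20:120,420:540],None,fx=6,fy=6,interpolation=cv2.INTER_CUBIC))
E
```

```text
handle [445.9  83.   38. ]
scrap [473.6  35.3  20. ]
screw [602.5 172.8  17. ]
```

View pics/d.png

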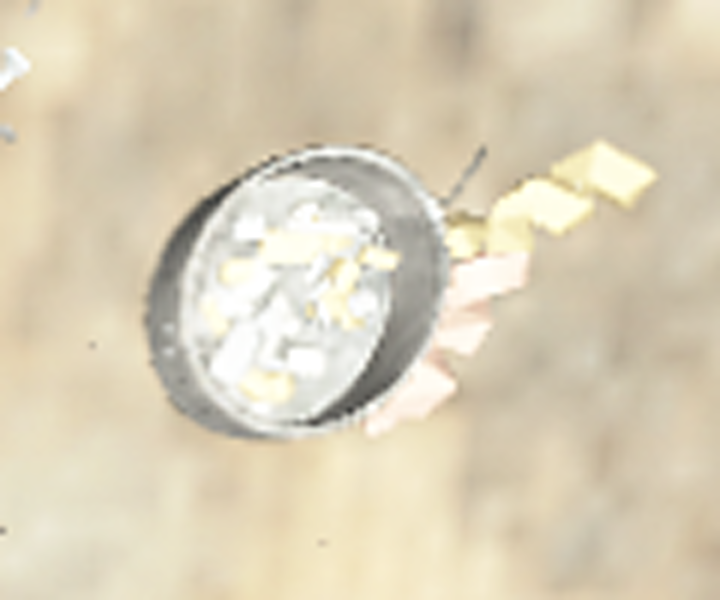

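```bash
python3 -m handwheel '[{"translation":[24,-5,35],"delta_rot":[0.01,0,0],"grip":111},{"translation":[0,0,30],"delta_rot":[0,0,0],"grip":111},{"translation":[0,0,0],"delta_rot":[0,0,0],"grip":111}]'; python3 -c "
from h import *
go([447.8,83.8,21],-2.9)"
```

```text
t: 8.7
tool_pos: [449.2, 78.9, 86.9]
tcp_rot: [0.001, 0.73, 0.684, -0.001]
wrist_force: [0.3, -0.9, 0.1]
finger_gap: 0.562
t 8.7 p [449.2  78.9  86.9] jawyaw -3.7 z [-0.    -0.003 -1.   ] F [ 0.3 -0.9  0.1] gap 0.562
d tool [ 5.  -1.7 65.9]
rotvec tool [ 0.     0.003 -0.015]
```

The screw tin at raw px (470,68) is an open metal cup with brass screw pieces inside. It is the only tin standing alone on the bench, towards the back on the left, so it is the one meant. Descending on the handle.

```bash
python3 -m handwheel '[{"translation":[5,-2,20],"delta_rot":[0,0.003,-0.012],"grip":111},{"translation":[0,0,18],"delta_rot":[0,0,0],"grip":111},{"translation":[0,0,18],"delta_rot":[0,0,0],"grip":111},{"translation":[0,0,9],"delta_rot":[0,0,0],"grip":111},{"translation":[0,0,0],"delta_rot":[0,0,0],"grip":111}]'; python3 -c "
from h import *
go([447.8,83.8,21],-2.9)
crop('wrist',160,0,320,400,1.5,'w7')"
```

```text
t: 9.32
tool_pos: [451.9, 78.4, 24.8]
tcp_rot: [0.003, 0.729, 0.685, 0.001]
wrist_force: [-0.8, 0.7, 0.5]
finger_gap: 0.561
t 9.32 p [451.9  78.4  24.8] jawyaw -3.6 z [ 0.006 -0.002 -1.   ] F [-0.8  0.7  0.5] gap 0.561
d tool [ 5.1 -4.5  3.7]
rotvec tool [ 0.006  0.001 -0.012]
```

View pics/w7.png

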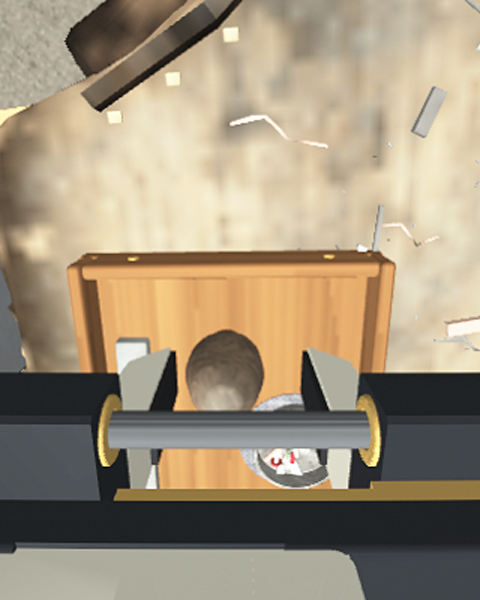

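```bash
python3 -m handwheel '[{"translation":[6,-5,2],"delta_rot":[0.006,0.001,-0.01],"grip":111},{"translation":[0,0,2],"delta_rot":[0,0,0],"grip":111},{"translation":[0,0,0],"delta_rot":[0,0,0],"grip":111}]'; python3 -c "
from h import *
go([447.8,83.8,21],-2.9)"
```

```text
t: 9.75
tool_pos: [448.2, 85.5, 22.3]
tcp_rot: [0.001, 0.725, 0.689, 0.001]
wrist_force: [0.4, 0.3, -0.0]
finger_gap: 0.571
t 9.75 p [448.2  85.5  22.3] jawyaw -3.0 z [ 0.002  0.    -1.   ] F [ 0.4  0.3 -0. ] gap 0.571
d tool [-1.7 -0.3  1.3]
rotvec tool [ 0.002 -0.    -0.001]
```

```bash
python3 -m handwheel '[{"translation":[-2,0,1],"delta_rot":[0,0,0],"grip":111},{"translation":[0,0,0],"delta_rot":[0,0,0],"grip":255},{"translation":[0,0,0],"delta_rot":[0,0,0],"grip":255},{"translation":[0,0,0],"delta_rot":[0,0,0],"grip":255},{"translation":[0,0,0],"delta_rot":[0,0,0],"grip":255},{"translation":[0,0,0],"delta_rot":[0,0,0],"grip":255}]' 20; python3 -c "
from h import *
go([447.8,83.8,21],-2.9)"
```

```text
t: 10.5
tool_pos: [448.1, 83.2, 21.3]
tcp_rot: [0.001, 0.725, 0.689, 0.001]
wrist_force: [0.4, -0.2, -1.1]
finger_gap: 0.315
t 10.5 p [448.1  83.2  21.3] jawyaw -3.0 z [ 0.002  0.    -1.   ] F [ 0.4 -0.2 -1.1] gap 0.315
d tool [ 0.6 -0.4  0.3]
rotvec tool [ 0.002 -0.    -0.001]
```

```bash
python3 -m handwheel '[{"translation":[0,0,-10],"delta_rot":[0,0,0],"grip":255},{"translation":[0,0,-30],"delta_rot":[0,0,0],"grip":255},{"translation":[0,0,-40],"delta_rot":[0,0,0],"grip":255},{"translation":[0,0,-40],"delta_rot":[0,0,0],"grip":255},{"translation":[-40,5,0],"delta_rot":[0,0,0],"grip":255},{"translation":[-45,5,0],"delta_rot":[0,0,0],"grip":255},{"translation":[-45,5,0],"delta_rot":[0,0,0],"grip":255},{"translation":[-45,5,0],"delta_rot":[0,0,0],"grip":255},{"translation":[-45,5,0],"delta_rot":[0,0,0],"grip":255},{"translation":[-45,5,0],"delta_rot":[0,0,0],"grip":255},{"translation":[-40,5,0],"delta_rot":[0,0,0],"grip":255},{"translation":[0,0,0],"delta_rot":[0,0,0],"grip":255}]'; python3 -c "
from h import *
go([485,-275,60],-2.9)"
```

```text
t: 12.0
tool_pos: [469.4, -230.8, 153.6]
tcp_rot: [0.003, 0.723, 0.691, 0.004]
wrist_force: [-0.2, 0.9, -0.9]
finger_gap: 0.315
t 12.0 p [ 469.4 -230.8  153.6] jawyaw -2.6 z [ 0.009  0.    -1.   ] F [-0.2  0.9 -0.9] gap 0.315
d tool [-43.5  16.8  93.7]
rotvec tool [ 0.009 -0.001  0.005]
```

```bash
python3 -m handwheel '[{"translation":[-44,17,0],"delta_rot":[0.009,0,0],"grip":255},{"translation":[0,0,40],"delta_rot":[0,0,0],"grip":255},{"translation":[0,0,35],"delta_rot":[0,0,0],"grip":255},{"translation":[0,0,20],"delta_rot":[0,0,0],"grip":255},{"translation":[0,0,0],"delta_rot":[0,0,0],"grip":255}]'; python3 -c "
from h import *
go([485,-275,22.3],-2.9)"
```

```text
t: 12.62
tool_pos: [486.5, -272.8, 59.8]
tcp_rot: [0.0, 0.722, 0.692, 0.002]
wrist_force: [-0.3, -0.3, -0.5]
finger_gap: 0.312
t 12.62 p [ 486.5 -272.8   59.8] jawyaw -2.5 z [ 0.004  0.003 -1.   ] F [-0.3 -0.3 -0.5] gap 0.312
d tool [-2.4 -1.6 37.5]
rotvec tool [ 0.004 -0.003  0.008]
```

```bash
python3 -m handwheel '[{"translation":[0,0,20],"delta_rot":[0.004,-0.003,0],"grip":255},{"translation":[0,0,11],"delta_rot":[0,0,0],"grip":255},{"translation":[0,0,4],"delta_rot":[0,0,0],"grip":255},{"translation":[0,0,1],"delta_rot":[0,0,0],"grip":255},{"translation":[0,0,0],"delta_rot":[0,0,0],"grip":255}]'; python3 -c "
from h import *
go([485,-275,22.3],-2.9)"
```

```text
t: 13.25
tool_pos: [488.4, -272.2, 24.4]
tcp_rot: [0.002, 0.722, 0.692, 0.001]
wrist_force: [0.1, 0.7, -1.1]
finger_gap: 0.312
t 13.25 p [ 488.4 -272.2   24.4] jawyaw -2.4 z [ 0.003 -0.001 -1.   ] F [ 0.1  0.7 -1.1] gap 0.312
d tool [-2.9 -3.3  2.1]
rotvec tool [0.003 0.001 0.009]
```

```bash
python3 -m handwheel '[{"translation":[0,0,1],"delta_rot":[0.003,0.001,0],"grip":255},{"translation":[0,0,1],"delta_rot":[0,0,0],"grip":255},{"translation":[0,0,1],"delta_rot":[0,0,0],"grip":255},{"translation":[0,0,0],"delta_rot":[0,0,0],"grip":255}]'; python3 -c "
from h import *
go([485,-275,22.3],-2.9)"
```

```text
t: 13.75
tool_pos: [488.9, -272.7, 22.3]
tcp_rot: [0.001, 0.722, 0.692, 0.0]
wrist_force: [-0.5, -0.3, 1.9]
finger_gap: 0.308
t 13.75 p [ 488.9 -272.7   22.3] jawyaw -2.4 z [ 0.001 -0.001 -1.   ] F [-0.5 -0.3  1.9] gap 0.308
d tool [-2.5 -3.8 -0. ]
rotvec tool [0.001 0.001 0.008]
```

```bash
python3 -m handwheel '[{"translation":[0,0,0],"delta_rot":[0,0,0],"grip":190},{"translation":[0,0,0],"delta_rot":[0,0,0],"grip":150},{"translation":[0,0,0],"delta_rot":[0,0,0],"grip":90},{"translation":[0,0,0],"delta_rot":[0,0,0],"grip":90},{"translation":[0,0,-15],"delta_rot":[0,0,0],"grip":90},{"translation":[0,0,-40],"delta_rot":[0,0,0],"grip":90},{"translation":[0,0,-50],"delta_rot":[0,0,0],"grip":90},{"translation":[0,0,-50],"delta_rot":[0,0,0],"grip":0},{"translation":[0,0,-30],"delta_rot":[0,0,0],"grip":0}]'; python3 -c "
from h import *
go([476,32,150],-93)
crop('top',200,130,260,180,3,'t1')"
```

```text
t: 14.88
tool_pos: [487.6, -271.3, 214.5]
tcp_rot: [-0.001, 0.721, 0.693, 0.0]
wrist_force: [0.3, -0.5, -0.7]
finger_gap: 0.818
t 14.88 p [ 487.6 -271.3  214.5] jawyaw -2.3 z [-0.001  0.001 -1.   ] F [ 0.3 -0.5 -0.7] gap 0.818
d tool [302.5 -23.8  64.8]
rotvec tool [-0.    -0.002 -1.559]
```

View pics/t1.png

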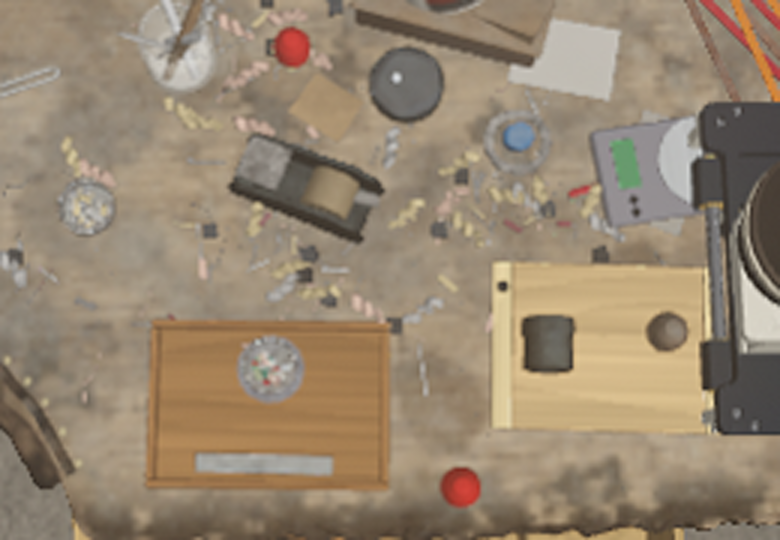

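Loupe (549,343) and handle (668,331) stand on the board. The tray holds only the scrap tin (270,369) and the slate (264,463). Next is the scrap tin.

```bash
python3 -m handwheel '[{"translation":[50,-4,5],"delta_rot":[0,0,0],"grip":0},{"translation":[55,-4,5],"delta_rot":[0,0,0],"grip":0},{"translation":[55,-4,5],"delta_rot":[0,0,0],"grip":0},{"translation":[55,-4,5],"delta_rot":[0,0,0],"grip":0},{"translation":[55,-4,5],"delta_rot":[0,0,0],"grip":0},{"translation":[45,-4,5],"delta_rot":[0,0,0],"grip":0},{"translation":[0,0,0],"delta_rot":[0,0,-0.18],"grip":0},{"translation":[0,0,0],"delta_rot":[0,0,-0.18],"grip":0},{"translation":[0,0,0],"delta_rot":[0,0,-0.18],"grip":0},{"translation":[0,0,0],"delta_rot":[0,0,-0.18],"grip":0},{"translation":[0,0,0],"delta_rot":[0,0,-0.18],"grip":0},{"translation":[0,0,0],"delta_rot":[0,0,-0.18],"grip":0},{"translation":[0,0,0],"delta_rot":[0,0,-0.18],"grip":0},{"translation":[0,0,0],"delta_rot":[0,0,-0.18],"grip":0},{"translation":[0,0,0],"delta_rot":[0,0,-0.18],"grip":0},{"translation":[0,0,0],"delta_rot":[0,0,0],"grip":0}]'; python3 -c "
from h import *
go([476,32,110],87)
print(ctrl.get_obs()['qpos'].round(2))
crop('wrist',0,0,640,400,1,'w8')"
```

```text
t: 16.92
tool_pos: [478.3, 55.3, 200.4]
tcp_rot: [0.01, -0.03, 0.999, -0.004]
wrist_force: [-0.5, 0.7, -0.1]
finger_gap: 1.001
t 16.93 p [478.3  55.3 200.4] jawyaw 93.4 z [ 0.02  -0.008 -1.   ] F [-0.5  0.7 -0.1] gap 1.001
d tool [  5.4 -22.3  90.5]
rotvec tool [-0.008  0.02   0.113]
[ 0.54  0.38 -0.99  1.91  0.39  1.04  1.01]
```

View pics/w8.png

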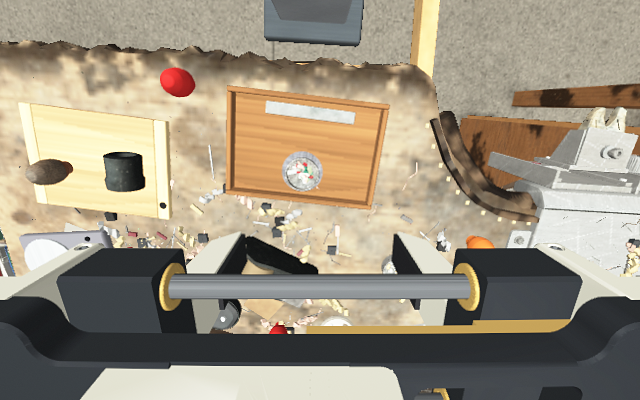

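```bash
sed -i "s/if target is not None: print/print('q',o['qpos'].round(2)); \n    if target is not None: print/" h.py; python3 -m handwheel '[{"translation":[5,-22,30],"delta_rot":[-0.008,0.02,0.1],"grip":0},{"translation":[0,0,20],"delta_rot":[0,0,0],"grip":0},{"translation":[0,0,0],"delta_rot":[0,0,0],"grip":0}]'; python3 - <<'E'
from h import *
go([476.5,32,60],87)
W=viewer.camera_info('wrist')
crop('wrist',0,0,640,400,1,'w9')
import pickle; pickle.dump(W,open('w9.pkl','wb'))
E
```

```text
t: 17.35
tool_pos: [475.7, 32.4, 150.9]
tcp_rot: [0.001, 0.029, 1.0, -0.0]
wrist_force: [-0.6, 0.4, 1.1]
finger_gap: 0.997
t 17.35 p [475.7  32.4 150.9] jawyaw 86.7 z [ 0.002 -0.001 -1.   ] F [-0.6  0.4  1.1] gap 0.997
q [ 0.53  0.44 -0.92  1.97  0.43  0.94  0.9 ]
d tool [-0.6 -0.3 90.9]
rotvec tool [-0.001  0.002 -0.006]
```

View pics/w9.png

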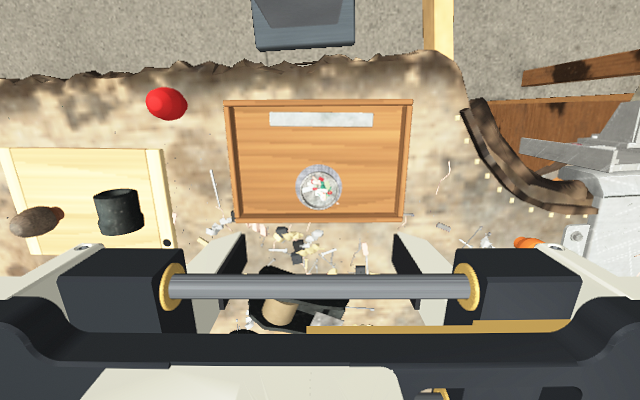

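```bash
python3 - <<'E'
from h import *
import pickle
W=pickle.load(open('w9.pkl','rb'))
print('tin',cast(W,[(318.5,187)],20)[0].round(1))
im=cv2.imread('pics/w9_raw.png')[90:240,200:430]
cv2.imwrite('pics/e.png',cv2.resize(im,None,fx=3.4,fy=3.4,interpolation=cv2.INTER_CUBIC))
E
```

```text
tin [471.4  32.3  20. ]
```

View pics/e.png

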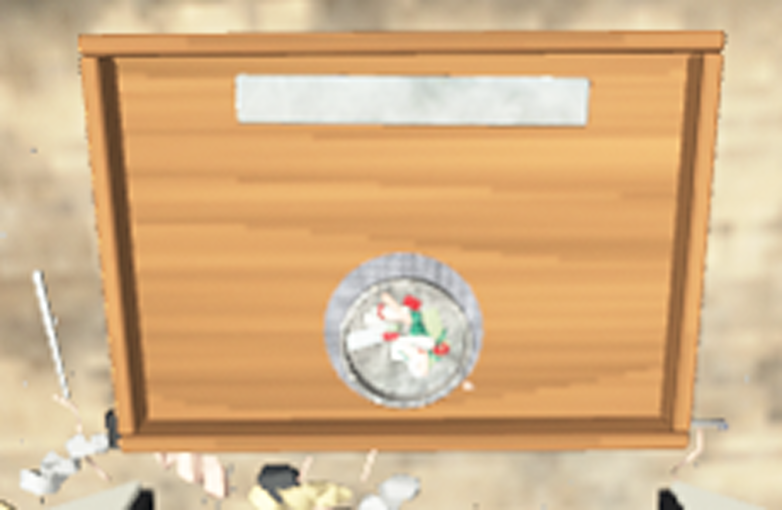

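```bash
python3 - <<'E'
from h import *
import pickle
W=pickle.load(open('w9.pkl','rb'))
f=lambda x,y:(x/3.4+200-.35,y/3.4+90-.35)
print('tin',cast(W,[f(406,341)],20)[0].round(1),'felt',cast(W,[f(404,330)],9)[0].round(1))
print('tin edges',cast(W,[f(341,341),f(474,341),f(406,276),f(406,409)],20).round(1))
from m1 import trayfit
c=cast(W,[f(120,451),f(697,449),f(722,32),f(78,37)][::1],26)
# order back-left? image right=+y? 
print(c.round(1))
E
```

```text
tin [474.7  32.7  20. ] felt [474.   32.1   9. ]
tin edges [[473.5  12.2  20. ]
 [475.9  54.1  20. ]
 [453.9  33.9  20. ]
 [497.5  31.4  20. ]]
wrist tray [447.5  33.2] yaw deg -2.52
[[-1.3, -2.2], [-0.7, 2.0], [1.0, 0.9], [1.0, -0.8]]
loupe [441.2 -18.6] tray [ -4.1 -52. ]
handle [446.1  83.6] tray [-3.6 50.2]
scrap [475.   32.2] tray [27.5  0.2]
slate [402.8  40.8] tray [-45.    5.6]
spot [475.5  32. ]
top tray [449.1  33.4] yaw deg -3.03
[[-0.9, -1.0], [-1.1, 0.6], [1.5, 0.8], [0.5, -0.4]]
loupe [444.8 -17.9] tray [ -1.6 -51.5]
handle [448.7  83.7] tray [-3.  50.2]
scrap [476.9  31.4] tray [27.9 -0.5]
slate [404.4  39. ] tray [-44.9   3.2]
spot [477.  32.]
[[504.4 -61.1  26. ]
 [514.3 124.1  26. ]
 [387.8 126.8  26. ]
 [378.7 -54.5  26. ]]
```

```bash
python3 -m handwheel '[{"translation":[0,0,45],"delta_rot":[0,0.002,0],"grip":40},{"translation":[0,0,35],"delta_rot":[0,0,0],"grip":40},{"translation":[0,0,20],"delta_rot":[0,0,0],"grip":40},{"translation":[0,0,0],"delta_rot":[0,0,0],"grip":40}]'; python3 - <<'E'
from h import *
go([475.8,32.3,12],87)
E
```

```text
t: 17.9
tool_pos: [480.8, 33.5, 53.9]
tcp_rot: [0.005, 0.032, 0.999, -0.0]
wrist_force: [-0.1, -0.7, 0.2]
finger_gap: 0.841
t 17.9 p [480.8  33.5  53.9] jawyaw 86.3 z [ 0.009 -0.001 -1.   ] F [-0.1 -0.7  0.2] gap 0.841
q [ 0.41  0.57 -0.8   2.06  0.61  0.75  0.74]
d tool [ 5.3 -1.4 41.8]
rotvec tool [-0.001  0.009 -0.012]
```

```bash
python3 -m handwheel '[{"translation":[7,-1,15],"delta_rot":[0,0.009,-0.01],"grip":40},{"translation":[0,0,12],"delta_rot":[0,0,0],"grip":40},{"translation":[0,0,0],"delta_rot":[0,0,0],"grip":40}]'; python3 - <<'E'
from h import *
go([475.8,32.3,12],87)
E
```

```text
t: 18.27
tool_pos: [475.3, 33.1, 27.6]
tcp_rot: [0.002, 0.028, 1.0, -0.0]
wrist_force: [0.2, 0.4, 0.2]
finger_gap: 0.845
t 18.27 p [475.3  33.1  27.6] jawyaw 86.8 z [ 0.004 -0.001 -1.   ] F [0.2 0.4 0.2] gap 0.845
q [ 0.38  0.6  -0.76  2.09  0.66  0.7   0.7 ]
d tool [-0.5 -0.8 15.6]
rotvec tool [-0.     0.004 -0.003]
```

```bash
python3 -m handwheel '[{"translation":[0,-1,10],"delta_rot":[0,0.004,0],"grip":60},{"translation":[0,0,4],"delta_rot":[0,0,0],"grip":60},{"translation":[0,0,1],"delta_rot":[0,0,0],"grip":60},{"translation":[0,0,0],"delta_rot":[0,0,0],"grip":60}]'; python3 - <<'E'
from h import *
go([475.8,32.3,12],87)
crop('wrist',160,0,320,400,1.5,'w10')
E
```

```text
t: 18.77
tool_pos: [475.9, 32.1, 12.0]
tcp_rot: [0.0, 0.028, 1.0, -0.0]
wrist_force: [0.3, -0.6, -0.5]
finger_gap: 0.762
t 18.77 p [475.9  32.1  12. ] jawyaw 86.8 z [ 0. -0. -1.] F [ 0.3 -0.6 -0.5] gap 0.762
q [ 0.36  0.63 -0.74  2.1   0.69  0.67  0.68]
d tool [0.1 0.2 0. ]
rotvec tool [-0.     0.    -0.003]
```

View pics/w10.png

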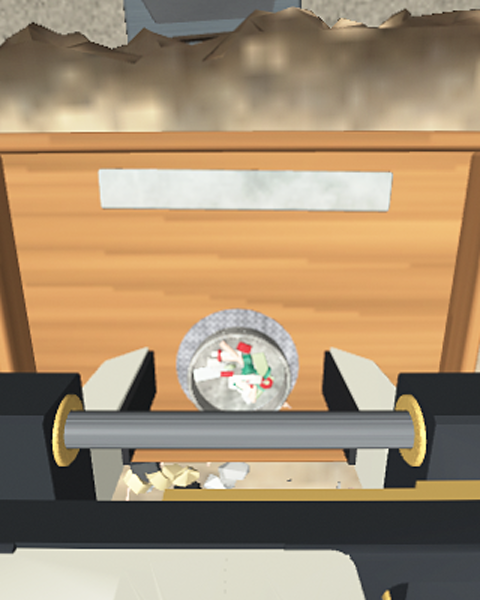

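```bash
python3 -m handwheel '[{"translation":[0,0,0],"delta_rot":[0,0,0],"grip":120},{"translation":[0,0,0],"delta_rot":[0,0,0],"grip":255},{"translation":[0,0,0],"delta_rot":[0,0,0],"grip":255},{"translation":[0,0,0],"delta_rot":[0,0,0],"grip":255},{"translation":[0,0,0],"delta_rot":[0,0,0],"grip":255}]' 20; python3 - <<'E'
from h import *
go([475.8,32.3,12],87)
crop('wrist',160,0,320,400,1.5,'w11')
W=viewer.camera_info('wrist')
E
```

```text
t: 19.45
tool_pos: [476.1, 32.2, 12.5]
tcp_rot: [0.001, 0.028, 1.0, -0.0]
wrist_force: [-0.1, 0.7, -0.8]
finger_gap: 0.441
t 19.45 p [476.1  32.2  12.5] jawyaw 86.8 z [ 0.001 -0.    -1.   ] F [-0.1  0.7 -0.8] gap 0.441
q [ 0.36  0.63 -0.74  2.1   0.69  0.67  0.68]
d tool [0.3 0.1 0.5]
rotvec tool [-0.     0.001 -0.003]
```

View pics/w11.png

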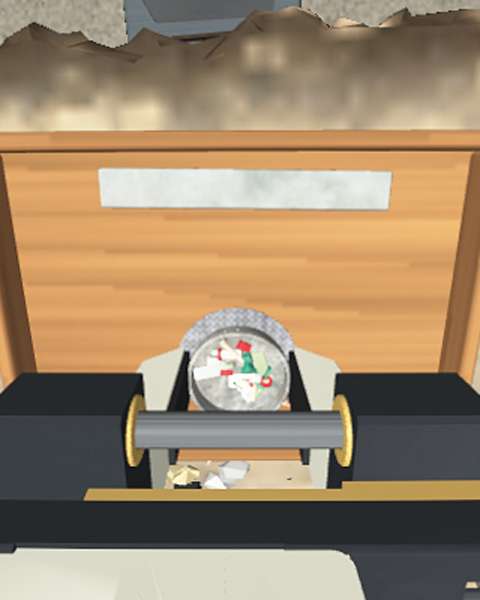

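```bash
python3 - <<'E'
from h import *
W=viewer.camera_info('wrist'); o,p,R=tool()
for n,v in (('tipL',[9.5,-20,0]),('tipR',[9.5,20,0]),('tipLb',[-9.5,-20,0]),('ctr@20',[0,0,-8]),('front rim@20',[21,0,-8]),('back rim@20',[-21,0,-8])):
    q=proj(W,p+R.apply(v))[0]; print(n,((q-[160,0])*1.5).round(0))
f=lambda x,y:(x/1.5+160-.17,y/1.5-.17)
print(cast(W,[f(240,370)],20), cast(W,[f(238,328)],20))
E
```

```text
tipL [189. 351.]
tipR [286. 351.]
tipLb [191. 392.]
ctr@20 [238. 382.]
front rim@20 [238. 333.]
back rim@20 [238. 427.]
[[471.16210896  33.22076104  20.        ]] [[453.17910743  33.42488689  20.        ]]
```

Tin held (crop 240,370), gap 40.6 mm. Lift and carry over the board side, clear of the lamp.

```bash
python3 -m handwheel '[{"translation":[0,0,-10],"delta_rot":[0,0,0],"grip":255},{"translation":[0,0,-35],"delta_rot":[0,0,0],"grip":255},{"translation":[0,0,-45],"delta_rot":[0,0,0],"grip":255},{"translation":[0,0,-45],"delta_rot":[0,0,0],"grip":255},{"translation":[0,-40,0],"delta_rot":[0,0,0],"grip":255},{"translation":[0,-45,0],"delta_rot":[0,0,0],"grip":255},{"translation":[0,-45,0],"delta_rot":[0,0,0],"grip":255},{"translation":[0,-45,0],"delta_rot":[0,0,0],"grip":255}]'; python3 - <<'E'
from h import *
go([480,-316,150],87)
E
```

```text
t: 20.5
tool_pos: [467.3, -142.1, 157.3]
tcp_rot: [0.002, 0.022, 1.0, 0.0]
wrist_force: [-0.0, 0.3, -0.9]
finger_gap: 0.44
t 20.5 p [ 467.3 -142.1  157.3] jawyaw 87.4 z [ 0.005  0.001 -1.   ] F [-0.   0.3 -0.9] gap 0.44
q [ 0.89  0.44 -0.92  1.94  0.43  0.96  1.29]
d tool [ -20.5 -173.2    7.3]
rotvec tool [0.001 0.005 0.008]
```

```bash
python3 -m handwheel '[{"translation":[-5,-45,0],"delta_rot":[0,0,0.06],"grip":255},{"translation":[-5,-45,0],"delta_rot":[0,0,0.06],"grip":255},{"translation":[-5,-45,0],"delta_rot":[0,0,0.06],"grip":255},{"translation":[-25,-30,0],"delta_rot":[0,0,0.06],"grip":255},{"translation":[-40,0,0],"delta_rot":[0,0,0],"grip":255},{"translation":[0,0,0],"delta_rot":[0,0,0],"grip":255}]'; python3 - <<'E'
from h import *
go([627,-317,120],72)
crop('wrist',0,0,640,400,1,'w12')
E
```

```text
t: 21.25
tool_pos: [521.8, -334.8, 161.1]
tcp_rot: [0.003, 0.149, 0.989, 0.0]
wrist_force: [-0.8, 0.8, 0.1]
finger_gap: 0.439
t 21.25 p [ 521.8 -334.8  161.1] jawyaw 72.9 z [ 0.005 -0.    -1.   ] F [-0.8  0.8  0.1] gap 0.439
q [ 0.99  0.61 -0.77  1.62  0.46  1.1   1.36]
d tool [-95.   48.   41.6]
rotvec tool [0.001 0.005 0.015]
```

View pics/w12.png

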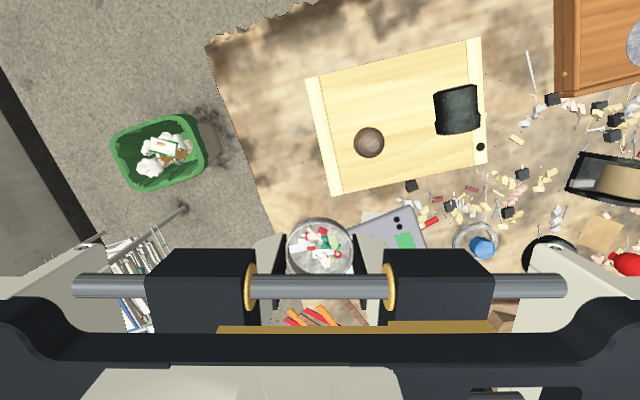

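```bash
python3 -m handwheel '[{"translation":[-45,24,10],"delta_rot":[0,0.005,0],"grip":255},{"translation":[-40,20,15],"delta_rot":[0,0,0],"grip":255},{"translation":[-10,4,15],"delta_rot":[0,0,0],"grip":255},{"translation":[0,0,0],"delta_rot":[0,0,0],"grip":255}]'; python3 - <<'E'
from h import *
go([628,-317,120],72)
crop('wrist',160,150,320,250,2.4,'w13')
crop('top',380,150,90,60,8,'t2')
E
```

```text
t: 21.8
tool_pos: [622.7, -316.7, 120.8]
tcp_rot: [-0.003, 0.15, 0.989, -0.0]
wrist_force: [-1.1, -0.7, 0.1]
finger_gap: 0.439
t 21.8 p [ 622.7 -316.7  120.8] jawyaw 72.8 z [-0.006  0.001 -1.   ] F [-1.1 -0.7  0.1] gap 0.439
q [ 0.8   0.76 -0.72  1.44  0.52  1.14  1.28]
d tool [-5.2  1.2  0.8]
rotvec tool [-0.001 -0.006  0.014]
```

View pics/w13.png

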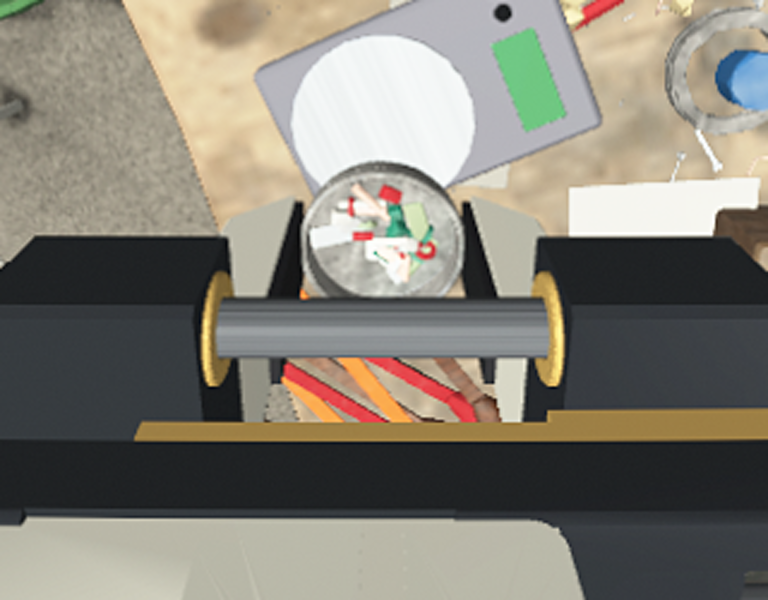

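View pics/t2.png

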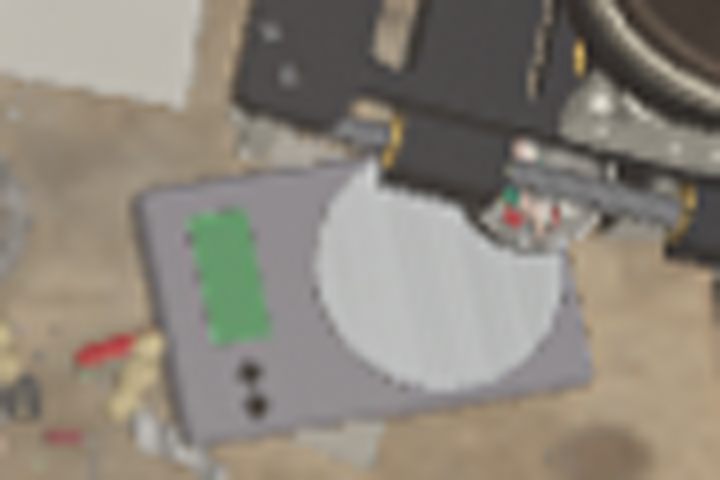

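```bash
python3 - <<'E'
from h import *
W=viewer.camera_info('wrist')
f=lambda x,y:(x/2.4+160-.3,y/2.4+150-.3)
P=cast(W,[f(*q) for q in [(291,115),(475,113),(383,35),(310,70),(455,68),(312,175),(440,58),(325,55)]],22)[:,:2]
from scipy.optimize import least_squares
r=least_squares(lambda c:np.hypot(*(P-c).T)-37,P.mean(0)); print(r.x,r.fun.round(1))
print('tin',cast(W,[f(383,230)],121+8),cast(W,[f(383,160)],121+8))
T=viewer.camera_info('top')
g=lambda x,y:(x/8+380-.44,y/8+150-.44)
P=cast(T,[g(*q) for q in [(318,265),(560,300),(335,200),(360,355),(445,390),(520,365)]],22)[:,:2]
r=least_squares(lambda c:np.hypot(*(P-c).T)-37,P.mean(0)); print(r.x,r.fun.round(1))
o,p,R=tool(); print(p, R.apply([1,0,0]))
E
```

```text
[ 624.87351374 -317.81977851] [ 0.4  0.6  0.2  0.   0.3 -0.5 -1.1  0.1]
tin [[ 617.99564856 -315.60968454  129.        ]] [[ 600.0970216  -310.06598825  129.        ]]
[ 626.8352209  -316.65595264] [-0.4 -0.6 -0.1 -0.2  0.3 -0.1]
[ 622.86171042 -317.43273448  122.51394027] [-0.95498339  0.29664061  0.00332687]
```

```bash
python3 -m handwheel '[{"translation":[-6,1,35],"delta_rot":[0,-0.006,0],"grip":255},{"translation":[0,0,30],"delta_rot":[0,0,0],"grip":255},{"translation":[0,0,10],"delta_rot":[0,0,0],"grip":255},{"translation":[0,0,0],"delta_rot":[0,0,0],"grip":255}]'; python3 - <<'E'
from h import *
go([628.6,-318,25.5],72)
E
```

```text
t: 22.4
tool_pos: [626.3, -322.8, 51.3]
tcp_rot: [0.003, 0.152, 0.988, -0.003]
wrist_force: [-0.5, -0.3, -0.0]
finger_gap: 0.444
t 22.4 p [ 626.3 -322.8   51.3] jawyaw 72.5 z [ 0.006 -0.007 -1.   ] F [-0.5 -0.3 -0. ] gap 0.444
q [ 0.79  0.83 -0.68  1.49  0.58  1.02  1.23]
d tool [-0.6  5.4 25.8]
rotvec tool [-0.005  0.007  0.008]
```

```bash
python3 -m handwheel '[{"translation":[0,6,8],"delta_rot":[-0.005,0.007,0],"grip":255},{"translation":[0,0,8],"delta_rot":[0,0,0],"grip":255},{"translation":[0,0,3],"delta_rot":[0,0,0],"grip":255},{"translation":[0,0,0],"delta_rot":[0,0,0],"grip":255}]'; python3 - <<'E'
from h import *
go([628.6,-318,25.5],72)
E
```

```text
t: 22.9
tool_pos: [629.5, -317.3, 34.3]
tcp_rot: [0.002, 0.153, 0.988, -0.0]
wrist_force: [-0.5, -0.5, -0.7]
finger_gap: 0.445
t 22.9 p [ 629.5 -317.3   34.3] jawyaw 72.4 z [ 0.004 -0.001 -1.   ] F [-0.5 -0.5 -0.7] gap 0.445
q [ 0.78  0.85 -0.67  1.5   0.58  1.    1.22]
d tool [ 0.7 -1.   8.8]
rotvec tool [0.    0.004 0.008]
```

```bash
python3 -m handwheel '[{"translation":[1,-1,5],"delta_rot":[0,0.004,0],"grip":255},{"translation":[0,0,3],"delta_rot":[0,0,0],"grip":255},{"translation":[0,0,1],"delta_rot":[0,0,0],"grip":255},{"translation":[0,0,0],"delta_rot":[0,0,0],"grip":255}]'; python3 - <<'E'
from h import *
go([628.6,-318,25.5],72)
crop('wrist',160,150,320,250,2.4,'w14')
E
```

```text
t: 23.4
tool_pos: [628.6, -318.0, 25.6]
tcp_rot: [0.0, 0.153, 0.988, 0.0]
wrist_force: [-1.1, -0.1, -1.1]
finger_gap: 0.442
t 23.4 p [ 628.6 -318.    25.6] jawyaw 72.4 z [ 0. -0. -1.] F [-1.1 -0.1 -1.1] gap 0.442
q [ 0.78  0.86 -0.67  1.5   0.59  0.99  1.22]
d tool [0.  0.  0.1]
rotvec tool [0.    0.    0.008]
```

View pics/w14.png

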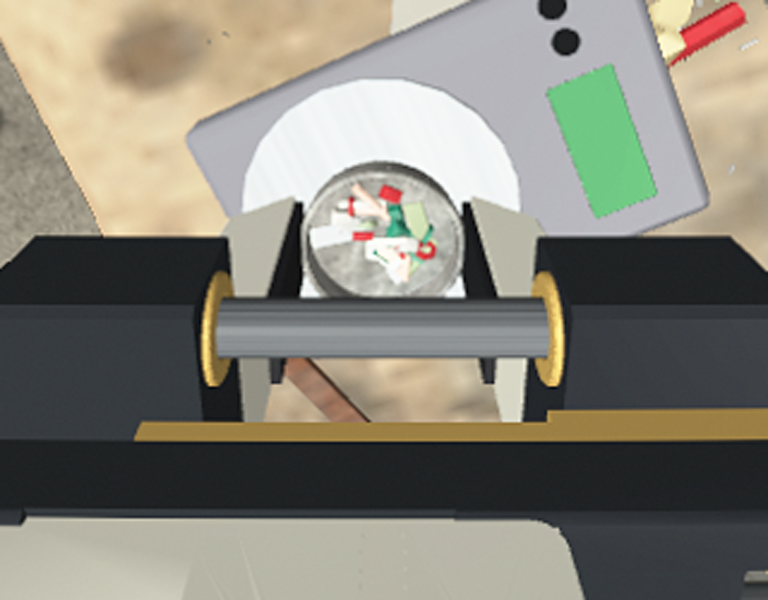

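```bash
python3 - <<'E'
from h import *
from scipy.optimize import least_squares
W=viewer.camera_info('wrist')
f=lambda x,y:(x/2.4+160-.3,y/2.4+150-.3)
P=cast(W,[f(*q) for q in [(243,190),(519,190),(382,78),(270,132),(492,128),(310,100),(455,96)]],22)[:,:2]
r=least_squares(lambda c:np.hypot(*(P-c).T)-37,P.mean(0)); print('pan',r.x,r.fun.round(1))
P=cast(W,[f(*q) for q in [(384,160),(325,182),(444,182),(306,225),(463,225)]],33)[:,:2]
r=least_squares(lambda c:np.hypot(*(P-c).T)-21,P.mean(0)); print('tin',r.x,r.fun.round(1))
E
```

```text
pan [ 624.32268766 -316.59038109] [ 0.2 -0.4  0.3 -0.2 -0.  -0.5  0.4]
tin [ 625.84122951 -316.47924238] [ 0.2  0.2  0.2 -1.1 -1.1]
```

```bash
python3 -m handwheel '[{"translation":[1,0,1],"delta_rot":[0,0,0],"grip":255},{"translation":[0,0,1],"delta_rot":[0,0,0],"grip":255},{"translation":[0,0,0],"delta_rot":[0,0,0],"grip":255}]'; python3 - <<'E'
from h import *
go([628,-318,25],72)
E
```

```text
t: 23.82
tool_pos: [628.7, -318.1, 25.7]
tcp_rot: [0.001, 0.153, 0.988, -0.0]
wrist_force: [0.0, -0.4, -0.5]
finger_gap: 0.442
t 23.82 p [ 628.7 -318.1   25.7] jawyaw 72.4 z [ 0.003 -0.001 -1.   ] F [ 0.  -0.4 -0.5] gap 0.442
q [ 0.78  0.86 -0.67  1.5   0.59  0.99  1.21]
d tool [ 0.7 -0.2  0.7]
rotvec tool [-0.     0.003  0.007]
```

```bash
python3 -m handwheel '[{"translation":[1,0,1.5],"delta_rot":[0,0,0],"grip":255},{"translation":[0,0,1],"delta_rot":[0,0,0],"grip":255},{"translation":[0,0,0],"delta_rot":[0,0,0],"grip":255}]'; python3 - <<'E'
from h import *
go([628,-318,25],72)
E
```

```text
t: 24.2
tool_pos: [628.8, -318.1, 25.7]
tcp_rot: [0.003, 0.153, 0.988, -0.001]
wrist_force: [0.4, -0.1, -0.7]
finger_gap: 0.441
t 24.2 p [ 628.8 -318.1   25.7] jawyaw 72.4 z [ 0.005 -0.003 -1.   ] F [ 0.4 -0.1 -0.7] gap 0.441
q [ 0.78  0.85 -0.66  1.51  0.59  0.98  1.21]
d tool [ 0.8 -0.1  0.7]
rotvec tool [-0.001  0.006  0.007]
```

```bash
python3 -m handwheel '[{"translation":[1,0,2],"delta_rot":[0,0.006,0],"grip":255}]'; python3 - <<'E'
from h import *
go([628,-318,25],72)
E
```

```text
t: 24.32
tool_pos: [628.8, -318.1, 25.3]
tcp_rot: [0.001, 0.153, 0.988, -0.001]
wrist_force: [-4.2, 0.5, 22.0]
finger_gap: 0.442
t 24.32 p [ 628.8 -318.1   25.3] jawyaw 72.4 z [ 0.002 -0.002 -1.   ] F [-4.2  0.5 22. ] gap 0.442
q [ 0.78  0.86 -0.66  1.5   0.59  0.99  1.21]
d tool [ 0.8 -0.1  0.3]
rotvec tool [-0.001  0.002  0.007]
```

Seated on the pan (22 N contact). Releasing.

```bash
python3 -m handwheel '[{"translation":[0,0,0],"delta_rot":[0,0,0],"grip":255},{"translation":[0,0,0],"delta_rot":[0,0,0],"grip":110},{"translation":[0,0,0],"delta_rot":[0,0,0],"grip":90},{"translation":[0,0,0],"delta_rot":[0,0,0],"grip":75},{"translation":[0,0,-15],"delta_rot":[0,0,0],"grip":75},{"translation":[0,0,-35],"delta_rot":[0,0,0],"grip":75},{"translation":[0,0,-45],"delta_rot":[0,0,0],"grip":75},{"translation":[30,0,-40],"delta_rot":[0,0,0],"grip":75},{"translation":[50,0,0],"delta_rot":[0,0,0],"grip":40},{"translation":[50,10,0],"delta_rot":[0,0,-0.06],"grip":0},{"translation":[20,45,0],"delta_rot":[0,0,-0.06],"grip":0},{"translation":[0,50,0],"delta_rot":[0,0,-0.06],"grip":0},{"translation":[0,50,0],"delta_rot":[0,0,-0.06],"grip":0},{"translation":[0,50,0],"delta_rot":[0,0,0],"grip":0},{"translation":[0,0,0],"delta_rot":[0,0,0],"grip":0}]'; python3 - <<'E'
from h import *
go([607,173,150],87)
crop('top',380,150,90,60,8,'t3')
E
```

```text
t: 26.2
tool_pos: [516.6, -64.9, 173.3]
tcp_rot: [0.006, 0.03, 1.0, -0.004]
wrist_force: [0.3, -0.9, 0.2]
finger_gap: 0.996
t 26.2 p [516.6 -64.9 173.3] jawyaw 86.5 z [ 0.012 -0.008 -1.   ] F [ 0.3 -0.9  0.2] gap 0.996
q [ 0.69  0.47 -0.91  1.85  0.44  1.02  1.11]
d tool [-75.6 243.1  22.5]
rotvec tool [-0.007  0.012 -0.008]
```

View pics/t3.png

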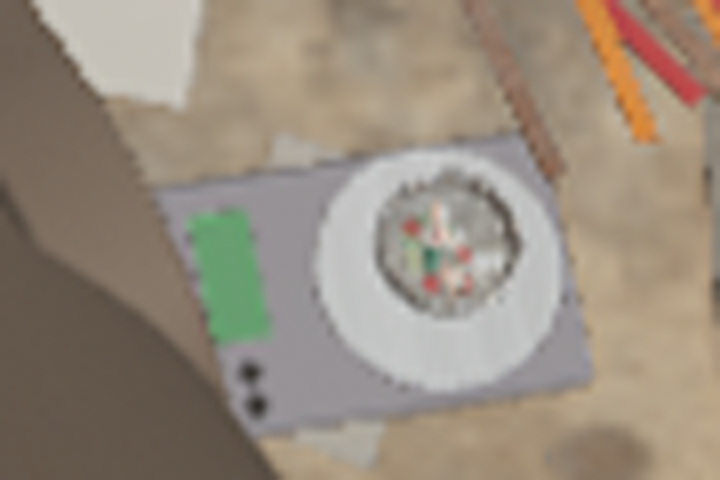

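```bash
python3 - <<'E'
from h import *
from scipy.optimize import least_squares
T=viewer.camera_info('top')
g=lambda x,y:(x/8+380-.44,y/8+150-.44)
P=cast(T,[g(*q) for q in [(316,265),(562,280),(335,200),(360,355),(445,390),(520,365),(445,147)]],22)[:,:2]
r=least_squares(lambda c:np.hypot(*(P-c).T)-37,P.mean(0)); print('pan',r.x,r.fun.round(1))
P=cast(T,[g(*q) for q in [(374,245),(522,245),(445,170),(447,319)]],33)[:,:2]
r=least_squares(lambda c:np.hypot(*(P-c).T)-21,P.mean(0)); print('tin',r.x,r.fun.round(1))
im=cv2.imread('pics/t3_raw.png')
P=cast(T,[g(447,312)],22);print(P)
E
```

```text
pan [ 626.87279226 -316.42819061] [-0.1 -0.6 -0.3 -0.3  0.3  0.1  0.3]
tin [ 631.00521278 -316.45443509] [0.8 0.9 1.7 1.7]
[[ 613.17513516 -317.21843142   22.        ]]
```

Scrap tin is on the pan (crop 449,243), within about 4 mm of the middle. I'll check it again with the wrist camera later. Next, the screw tin.

```bash
python3 -m handwheel '[{"translation":[0,50,0],"delta_rot":[-0.007,0.012,-0.008],"grip":0},{"translation":[0,50,0],"delta_rot":[0,0,0],"grip":0},{"translation":[0,50,0],"delta_rot":[0,0,0],"grip":0},{"translation":[0,50,0],"delta_rot":[0,0,0],"grip":0},{"translation":[-20,40,10],"delta_rot":[0,0,0],"grip":0},{"translation":[-40,0,10],"delta_rot":[0,0,0],"grip":0},{"translation":[0,0,0],"delta_rot":[0,0,0],"grip":0}]'; python3 - <<'E'
from h import *
go([607,173,150],87)
crop('wrist',0,0,640,400,1,'w15')
E
```

```text
t: 27.12
tool_pos: [597.8, 163.5, 154.2]
tcp_rot: [0.002, 0.036, 0.999, -0.003]
wrist_force: [-1.1, -0.2, 0.0]
finger_gap: 0.999
t 27.12 p [597.8 163.5 154.2] jawyaw 85.9 z [ 0.004 -0.007 -1.   ] F [-1.1 -0.2  0. ] gap 0.999
q [ 0.18  0.64 -0.84  1.63  0.52  1.12  0.7 ]
d tool [-8.5 10.2  4.2]
rotvec tool [-0.007  0.004 -0.019]
```

View pics/w15.png

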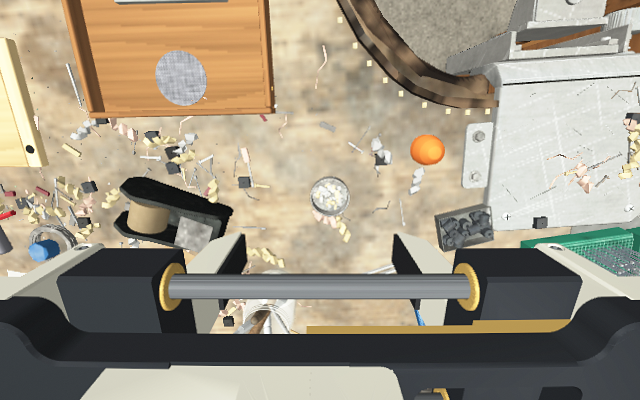

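```bash
python3 - <<'E'
from h import *
W=viewer.camera_info('wrist')
im=cv2.imread('pics/w15_raw.png')[150:250,270:390]
cv2.imwrite('pics/f.png',cv2.resize(im,None,fx=6,fy=6,interpolation=cv2.INTER_CUBIC))
im=cv2.imread('pics/w15_raw.png')[30:130,120:240]
cv2.imwrite('pics/g.png',cv2.resize(im,None,fx=6,fy=6,interpolation=cv2.INTER_CUBIC))
E
```

```text
(no output)
```

View pics/f.png

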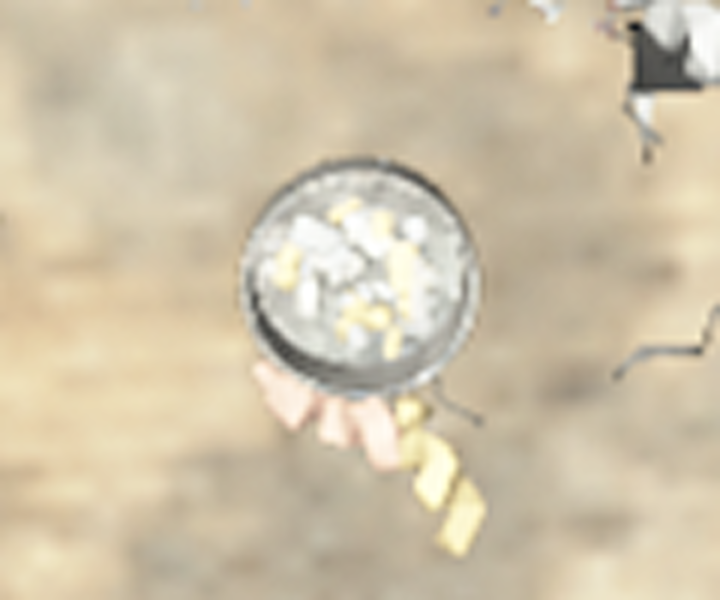

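View pics/g.png

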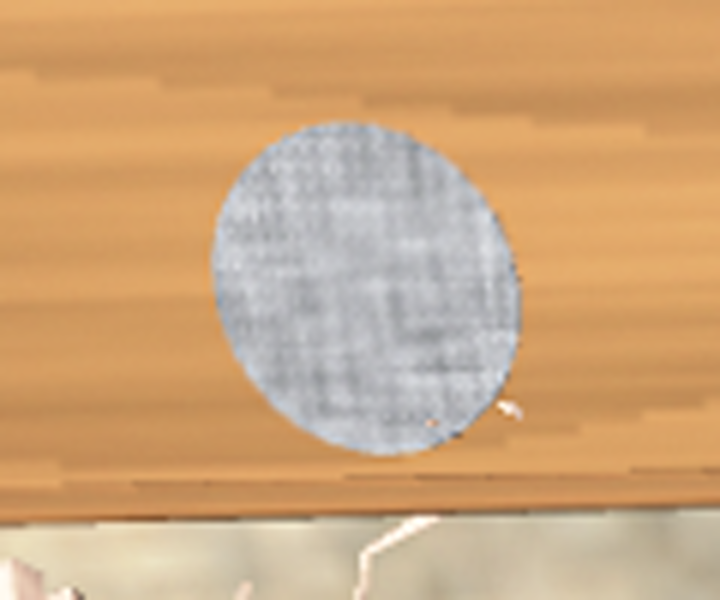

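```bash
python3 - <<'E'
from h import *
W=viewer.camera_info('wrist')
f=lambda x,y:(x/6+270-.42,y/6+150-.42)
print('screw',cast(W,[f(361,281),f(241,280),f(480,280),f(361,397)],17).round(1).tolist())
g=lambda x,y:(x/6+120-.42,y/6+30-.42)
print('felt',cast(W,[g(367,288)],9)[0].round(1))
go([607,173,150],87)
E
```

```text
screw [[605.6, 175.6, 17.0], [603.9, 153.5, 17.0], [606.8, 197.5, 17.0], [628.5, 174.2, 17.0]]
felt [472.2  32.6   9. ]
t 27.18 p [596.3 164.8 154.9] jawyaw 86.0 z [ 0.003 -0.006 -1.   ] F [-0.7  1.5  0.6] gap 0.997
q [ 0.18  0.63 -0.84  1.63  0.52  1.12  0.7 ]
d tool [-10.1   9.    4.9]
rotvec tool [-0.006  0.004 -0.017]
```

```bash
python3 -m handwheel '[{"translation":[-13,9,20],"delta_rot":[-0.006,0.004,-0.017],"grip":30},{"translation":[0,0,40],"delta_rot":[0,0,0],"grip":30},{"translation":[0,0,30],"delta_rot":[0,0,0],"grip":30},{"translation":[0,0,0],"delta_rot":[0,0,0],"grip":30}]'; python3 - <<'E'
from h import *
go([607.5,174.3,60],87)
crop('wrist',160,100,320,250,2.4,'w16')
W=viewer.camera_info('wrist')
import pickle; pickle.dump(W,open('w16.pkl','wb'))
E
```

```text
t: 27.68
tool_pos: [610.3, 168.8, 65.8]
tcp_rot: [0.001, 0.028, 1.0, -0.0]
wrist_force: [-0.6, -0.2, 0.4]
finger_gap: 0.883
t 27.68 p [610.3 168.8  65.8] jawyaw 86.8 z [ 0.002 -0.001 -1.   ] F [-0.6 -0.2  0.4] gap 0.883
q [ 0.14  0.75 -0.78  1.67  0.61  0.98  0.65]
d tool [3.2 5.3 5.8]
rotvec tool [-0.001  0.002 -0.004]
```

View pics/w16.png

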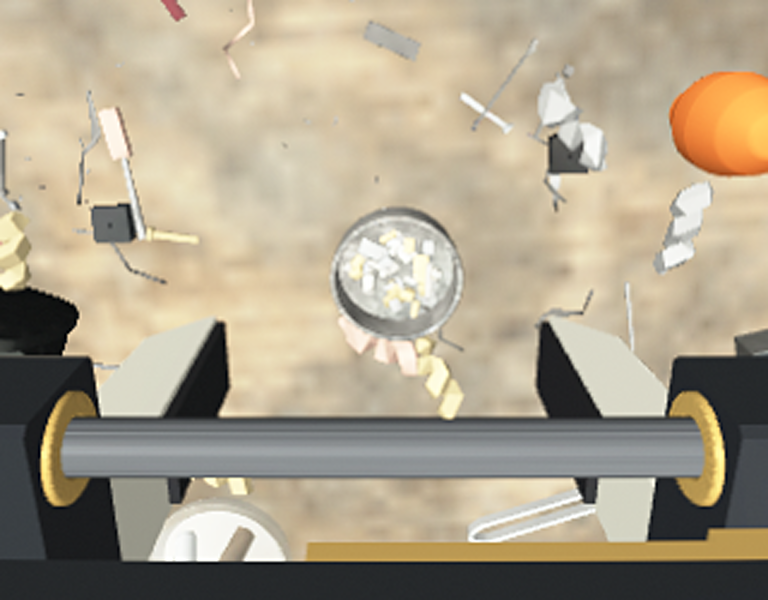

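```bash
python3 - <<'E'
from h import *
import pickle
W=pickle.load(open('w16.pkl','rb'))
f=lambda x,y:(x/2.4+160-.3,y/2.4+100-.3)
print('screw',cast(W,[f(398,274),f(332,270),f(464,270),f(398,340),f(398,208)],17).round(1).tolist())
E
```

```text
screw [[607.5, 175.1, 17.0], [604.9, 153.3, 17.0], [607.4, 196.9, 17.0], [631.7, 173.9, 17.0], [584.9, 176.2, 17.0]]
```

```bash
python3 -m handwheel '[{"translation":[4,7,15],"delta_rot":[0,0.002,0],"grip":50},{"translation":[0,0,18],"delta_rot":[0,0,0],"grip":50},{"translation":[0,0,8],"delta_rot":[0,0,0],"grip":50},{"translation":[0,0,0],"delta_rot":[0,0,0],"grip":50}]'; python3 - <<'E'
from h import *
go([607.5,175,5],87)
E
```

```text
t: 28.22
tool_pos: [608.8, 177.5, 27.0]
tcp_rot: [0.003, 0.029, 1.0, 0.001]
wrist_force: [0.3, -0.7, -0.3]
finger_gap: 0.806
t 28.23 p [608.8 177.5  27. ] jawyaw 86.7 z [ 0.006  0.002 -1.   ] F [ 0.3 -0.7 -0.3] gap 0.806
q [ 0.1   0.79 -0.75  1.7   0.65  0.91  0.61]
d tool [ 1.3 -2.6 22. ]
rotvec tool [ 0.002  0.006 -0.005]
```

```bash
python3 -m handwheel '[{"translation":[2,-3,10],"delta_rot":[0.002,0.006,0],"grip":60},{"translation":[0,0,8],"delta_rot":[0,0,0],"grip":60},{"translation":[0,0,4],"delta_rot":[0,0,0],"grip":60},{"translation":[0,0,0],"delta_rot":[0,0,0],"grip":60}]'; python3 - <<'E'
from h import *
go([607.5,175,5],87)
crop('wrist',160,100,320,250,2.4,'w17')
E
```

```text
t: 28.72
tool_pos: [606.9, 174.3, 3.7]
tcp_rot: [-0.0, 0.029, 1.0, -0.0]
wrist_force: [-0.3, 0.0, 0.2]
finger_gap: 0.762
t 28.73 p [606.9 174.3   3.7] jawyaw 86.7 z [-0. -0. -1.] F [-0.3  0.   0.2] gap 0.762
q [ 0.1   0.82 -0.73  1.71  0.68  0.88  0.59]
d tool [-0.5  0.7 -1.3]
rotvec tool [-0.    -0.    -0.005]
```

View pics/w17.png

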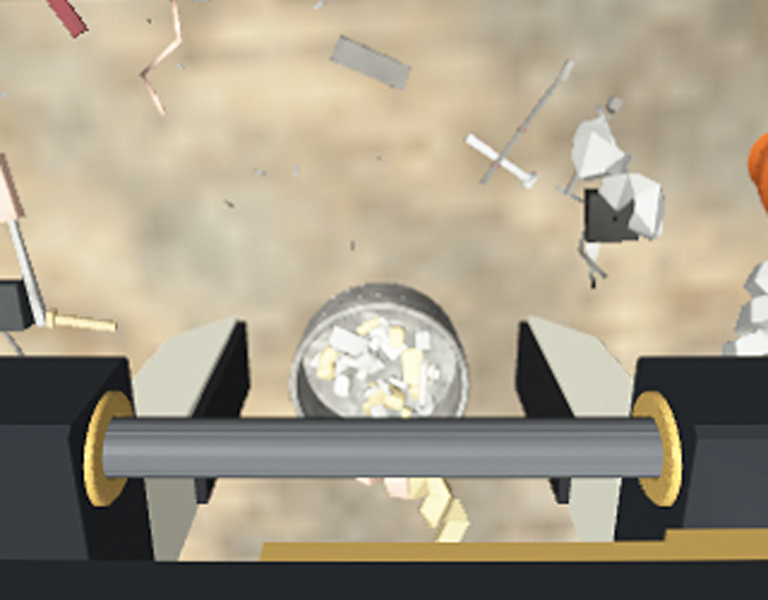

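Screw tin (crop 380,365) is centred between the fingers. Closing.

```bash
python3 -m handwheel '[{"translation":[0,0,0],"delta_rot":[0,0,0],"grip":115},{"translation":[0,0,0],"delta_rot":[0,0,0],"grip":255},{"translation":[0,0,0],"delta_rot":[0,0,0],"grip":255},{"translation":[0,0,0],"delta_rot":[0,0,0],"grip":255},{"translation":[0,0,0],"delta_rot":[0,0,0],"grip":255}]' 20; python3 - <<'E'
from h import *
go([607.5,175,5],87)
crop('wrist',160,100,320,250,2.4,'w18')
W=viewer.camera_info('wrist'); o,p,R=tool()
for n,v in (('front rim',[22,0,-12]),('ctr',[0,0,-12]),('L',[0,-22,-12]),('R',[0,22,-12])):
    q=proj(W,p+R.apply(v))[0]; print(n,((q-[160,100])*2.4).round(0))
E
```

```text
t: 29.4
tool_pos: [607.5, 174.7, 4.7]
tcp_rot: [0.001, 0.029, 1.0, 0.0]
wrist_force: [0.2, 0.8, -0.5]
finger_gap: 0.458
t 29.4 p [607.5 174.7   4.7] jawyaw 86.7 z [ 0.001  0.    -1.   ] F [ 0.2  0.8 -0.5] gap 0.458
q [ 0.1   0.82 -0.73  1.71  0.68  0.88  0.59]
d tool [-0.   0.3 -0.3]
rotvec tool [ 0.     0.001 -0.005]
front rim [380. 295.]
ctr [380. 379.]
L [291. 378.]
R [470. 379.]
```

View pics/w18.png

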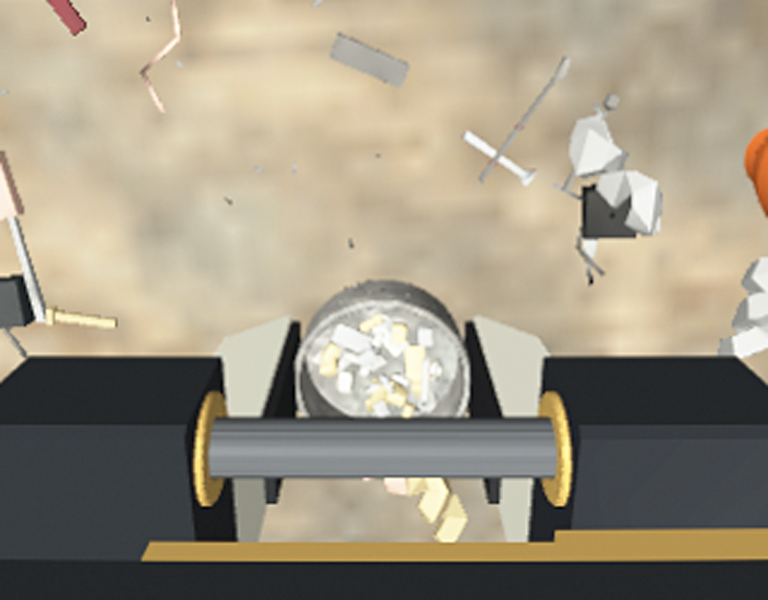

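```bash
python3 -m handwheel '[{"translation":[0,0,-10],"delta_rot":[0,0,0],"grip":255},{"translation":[0,0,-35],"delta_rot":[0,0,0],"grip":255},{"translation":[10,0,-40],"delta_rot":[0,0,0],"grip":255},{"translation":[40,-20,-15],"delta_rot":[0,0,0],"grip":255},{"translation":[35,-35,0],"delta_rot":[0,0,0],"grip":255},{"translation":[30,-40,0],"delta_rot":[0,0,0],"grip":255},{"translation":[10,-40,0],"delta_rot":[0,0,0],"grip":255},{"translation":[0,0,0],"delta_rot":[0,0,0],"grip":255}]'; python3 - <<'E'
from h import *
go([475.8,32,80],87)
E
```

```text
t: 30.45
tool_pos: [471.3, 45.3, 111.7]
tcp_rot: [0.002, 0.028, 1.0, -0.0]
wrist_force: [-0.4, 0.4, -0.1]
finger_gap: 0.459
t 30.45 p [471.3  45.3 111.7] jawyaw 86.8 z [ 0.005 -0.    -1.   ] F [-0.4  0.4 -0.1] gap 0.459
q [ 0.48  0.49 -0.9   2.02  0.51  0.86  0.8 ]
d tool [ -5.1 -13.   31.7]
rotvec tool [-0.     0.005 -0.003]
```

```bash
python3 -m handwheel '[{"translation":[-5,-14,10],"delta_rot":[0,0.005,0],"grip":255},{"translation":[0,0,20],"delta_rot":[0,0,0],"grip":255},{"translation":[0,0,0],"delta_rot":[0,0,0],"grip":255}]'; python3 - <<'E'
from h import *
go([475.8,32,60],87)
crop('wrist',160,50,320,250,2.4,'w19')
W=viewer.camera_info('wrist')
import pickle; pickle.dump(W,open('w19.pkl','wb'))
E
```

```text
t: 30.82
tool_pos: [478.2, 31.0, 81.3]
tcp_rot: [0.001, 0.027, 1.0, 0.0]
wrist_force: [-0.3, -0.2, 0.3]
finger_gap: 0.461
t 30.82 p [478.2  31.   81.3] jawyaw 86.9 z [ 0.002  0.001 -1.   ] F [-0.3 -0.2  0.3] gap 0.461
q [ 0.47  0.54 -0.86  2.04  0.56  0.81  0.79]
d tool [ 2.5  0.8 21.3]
rotvec tool [ 0.001  0.002 -0.002]
```

View pics/w19.png

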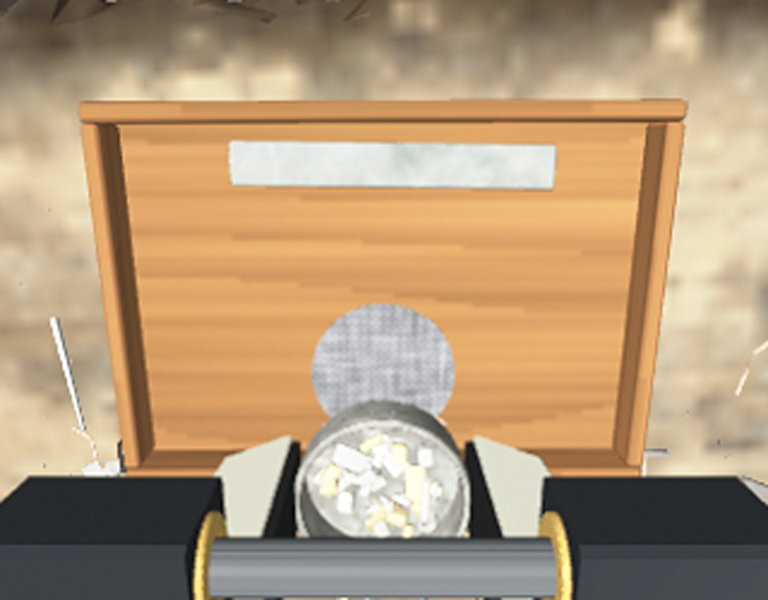

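```bash
python3 - <<'E'
from h import *
import pickle
from scipy.optimize import least_squares
W=pickle.load(open('w19.pkl','rb'))
f=lambda x,y:(x/2.4+160-.3,y/2.4+50-.3)
P=cast(W,[f(*q) for q in [(311,370),(456,370),(383,304),(330,325),(437,325),(322,405),(446,405)]],9)[:,:2]
r=least_squares(lambda c:np.hypot(*(P-c).T)-26,P.mean(0)); print('felt',r.x,r.fun.round(1))
z=81.3+12.3
P=cast(W,[f(*q) for q in [(296,480),(470,480)]],z)[:,:2]; print('tin sides',P.round(1).tolist())
E
```

```text
felt [475.22877929  32.20198296] [ 0.5  0.3 -0.3  0.3  0.2  0.   0.2]
tin sides [[472.5, 10.7], [474.8, 53.0]]
```

```bash
python3 -m handwheel '[{"translation":[3,1,25],"delta_rot":[0,0.002,0],"grip":255},{"translation":[0,0,18],"delta_rot":[0,0,0],"grip":255},{"translation":[0,0,0],"delta_rot":[0,0,0],"grip":255}]'; python3 - <<'E'
from h import *
go([475.8,32.2,13.7],87)
E
```

```text
t: 31.25
tool_pos: [478.2, 33.6, 39.1]
tcp_rot: [0.002, 0.027, 1.0, 0.001]
wrist_force: [0.2, 0.4, 0.2]
finger_gap: 0.462
t 31.25 p [478.2  33.6  39.1] jawyaw 86.9 z [ 0.004  0.002 -1.   ] F [0.2 0.4 0.2] gap 0.462
q [ 0.41  0.6  -0.8   2.07  0.64  0.73  0.72]
d tool [ 2.4 -1.6 25.4]
rotvec tool [ 0.002  0.004 -0.001]
```

```bash
python3 -m handwheel '[{"translation":[3,-2,12],"delta_rot":[0.002,0.004,0],"grip":255},{"translation":[0,0,8],"delta_rot":[0,0,0],"grip":255},{"translation":[0,0,2],"delta_rot":[0,0,0],"grip":255},{"translation":[0,0,0],"delta_rot":[0,0,0],"grip":255}]'; python3 - <<'E'
from h import *
go([475.8,32.2,13.7],87)
E
```

```text
t: 31.75
tool_pos: [476.2, 32.0, 16.9]
tcp_rot: [0.001, 0.027, 1.0, -0.0]
wrist_force: [0.1, 0.2, -0.5]
finger_gap: 0.461
t 31.75 p [476.2  32.   16.9] jawyaw 87.0 z [ 0.002 -0.    -1.   ] F [ 0.1  0.2 -0.5] gap 0.461
q [ 0.38  0.63 -0.76  2.09  0.69  0.69  0.68]
d tool [0.4 0.1 3.2]
rotvec tool [-0.     0.002 -0.001]
```

```bash
python3 -m handwheel '[{"translation":[0,0,2],"delta_rot":[0,0.002,0],"grip":255},{"translation":[0,0,1.5],"delta_rot":[0,0,0],"grip":255}]'; python3 - <<'E'
from h import *
go([475.8,32.2,13.7],87)
E
```

```text
t: 32.0
tool_pos: [476.6, 32.1, 13.7]
tcp_rot: [0.0, 0.027, 1.0, 0.0]
wrist_force: [-0.5, 0.1, -0.1]
finger_gap: 0.464
t 32.0 p [476.6  32.1  13.7] jawyaw 87.0 z [ 0.  0. -1.] F [-0.5  0.1 -0.1] gap 0.464
q [ 0.38  0.63 -0.76  2.09  0.69  0.68  0.67]
d tool [ 0.8  0.1 -0. ]
rotvec tool [ 0.     0.    -0.001]
```

```bash
python3 -m handwheel '[{"translation":[0.8,0,1.2],"delta_rot":[0,0,0],"grip":255}]'; python3 - <<'E'
from h import *
go([475.8,32.2,13.7],87)
E
```

```text
t: 32.12
tool_pos: [476.6, 32.1, 13.3]
tcp_rot: [0.001, 0.027, 1.0, -0.0]
wrist_force: [-2.7, -2.4, 24.5]
finger_gap: 0.463
t 32.12 p [476.6  32.1  13.3] jawyaw 86.9 z [ 0.002 -0.001 -1.   ] F [-2.7 -2.4 24.5] gap 0.463
q [ 0.38  0.63 -0.75  2.09  0.7   0.68  0.67]
d tool [ 0.8  0.1 -0.4]
rotvec tool [-0.001  0.002 -0.001]
```

Seated on the felt. Releasing, then up.

```bash
python3 -m handwheel '[{"translation":[0,0,0],"delta_rot":[0,0,0],"grip":255},{"translation":[0,0,0],"delta_rot":[0,0,0],"grip":105},{"translation":[0,0,0],"delta_rot":[0,0,0],"grip":85},{"translation":[0,0,0],"delta_rot":[0,0,0],"grip":75},{"translation":[0,0,-10],"delta_rot":[0,0,0],"grip":75},{"translation":[0,0,-35],"delta_rot":[0,0,0],"grip":75},{"translation":[0,0,-45],"delta_rot":[0,0,0],"grip":75},{"translation":[0,0,-50],"delta_rot":[0,0,0],"grip":75},{"translation":[0,0,0],"delta_rot":[0,0,0],"grip":83}]'; python3 - <<'E'
from h import *
go([482,-183,110],-3)
crop('wrist',160,50,320,250,2.4,'w20')
W=viewer.camera_info('wrist')
import pickle; pickle.dump(W,open('w20.pkl','wb'))
E
```

```text
t: 33.25
tool_pos: [475.9, 33.2, 159.8]
tcp_rot: [0.001, 0.026, 1.0, 0.0]
wrist_force: [-0.0, 0.5, -0.3]
finger_gap: 0.68
t 33.25 p [475.9  33.2 159.8] jawyaw 87.1 z [ 0.001  0.    -1.   ] F [-0.   0.5 -0.3] gap 0.68
q [ 0.55  0.43 -0.96  1.96  0.43  0.97  0.91]
d tool [ -17.1 -215.6   49.8]
rotvec tool [-1.00e-03  1.00e-03 -1.57e+00]
```

View pics/w20.png

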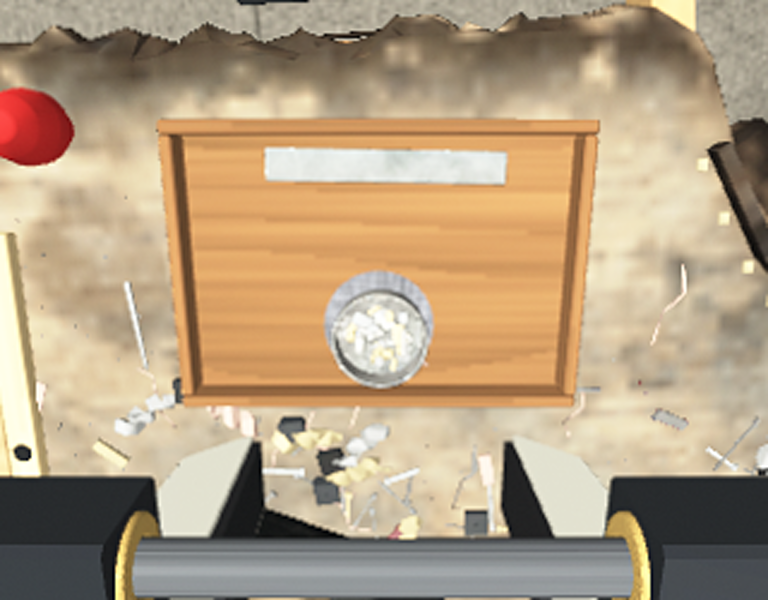

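```bash
python3 - <<'E'
from h import *
import pickle
from scipy.optimize import least_squares
W=pickle.load(open('w20.pkl','rb'))
f=lambda x,y:(x/2.4+160-.3,y/2.4+50-.3)
P=cast(W,[f(*q) for q in [(324,325),(434,325),(379,271),(338,289),(420,289)]],9)[:,:2]
r=least_squares(lambda c:np.hypot(*(P-c).T)-26,P.mean(0)); print('felt',r.x,r.fun.round(1))
P=cast(W,[f(*q) for q in [(330,338),(433,338),(381,388),(381,288)]],26)[:,:2]
r=least_squares(lambda c:np.hypot(*(P-c).T)-22,P.mean(0)); print('tin',r.x,r.fun.round(1))
E
```

```text
felt [473.03661333  31.31205059] [ 0.  0.  0. -0. -0.]
tin [474.91537568  32.40173348] [1.2 1.2 1.4 1.3]
```

Screw tin is on the felt, within about 2 mm of centre. Next, a wrist-camera check of the pan.

```bash
python3 -m handwheel '[{"translation":[0,-45,-5],"delta_rot":[0,0,0],"grip":83},{"translation":[-10,-45,0],"delta_rot":[0,0,0.05],"grip":83},{"translation":[-10,-45,0],"delta_rot":[0,0,0.05],"grip":83},{"translation":[-10,-45,0],"delta_rot":[0,0,0.05],"grip":83},{"translation":[-10,-45,0],"delta_rot":[0,0,0.05],"grip":83},{"translation":[-40,-40,0],"delta_rot":[0,0,0.05],"grip":83},{"translation":[-40,-10,0],"delta_rot":[0,0,0],"grip":83},{"translation":[-40,10,0],"delta_rot":[0,0,0],"grip":83},{"translation":[0,0,0],"delta_rot":[0,0,0],"grip":83}]'; python3 - <<'E'
from h import *
go([628,-318,110],72)
crop('wrist',160,50,320,250,2.4,'w21')
W=viewer.camera_info('wrist')
import pickle; pickle.dump(W,open('w21.pkl','wb'))
E
```

```text
t: 34.42
tool_pos: [590.6, -278.3, 153.0]
tcp_rot: [-0.008, 0.153, 0.988, 0.0]
wrist_force: [-0.4, 0.4, 0.5]
finger_gap: 0.672
t 34.42 p [ 590.6 -278.3  153. ] jawyaw 72.4 z [-0.016  0.003 -1.   ] F [-0.4  0.4  0.5] gap 0.672
q [ 0.82  0.68 -0.77  1.52  0.49  1.16  1.22]
d tool [-48.4 -26.5  42.2]
rotvec tool [-0.002 -0.016  0.006]
```

View pics/w21.png

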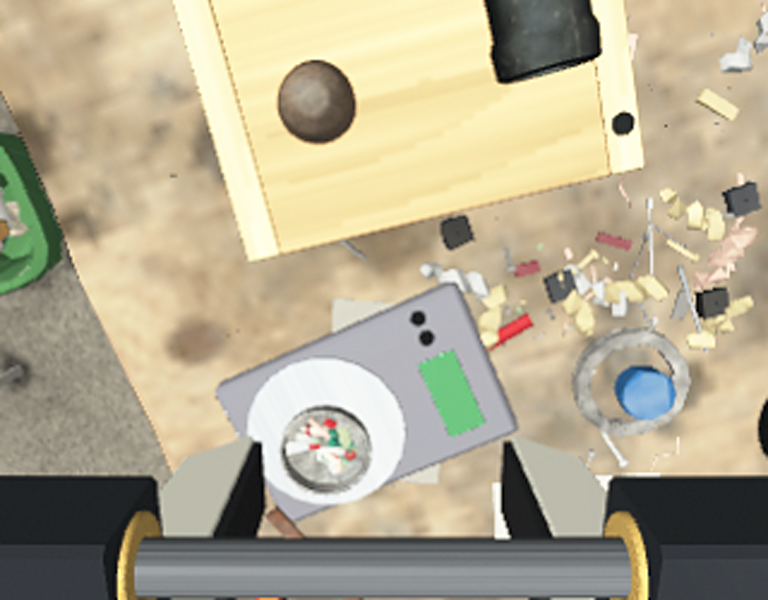

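```bash
python3 - <<'E'
from h import *
import pickle
from scipy.optimize import least_squares
W=pickle.load(open('w21.pkl','rb'))
im=cv2.imread('pics/w21_raw.png')[185:275,250:345]
cv2.imwrite('pics/i.png',cv2.resize(im,None,fx=6.5,fy=6.5,interpolation=cv2.INTER_CUBIC))
f=lambda x,y:(x/2.4+160-.3,y/2.4+50-.3)
P=cast(W,[f(*q) for q in [(247,430),(406,425),(326,358),(270,380),(382,380),(350,501),(390,470)]],22)[:,:2]
r=least_squares(lambda c:np.hypot(*(P-c).T)-37,P.mean(0)); print('pan',r.x,r.fun.round(1))
P=cast(W,[f(*q) for q in [(280,449),(371,449),(326,405),(326,494)]],33)[:,:2]
r=least_squares(lambda c:np.hypot(*(P-c).T)-21,P.mean(0)); print('tin',r.x,r.fun.round(1))
E
```

```text
pan [ 621.65664479 -317.10531074] [-0.1  0.6 -0.4 -0.9  0.  -0.1 -1.6]
tin [ 625.49596799 -317.64813932] [-0.4 -0.4  1.   0.9]
```

View pics/i.png

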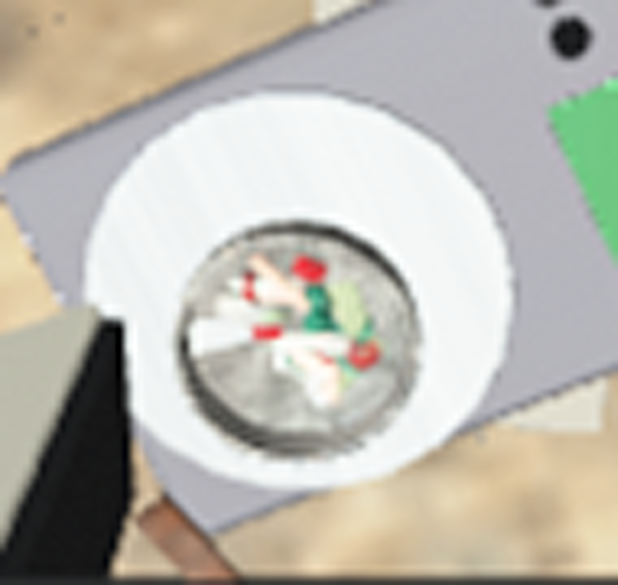

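Both views put the tin about 4 mm from the pan's middle, sitting flat with wide margins, so I'm leaving it. Now back to the loupe.

```bash
python3 -m handwheel '[{"translation":[44,19,0],"delta_rot":[-0.002,-0.016,0],"grip":83},{"translation":[44,19,0],"delta_rot":[0,0,0],"grip":83},{"translation":[44,19,0],"delta_rot":[0,0,0],"grip":83},{"translation":[0,0,0],"delta_rot":[0,0,0.18],"grip":83},{"translation":[0,0,0],"delta_rot":[0,0,0.18],"grip":83},{"translation":[0,0,0],"delta_rot":[0,0,0.18],"grip":83},{"translation":[0,0,0],"delta_rot":[0,0,0.18],"grip":83},{"translation":[0,0,0],"delta_rot":[0,0,0.18],"grip":83},{"translation":[0,0,0],"delta_rot":[0,0,0.18],"grip":83},{"translation":[0,0,0],"delta_rot":[0,0,0.16],"grip":83},{"translation":[0,0,0],"delta_rot":[0,0,0.05],"grip":83},{"translation":[0,0,0],"delta_rot":[0,0,0],"grip":83}]'; python3 - <<'E'
from h import *
go([482.9,-183.1,100],-3.2)
E
```

```text
t: 35.98
tool_pos: [455.1, -179.8, 146.7]
tcp_rot: [-0.008, 0.732, 0.681, -0.01]
wrist_force: [-0.4, -0.1, -0.1]
finger_gap: 0.674
t 35.98 p [ 455.1 -179.8  146.7] jawyaw -4.1 z [-0.025 -0.002 -1.   ] F [-0.4 -0.1 -0.1] gap 0.674
q [ 0.67  0.37 -0.53  1.94  0.24  0.91 -0.05]
d tool [-1.2 29.1 46. ]
rotvec tool [-0.025  0.003 -0.015]
```

```bash
python3 -m handwheel '[{"translation":[-1,29,10],"delta_rot":[-0.025,0.003,-0.015],"grip":83},{"translation":[0,0,30],"delta_rot":[0,0,0],"grip":83},{"translation":[0,0,0],"delta_rot":[0,0,0],"grip":83}]'; python3 - <<'E'
from h import *
go([482.9,-183.1,70],-3.2)
crop('wrist',160,50,320,250,2.4,'w22')
E
```

```text
t: 36.35
tool_pos: [481.7, -183.1, 105.1]
tcp_rot: [-0.0, 0.725, 0.688, -0.001]
wrist_force: [-0.4, 0.4, 0.1]
finger_gap: 0.676
t 36.35 p [ 481.7 -183.1  105.1] jawyaw -3.0 z [-0.002 -0.001 -1.   ] F [-0.4  0.4  0.1] gap 0.676
q [ 0.64  0.46 -0.51  1.95  0.3   0.81 -0.08]
d tool [ 0.1  1.2 35.1]
rotvec tool [-0.002  0.001  0.004]
```

View pics/w22.png

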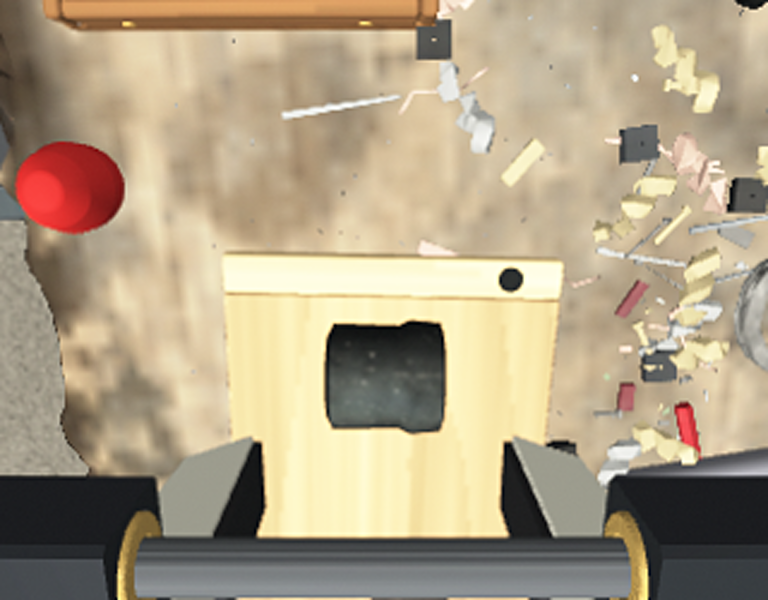

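```bash
python3 - <<'E'
from h import *
W=viewer.camera_info('wrist')
f=lambda x,y:(x/2.4+160-.3,y/2.4+50-.3)
print(cast(W,[f(386,377),f(386,322),f(386,432)],31).round(1))
E
python3 -m handwheel '[{"translation":[0,2,30],"delta_rot":[-0.002,0,0],"grip":83},{"translation":[0,0,25],"delta_rot":[0,0,0],"grip":83},{"translation":[0,0,0],"delta_rot":[0,0,0],"grip":83}]'; python3 - <<'E'
from h import *
go([482.9,-183.1,24.5],-3.2)
E
```

```text
[[ 483.8 -182.4   31. ]
 [ 484.9 -161.5   31. ]
 [ 482.7 -204.4   31. ]]
t: 36.78
tool_pos: [486.6, -184.3, 54.2]
tcp_rot: [0.004, 0.725, 0.689, 0.001]
wrist_force: [-0.9, -0.2, 0.0]
finger_gap: 0.676
t 36.77 p [ 486.6 -184.3   54.2] jawyaw -2.9 z [ 0.007 -0.004 -1.   ] F [-0.9 -0.2  0. ] gap 0.676
q [ 0.6   0.53 -0.47  1.99  0.36  0.7  -0.14]
d tool [ 1.1 -4.  29.6]
rotvec tool [0.008 0.003 0.005]
```

```bash
python3 -m handwheel '[{"translation":[1,-5,10],"delta_rot":[0.008,0.003,0.005],"grip":83},{"translation":[0,-1,12],"delta_rot":[0,0,0],"grip":83},{"translation":[0,0,7],"delta_rot":[0,0,0],"grip":83},{"translation":[0,0,0],"delta_rot":[0,0,0],"grip":83}]'; python3 - <<'E'
from h import *
go([482.9,-183.1,24.5],-3.2)
E
```

```text
t: 37.28
tool_pos: [481.9, -183.6, 26.4]
tcp_rot: [0.002, 0.727, 0.687, 0.0]
wrist_force: [0.9, 0.5, 0.1]
finger_gap: 0.673
t 37.27 p [ 481.9 -183.6   26.4] jawyaw -3.2 z [ 0.003 -0.002 -1.   ] F [0.9 0.5 0.1] gap 0.673
q [ 0.59  0.57 -0.44  2.01  0.39  0.64 -0.17]
d tool [0.6 0.9 1.9]
rotvec tool [ 0.003  0.001 -0.001]
```

```bash
python3 -m handwheel '[{"translation":[0.6,1,2.5],"delta_rot":[0.003,0,0],"grip":83},{"translation":[0,0,0],"delta_rot":[0,0,0],"grip":255},{"translation":[0,0,0],"delta_rot":[0,0,0],"grip":255},{"translation":[0,0,0],"delta_rot":[0,0,0],"grip":255},{"translation":[0,0,0],"delta_rot":[0,0,0],"grip":255},{"translation":[0,0,0],"delta_rot":[0,0,0],"grip":255}]' 25; python3 - <<'E'
from h import *
go([482.9,-183.1,24.5],-3.2)
E
```

```text
t: 38.02
tool_pos: [483.5, -183.1, 24.3]
tcp_rot: [0.001, 0.727, 0.687, -0.0]
wrist_force: [-1.1, 0.3, -0.1]
finger_gap: 0.455
t 38.02 p [ 483.5 -183.1   24.3] jawyaw -3.2 z [ 0.    -0.002 -1.   ] F [-1.1  0.3 -0.1] gap 0.455
q [ 0.58  0.57 -0.44  2.01  0.4   0.64 -0.17]
d tool [-0.1 -0.6 -0.2]
rotvec tool [ 0.001  0.002 -0.   ]
```

```bash
python3 -m handwheel '[{"translation":[0,0,-10],"delta_rot":[0,0,0],"grip":255},{"translation":[0,0,-40],"delta_rot":[0,0,0],"grip":255},{"translation":[0,0,-40],"delta_rot":[0,0,0],"grip":255},{"translation":[40,-10,0],"delta_rot":[0,0,0],"grip":255},{"translation":[45,-12,0],"delta_rot":[0,0,0],"grip":255},{"translation":[40,-12,0],"delta_rot":[0,0,0],"grip":255},{"translation":[15,-8,0],"delta_rot":[0,0,0],"grip":255},{"translation":[0,0,0],"delta_rot":[0,0,0],"grip":255}]'; python3 - <<'E'
from h import *
go([445.2,-19.5,60],-3.2)
E
```

```text
t: 39.02
tool_pos: [450.1, -37.8, 121.7]
tcp_rot: [0.003, 0.727, 0.686, 0.001]
wrist_force: [0.5, -0.0, 0.1]
finger_gap: 0.452
t 39.02 p [450.1 -37.8 121.7] jawyaw -3.3 z [ 0.006 -0.003 -1.   ] F [ 0.5 -0.   0.1] gap 0.452
q [ 0.43  0.35 -0.57  2.08  0.27  0.78 -0.37]
d tool [18.1 -6.3 61.7]
rotvec tool [ 0.006  0.002 -0.002]
```

```bash
python3 -m handwheel '[{"translation":[18,-7,15],"delta_rot":[0.006,0.002,0],"grip":255},{"translation":[0,0,25],"delta_rot":[0,0,0],"grip":255},{"translation":[0,0,15],"delta_rot":[0,0,0],"grip":255},{"translation":[0,0,0],"delta_rot":[0,0,0],"grip":255}]'; python3 - <<'E'
from h import *
go([445.2,-19.5,40],-3.2)
E
```

```text
t: 39.52
tool_pos: [446.7, -24.8, 65.9]
tcp_rot: [0.002, 0.73, 0.684, -0.0]
wrist_force: [-0.3, -0.4, -1.0]
finger_gap: 0.455
t 39.52 p [446.7 -24.8  65.9] jawyaw -3.7 z [ 0.002 -0.003 -1.   ] F [-0.3 -0.4 -1. ] gap 0.455
q [ 0.35  0.43 -0.52  2.14  0.35  0.65 -0.49]
d tool [ 5.2 -1.9 25.9]
rotvec tool [ 0.002  0.003 -0.009]
```

```bash
python3 -m handwheel '[{"translation":[6,-2,8],"delta_rot":[0.002,0.003,-0.005],"grip":255},{"translation":[0,0,12],"delta_rot":[0,0,0],"grip":255},{"translation":[0,0,0],"delta_rot":[0,0,0],"grip":255}]'; python3 - <<'E'
from h import *
go([445.2,-19.5,23.3],-3.2)
E
```

```text
t: 39.9
tool_pos: [446.0, -19.1, 45.5]
tcp_rot: [0.0, 0.728, 0.685, 0.001]
wrist_force: [1.1, 0.1, -1.0]
finger_gap: 0.455
t 39.9 p [446.  -19.1  45.5] jawyaw -3.5 z [ 0.001  0.    -1.   ] F [ 1.1  0.1 -1. ] gap 0.455
q [ 0.32  0.46 -0.5   2.16  0.39  0.6  -0.53]
d tool [-0.5 -0.8 22.2]
rotvec tool [ 0.001 -0.001 -0.005]
```

```bash
python3 -m handwheel '[{"translation":[0,-1,10],"delta_rot":[0,0,0],"grip":255},{"translation":[0,0,6],"delta_rot":[0,0,0],"grip":255},{"translation":[0,0,3],"delta_rot":[0,0,0],"grip":255},{"translation":[0,0,0],"delta_rot":[0,0,0],"grip":255}]'; python3 - <<'E'
from h import *
go([445.2,-19.5,23.3],-3.2)
crop('wrist',160,50,320,250,2.4,'w23')
E
```

```text
t: 40.4
tool_pos: [445.2, -19.0, 25.4]
tcp_rot: [0.0, 0.728, 0.685, 0.001]
wrist_force: [0.1, -0.1, -0.6]
finger_gap: 0.457
t 40.4 p [445.2 -19.   25.4] jawyaw -3.5 z [ 0.002  0.    -1.   ] F [ 0.1 -0.1 -0.6] gap 0.457
q [ 0.29  0.5  -0.47  2.18  0.42  0.55 -0.56]
d tool [-0.5  0.1  2.1]
rotvec tool [ 0.002 -0.    -0.005]
```

View pics/w23.png

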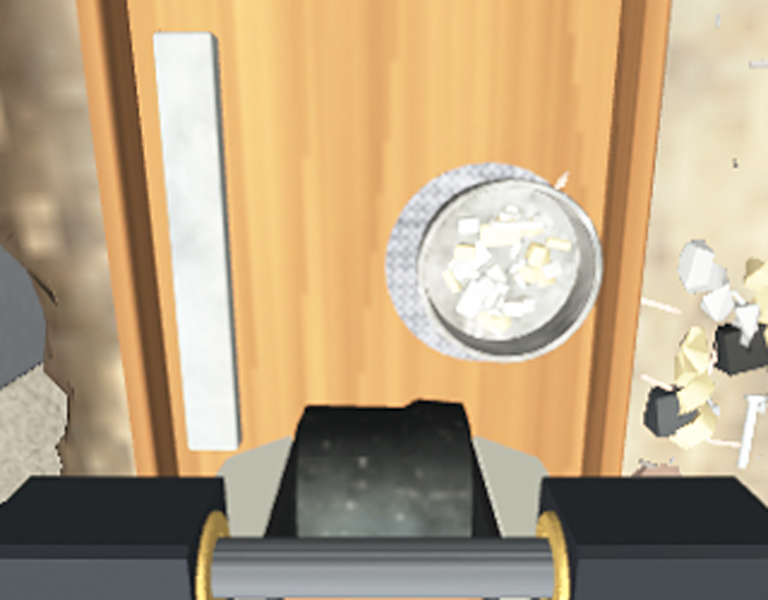

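Loupe (386,470) is over its place, clear of the tin (510,270) and the slate. Setting it down.

```bash
python3 -m handwheel '[{"translation":[-0.5,0,1.5],"delta_rot":[0,0,0],"grip":255},{"translation":[0,0,1],"delta_rot":[0,0,0],"grip":255}]'; python3 - <<'E'
from h import *
go([445.2,-19.5,23.3],-3.2)
E
```

```text
t: 40.7
tool_pos: [445.6, -19.5, 23.2]
tcp_rot: [0.001, 0.728, 0.685, 0.001]
wrist_force: [-0.1, 0.7, -1.0]
finger_gap: 0.455
t 40.7 p [445.6 -19.5  23.2] jawyaw -3.5 z [ 0.003  0.    -1.   ] F [-0.1  0.7 -1. ] gap 0.455
q [ 0.29  0.5  -0.47  2.18  0.43  0.55 -0.56]
d tool [ 0.  -0.4 -0.1]
rotvec tool [ 0.003 -0.    -0.005]
```

```bash
python3 -m handwheel '[{"translation":[0,0,1],"delta_rot":[0,0,0],"grip":255}]'; python3 - <<'E'
from h import *
go([445.2,-19.5,23.3],-3.2)
E
```

```text
t: 40.83
tool_pos: [445.6, -19.5, 23.1]
tcp_rot: [0.001, 0.728, 0.685, 0.001]
wrist_force: [-7.2, -0.1, 32.4]
finger_gap: 0.458
t 40.83 p [445.6 -19.5  23.1] jawyaw -3.5 z [ 0.003 -0.    -1.   ] F [-7.2 -0.1 32.4] gap 0.458
q [ 0.29  0.5  -0.47  2.18  0.43  0.55 -0.57]
d tool [-0.  -0.4 -0.2]
rotvec tool [ 0.003  0.    -0.005]
```

```bash
python3 -m handwheel '[{"translation":[0,0,0],"delta_rot":[0,0,0],"grip":255},{"translation":[0,0,0],"delta_rot":[0,0,0],"grip":100},{"translation":[0,0,0],"delta_rot":[0,0,0],"grip":83},{"translation":[0,0,0],"delta_rot":[0,0,0],"grip":83},{"translation":[0,0,-15],"delta_rot":[0,0,0],"grip":83},{"translation":[0,0,-40],"delta_rot":[0,0,0],"grip":83},{"translation":[0,0,-50],"delta_rot":[0,0,0],"grip":83},{"translation":[-40,5,-20],"delta_rot":[0,0,0],"grip":83},{"translation":[-50,10,0],"delta_rot":[0,0,0],"grip":83},{"translation":[-55,10,0],"delta_rot":[0,0,0],"grip":83},{"translation":[-55,10,0],"delta_rot":[0,0,0],"grip":83},{"translation":[-30,5,0],"delta_rot":[0,0,0],"grip":83},{"translation":[0,0,0],"delta_rot":[0,0,0],"grip":83}]'; python3 - <<'E'
from h import *
go([488.5,-272.5,100],-2.8)
crop('top',200,130,260,180,3,'t4')
E
```

```text
t: 42.45
tool_pos: [473.8, -256.8, 161.8]
tcp_rot: [0.004, 0.726, 0.687, 0.004]
wrist_force: [0.3, 0.9, 0.1]
finger_gap: 0.674
t 42.45 p [ 473.8 -256.8  161.8] jawyaw -3.2 z [ 0.011 -0.001 -1.   ] F [0.3 0.9 0.1] gap 0.674
q [ 0.78  0.41 -0.51  1.84  0.24  0.94  0.11]
d tool [-14.9  14.9  62. ]
rotvec tool [ 0.011  0.    -0.007]
```

View pics/t4.png

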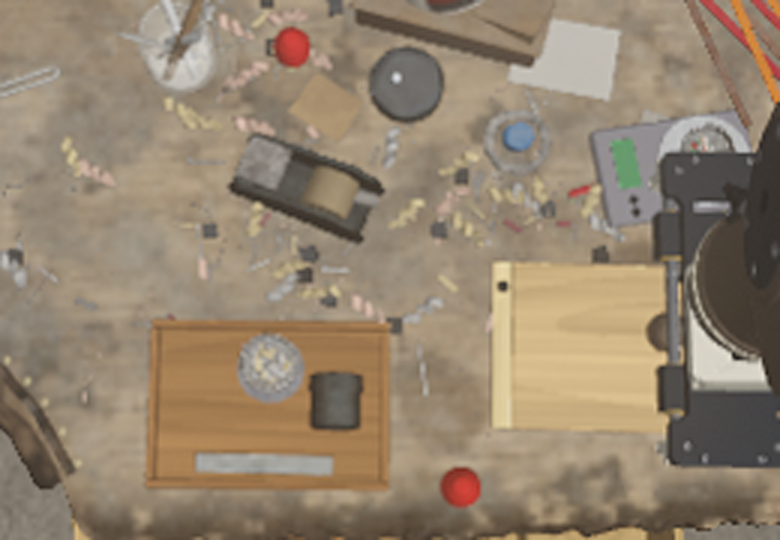

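```bash
python3 - <<'E'
from h import *
T=viewer.camera_info('top')
for n in ('top0','t4_raw'):
    im=cv2.imread(f'pics/{n}.png'); v=im.max(2).astype(float)[245:285,298:328]
    w=np.clip(110-v,0,60); 
    mk=(v<95).astype(np.uint8); k,l,s,c=cv2.connectedComponentsWithStats(mk); j=1+np.argmax(s[1:,4]); print(n,s[j],c[j]+[298,245],cast(T,[c[j]+[298,245]],32)[0].round(1))
    sl=im[278:292,255:320].astype(int); m=((sl.max(2)-sl.min(2))<30).astype(np.uint8); k,l,s,c=cv2.connectedComponentsWithStats(m); j=1+np.argmax(s[1:,4]); print('slate',s[j],c[j])
E
```

```text
top0 [  6  11  17  19 286] [311.65384615 264.75874126] [445.3 -17.6  32. ]
slate [ 10   3  46   7 281] [32.30604982  6.15658363]
t4_raw [  5   9  18  19 189] [310.82010582 263.08465608] [449.2 -15.8  32. ]
slate [ 10   3  46   7 280] [32.35        6.14642857]
```

```bash
python3 - <<'E'
from h import *
T=viewer.camera_info('top')
for n in ('top0','t4_raw'):
    im=cv2.imread(f'pics/{n}.png')[245:285,298:328].astype(int)
    sat=(im.max(2)-im.min(2)); mk=(sat<30).astype(np.uint8)
    k,l,s,c=cv2.connectedComponentsWithStats(mk); j=1+np.argmax(s[1:,4]); b=s[j]; bc=np.array([b[0]+b[2]/2-.5+298,b[1]+b[3]/2-.5+245])
    print(n,s[j],c[j]+[298,245],cast(T,[c[j]+[298,245],bc],32).round(1).tolist())
E
```

```text
top0 [  6  11  17  19 300] [311.71       264.86666667] [[445.1, -17.7, 32.0], [444.7, -18.3, 32.0]]
t4_raw [  5   9  18  19 292] [311.48630137 263.28082192] [[448.7, -17.3, 32.0], [449.3, -17.4, 32.0]]
```

```bash
python3 - <<'E'
from h import *
T=viewer.camera_info('top')
def blob(n,u,v,r,th,inv=False):
    im=cv2.imread(f'pics/{n}.png')[v-r:v+r,u-r:u+r].astype(int)
    sat=im.max(2)-im.min(2)
    mk=((im.max(2)<th)).astype(np.uint8)
    k,l,s,c=cv2.connectedComponentsWithStats(mk); j=l[r,r]
    if j==0: j=1+np.argmax(s[1:,4])
    return c[j]+[u-r,v-r],s[j]
for n,nm,u,v,r,z in (('top0','handle',267,265,11,39),('t1_raw','handle',422,240,11,40),('top0','loupe',312,265,14,32),('t1_raw','loupe',382,244,14,33),('t4_raw','loupe',311,263,14,32)):
    for th in (95,110,125):
        c,s=blob(n,u,v,r,th); print(n,nm,th,c.round(1),s[2:],cast(T,[c],z)[0].round(1))
E
```

```text
top0 handle 95 [264.2 262.6] [11 12 29] [453.9  89.   39. ]
top0 handle 110 [266.2 264. ] [12 13 67] [450.6  84.5  39. ]
top0 handle 125 [266.4 264.7] [ 14  13 116] [449.1  84.2  39. ]
t1_raw handle 95 [418.  239.8] [ 6 11 20] [ 490.8 -261.5   40. ]
t1_raw handle 110 [419. 240.] [ 9 12 54] [ 490.3 -263.7   40. ]
t1_raw handle 125 [420.  240.1] [12 13 80] [ 490.  -266.1   40. ]
top0 loupe 95 [311.7 264.8] [ 17  19 286] [445.3 -17.6  32. ]
top0 loupe 110 [311.8 264.9] [ 19  19 317] [445.  -17.8  32. ]
top0 loupe 125 [311.8 265.1] [ 19  20 337] [444.6 -17.8  32. ]
t1_raw loupe 95 [380.3 245.2] [ 17  18 143] [ 483.  -175.8   33. ]
t1_raw loupe 110 [382.4 244. ] [ 17  19 296] [ 485.6 -180.7   33. ]
t1_raw loupe 125 [382.4 244. ] [ 18  19 303] [ 485.7 -180.7   33. ]
t4_raw loupe 95 [310.8 263.1] [ 18  19 189] [449.2 -15.8  32. ]
t4_raw loupe 110 [311.3 263.1] [ 18  19 312] [449.1 -16.9  32. ]
t4_raw loupe 125 [311.4 263.2] [ 18  20 326] [448.9 -17.   32. ]
```

Comparing the top images, the loupe came back about 3.5–4 mm too far in +x, because the jaws shifted it at the first grasp. I'll finish the handle, then correct the loupe.

```bash
python3 -m handwheel '[{"translation":[-16,14,0],"delta_rot":[0.011,0,0],"grip":90},{"translation":[0,0,40],"delta_rot":[0,0,0],"grip":90},{"translation":[0,0,20],"delta_rot":[0,0,0],"grip":90},{"translation":[0,0,0],"delta_rot":[0,0,0],"grip":90}]'; python3 - <<'E'
from h import *
go([488.7,-272.7,100],-2.8)
crop('wrist',160,50,320,250,2.4,'w24')
W=viewer.camera_info('wrist')
import pickle; pickle.dump(W,open('w24.pkl','wb'))
E
```

```text
t: 43.0
tool_pos: [488.6, -265.5, 103.9]
tcp_rot: [-0.0, 0.723, 0.691, 0.002]
wrist_force: [-0.6, -0.1, 0.4]
finger_gap: 0.649
t 43.0 p [ 488.6 -265.5  103.9] jawyaw -2.6 z [ 0.002  0.002 -1.   ] F [-0.6 -0.1  0.4] gap 0.649
q [ 0.75  0.51 -0.48  1.85  0.3   0.85  0.08]
d tool [-7.2  0.4  3.9]
rotvec tool [ 0.002 -0.003  0.003]
```

View pics/w24.png

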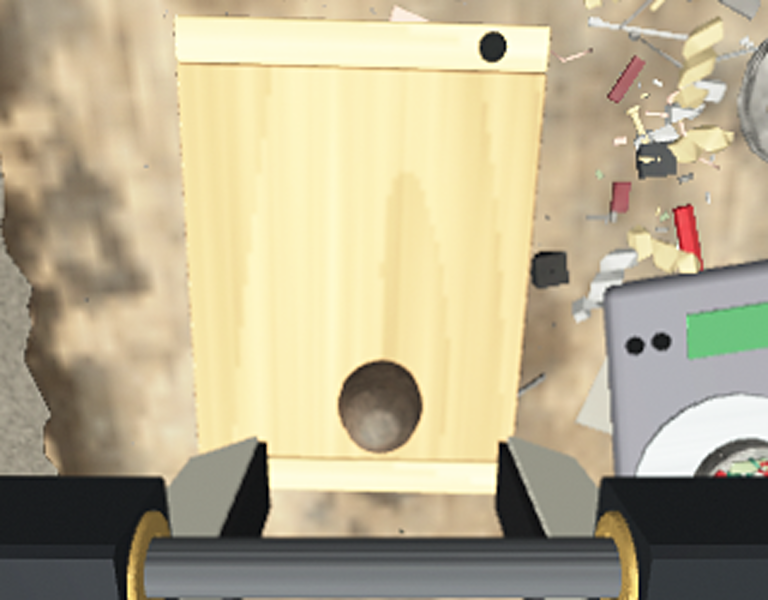

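```bash
python3 - <<'E'
from h import *
import pickle
W=pickle.load(open('w24.pkl','rb'))
f=lambda x,y:(x/2.4+160-.3,y/2.4+50-.3)
print(cast(W,[f(380,406)],40).round(1))
E
python3 -m handwheel '[{"translation":[-7,0,25],"delta_rot":[0.002,-0.003,0],"grip":100},{"translation":[0,0,25],"delta_rot":[0,0,0],"grip":100},{"translation":[0,0,0],"delta_rot":[0,0,0],"grip":100}]'; python3 - <<'E'
from h import *
go([488.7,-272.7,22.3],-2.6)
E
```

```text
[[ 487.6 -271.5   40. ]]
t: 43.42
tool_pos: [491.6, -271.1, 58.4]
tcp_rot: [0.003, 0.722, 0.692, 0.001]
wrist_force: [0.1, 1.0, 1.3]
finger_gap: 0.608
t 43.42 p [ 491.6 -271.1   58.4] jawyaw -2.5 z [ 0.006 -0.003 -1.   ] F [0.1 1.  1.3] gap 0.608
q [ 0.73  0.57 -0.45  1.88  0.35  0.76  0.05]
d tool [-1.7 -3.1 36.1]
rotvec tool [0.006 0.002 0.002]
```

```bash
python3 -m handwheel '[{"translation":[-1.5,-4,10],"delta_rot":[0.006,0.002,0],"grip":100},{"translation":[0,-1,15],"delta_rot":[0,0,0],"grip":100},{"translation":[0,0,9],"delta_rot":[0,0,0],"grip":100},{"translation":[0,0,0],"delta_rot":[0,0,0],"grip":100}]'; python3 - <<'E'
from h import *
go([488.7,-272.7,22.3],-2.6)
E
```

```text
t: 43.92
tool_pos: [488.0, -272.7, 25.4]
tcp_rot: [0.002, 0.722, 0.692, 0.001]
wrist_force: [0.3, 0.4, 0.7]
finger_gap: 0.608
t 43.92 p [ 488.  -272.7   25.4] jawyaw -2.4 z [ 0.003 -0.002 -1.   ] F [0.3 0.4 0.7] gap 0.608
q [ 0.72  0.61 -0.42  1.91  0.38  0.69  0.02]
d tool [0.  0.7 3.1]
rotvec tool [0.003 0.002 0.003]
```

```bash
python3 -m handwheel '[{"translation":[0,0.7,3.5],"delta_rot":[0.003,0.002,0],"grip":100},{"translation":[0,0,0],"delta_rot":[0,0,0],"grip":255},{"translation":[0,0,0],"delta_rot":[0,0,0],"grip":255},{"translation":[0,0,0],"delta_rot":[0,0,0],"grip":255},{"translation":[0,0,0],"delta_rot":[0,0,0],"grip":255},{"translation":[0,0,0],"delta_rot":[0,0,0],"grip":255}]' 20; python3 - <<'E'
from h import *
go([488.7,-272.7,22.3],-2.6)
E
```

```text
t: 44.68
tool_pos: [489.4, -272.9, 22.4]
tcp_rot: [0.001, 0.722, 0.692, 0.0]
wrist_force: [-0.6, -0.6, 0.1]
finger_gap: 0.315
t 44.67 p [ 489.4 -272.9   22.4] jawyaw -2.4 z [ 0.001 -0.    -1.   ] F [-0.6 -0.6  0.1] gap 0.315
q [ 0.71  0.62 -0.42  1.91  0.38  0.69  0.02]
d tool [ 0.1 -0.7  0.1]
rotvec tool [0.001 0.    0.003]
```

```bash
python3 -m handwheel '[{"translation":[0,0,-10],"delta_rot":[0,0,0],"grip":255},{"translation":[0,0,-35],"delta_rot":[0,0,0],"grip":255},{"translation":[0,0,-45],"delta_rot":[0,0,0],"grip":255},{"translation":[0,0,-30],"delta_rot":[0,0,0],"grip":255},{"translation":[40,-6,0],"delta_rot":[0,0,0],"grip":255},{"translation":[45,-7,0],"delta_rot":[0,0,0],"grip":255},{"translation":[45,-7,0],"delta_rot":[0,0,0],"grip":255},{"translation":[45,-7,0],"delta_rot":[0,0,0],"grip":255},{"translation":[45,-7,0],"delta_rot":[0,0,0],"grip":255},{"translation":[45,-7,0],"delta_rot":[0,0,0],"grip":255},{"translation":[45,-7,0],"delta_rot":[0,0,0],"grip":255},{"translation":[15,0,0],"delta_rot":[0,0,0],"grip":255},{"translation":[0,0,0],"delta_rot":[0,0,0],"grip":255}]'; python3 - <<'E'
from h import *
go([447.6,83.2,90],-3)
E
```

```text
t: 46.3
tool_pos: [456.1, 64.0, 155.0]
tcp_rot: [0.005, 0.722, 0.692, 0.004]
wrist_force: [0.6, -0.3, 0.1]
finger_gap: 0.314
t 46.3 p [456.1  64.  155. ] jawyaw -2.4 z [ 0.012 -0.002 -1.   ] F [ 0.6 -0.3  0.1] gap 0.314
q [ 0.26  0.32 -0.63  2.02  0.25  0.87 -0.56]
d tool [ 18.9 -10.1  64.9]
rotvec tool [0.012 0.002 0.01 ]
```

```bash
python3 -m handwheel '[{"translation":[19,-10,5],"delta_rot":[0.012,0.002,0.01],"grip":255},{"translation":[0,0,30],"delta_rot":[0,0,0],"grip":255},{"translation":[0,0,30],"delta_rot":[0,0,0],"grip":255},{"translation":[0,0,0],"delta_rot":[0,0,0],"grip":255}]'; python3 - <<'E'
from h import *
go([447.6,83.2,45],-3)
E
```

```text
t: 46.8
tool_pos: [448.2, 79.6, 90.2]
tcp_rot: [0.002, 0.727, 0.687, 0.0]
wrist_force: [-0.1, -0.2, -0.3]
finger_gap: 0.315
t 46.8 p [448.2  79.6  90.2] jawyaw -3.3 z [ 0.003 -0.002 -1.   ] F [-0.1 -0.2 -0.3] gap 0.315
q [ 0.17  0.41 -0.59  2.1   0.34  0.73 -0.7 ]
d tool [ 3.6 -0.9 45.2]
rotvec tool [ 0.003  0.002 -0.005]
```

```bash
python3 -m handwheel '[{"translation":[4,-1,15],"delta_rot":[0.003,0.002,-0.005],"grip":255},{"translation":[0,0,20],"delta_rot":[0,0,0],"grip":255},{"translation":[0,0,10],"delta_rot":[0,0,0],"grip":255},{"translation":[0,0,0],"delta_rot":[0,0,0],"grip":255}]'; python3 - <<'E'
from h import *
go([447.6,83.2,21.3],-3)
E
```

```text
t: 47.3
tool_pos: [449.8, 83.0, 45.8]
tcp_rot: [0.001, 0.726, 0.688, 0.002]
wrist_force: [0.5, 0.2, 0.0]
finger_gap: 0.315
t 47.3 p [449.8  83.   45.8] jawyaw -3.1 z [ 0.004  0.001 -1.   ] F [0.5 0.2 0. ] gap 0.315
q [ 0.12  0.48 -0.54  2.13  0.42  0.62 -0.77]
d tool [ 0.  -2.3 24.5]
rotvec tool [ 0.004 -0.001 -0.002]
```

```bash
python3 -m handwheel '[{"translation":[0,-3,10],"delta_rot":[0.004,0,0],"grip":255},{"translation":[0,0,7],"delta_rot":[0,0,0],"grip":255},{"translation":[0,0,3],"delta_rot":[0,0,0],"grip":255},{"translation":[0,0,0],"delta_rot":[0,0,0],"grip":255}]'; python3 - <<'E'
from h import *
go([447.6,83.2,21.3],-3)
E
```

```text
t: 47.8
tool_pos: [447.4, 83.4, 25.5]
tcp_rot: [-0.0, 0.726, 0.688, 0.001]
wrist_force: [-0.1, 0.2, 0.1]
finger_gap: 0.315
t 47.8 p [447.4  83.4  25.5] jawyaw -3.1 z [ 0.001  0.001 -1.   ] F [-0.1  0.2  0.1] gap 0.315
q [ 0.09  0.51 -0.51  2.15  0.45  0.58 -0.8 ]
d tool [-0.2  0.2  4.2]
rotvec tool [ 0.001 -0.001 -0.002]
```

```bash
python3 -m handwheel '[{"translation":[0,0,3],"delta_rot":[0,0,0],"grip":255},{"translation":[0,0,1.5],"delta_rot":[0,0,0],"grip":255}]'; python3 - <<'E'
from h import *
go([447.6,83.2,21.3],-3)
E
```

```text
t: 48.05
tool_pos: [447.8, 83.5, 21.0]
tcp_rot: [0.0, 0.726, 0.687, 0.001]
wrist_force: [-1.0, -0.3, 1.1]
finger_gap: 0.311
t 48.05 p [447.8  83.5  21. ] jawyaw -3.1 z [ 0.002  0.001 -1.   ] F [-1.  -0.3  1.1] gap 0.311
q [ 0.08  0.52 -0.5   2.16  0.46  0.57 -0.81]
d tool [-0.3 -0.2 -0.3]
rotvec tool [ 0.002 -0.002 -0.002]
```

```bash
python3 -m handwheel '[{"translation":[0,0,0],"delta_rot":[0,0,0],"grip":180},{"translation":[0,0,0],"delta_rot":[0,0,0],"grip":140},{"translation":[0,0,0],"delta_rot":[0,0,0],"grip":105},{"translation":[0,0,0],"delta_rot":[0,0,0],"grip":105},{"translation":[0,0,-15],"delta_rot":[0,0,0],"grip":105},{"translation":[0,0,-40],"delta_rot":[0,0,0],"grip":105},{"translation":[0,0,-50],"delta_rot":[0,0,0],"grip":105},{"translation":[-40,0,-10],"delta_rot":[0,0,0],"grip":83},{"translation":[-50,0,0],"delta_rot":[0,0,0],"grip":83},{"translation":[-50,0,0],"delta_rot":[0,0,0],"grip":83},{"translation":[-50,0,0],"delta_rot":[0,0,0],"grip":83},{"translation":[-50,0,0],"delta_rot":[0,0,0],"grip":83},{"translation":[-40,0,0],"delta_rot":[0,0,0],"grip":83},{"translation":[0,0,0],"delta_rot":[0,0,0],"grip":83}]'; python3 - <<'E'
from h import *
go([442,-20,100],-3)
crop('top',240,225,100,75,8,'t5')
im=cv2.imread('pics/top0.png'); cv2.imwrite('pics/t0c.png',cv2.resize(im[225:300,240:340],None,fx=8,fy=8,interpolation=cv2.INTER_CUBIC))
crop('wrist',0,0,640,400,1,'w25')
E
```

```text
t: 49.8
tool_pos: [434.4, -202.8, 149.4]
tcp_rot: [0.003, 0.724, 0.689, 0.005]
wrist_force: [0.4, 1.0, -0.3]
finger_gap: 0.671
t 49.8 p [ 434.4 -202.8  149.4] jawyaw -2.8 z [ 0.011  0.002 -1.   ] F [ 0.4  1.  -0.3] gap 0.671
q [ 0.77  0.34 -0.55  1.99  0.23  0.86  0.05]
d tool [182.8  -1.9  49.8]
rotvec tool [ 0.011 -0.002  0.003]
```

View pics/t5.png

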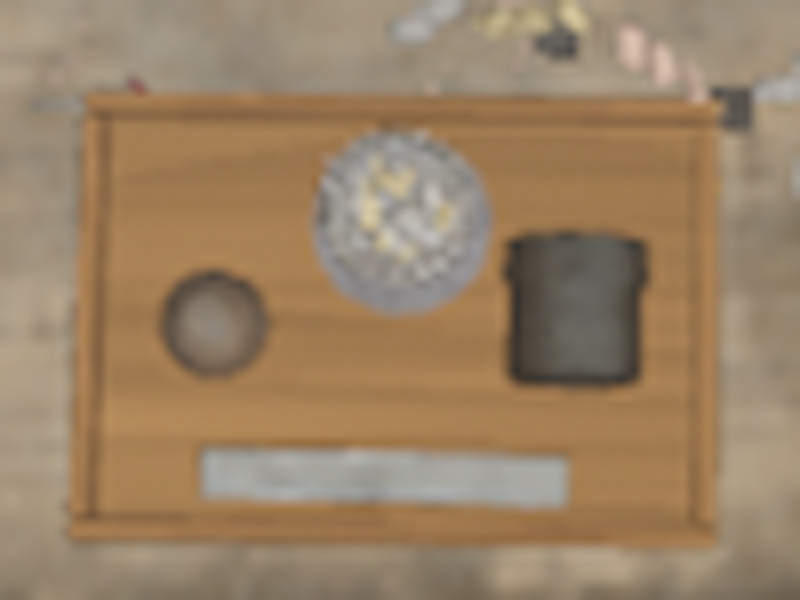

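View pics/t0c.png

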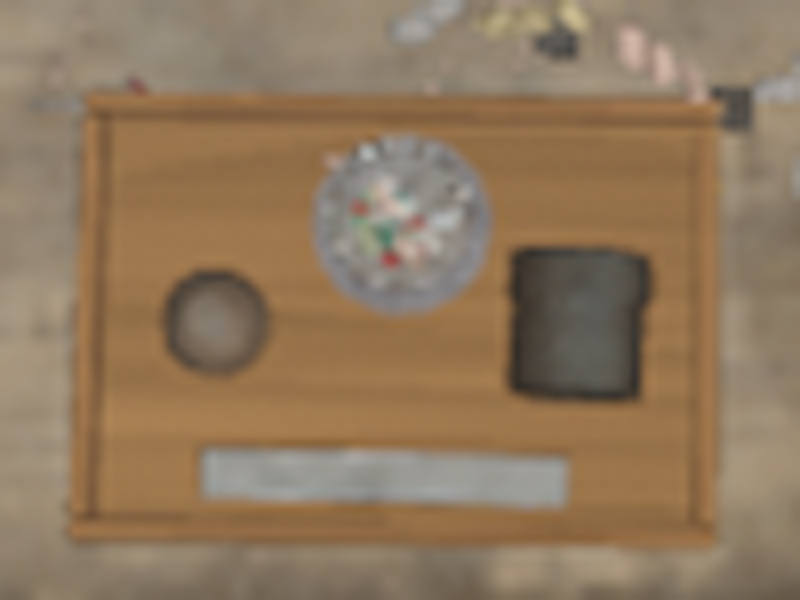

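View pics/w25.png

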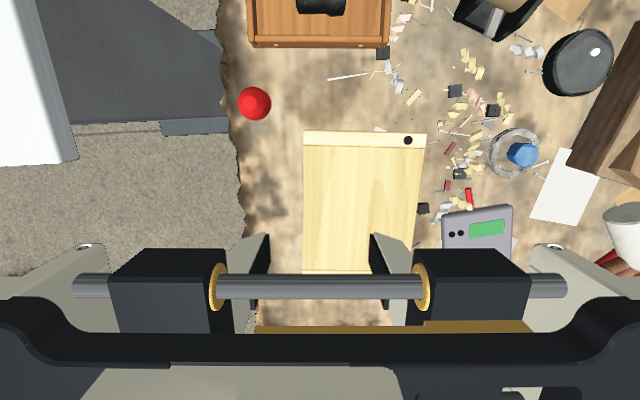

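Handle is back (214,324 against 216,323 at the start, under 1 mm). Slate is unchanged. The loupe is about 15 crop px, or 4 mm, too far in +x. I'll re-centre it by closing the jaws about the original centre, TCP x ≈ 441.8.

```bash
python3 -m handwheel '[{"translation":[45,0,0],"delta_rot":[0.011,-0.002,0],"grip":97},{"translation":[50,-3,0],"delta_rot":[0,0,0],"grip":97},{"translation":[50,-3,0],"delta_rot":[0,0,0],"grip":97},{"translation":[25,0,15],"delta_rot":[0,0,0],"grip":97},{"translation":[0,0,20],"delta_rot":[0,0,0],"grip":97},{"translation":[0,0,0],"delta_rot":[0,0,0],"grip":97}]'; python3 - <<'E'
from h import *
go([441.8,-19.8,75],-3.2)
E
```

```text
t: 50.65
tool_pos: [436.1, -13.8, 117.6]
tcp_rot: [0.0, 0.718, 0.696, 0.003]
wrist_force: [-0.3, 0.2, 0.9]
finger_gap: 0.618
t 50.65 p [436.1 -13.8 117.6] jawyaw -1.7 z [ 0.005  0.004 -1.   ] F [-0.3  0.2  0.9] gap 0.618
q [ 0.42  0.34 -0.62  2.11  0.28  0.76 -0.4 ]
d tool [-6.   5.7 42.6]
rotvec tool [ 0.005 -0.004  0.026]
```

```bash
python3 -m handwheel '[{"translation":[-6,6,10],"delta_rot":[0.005,-0.004,0.026],"grip":97},{"translation":[0,0,25],"delta_rot":[0,0,0],"grip":97},{"translation":[0,0,0],"delta_rot":[0,0,0],"grip":97}]'; python3 - <<'E'
from h import *
go([441.8,-19.8,60],-3.2)
E
```

```text
t: 51.02
tool_pos: [444.0, -20.5, 83.2]
tcp_rot: [0.001, 0.728, 0.686, 0.0]
wrist_force: [-0.1, 0.2, 0.2]
finger_gap: 0.62
t 51.02 p [444.  -20.5  83.2] jawyaw -3.4 z [ 0.002 -0.001 -1.   ] F [-0.1  0.2  0.2] gap 0.62
q [ 0.38  0.4  -0.57  2.13  0.34  0.7  -0.48]
d tool [ 0.6 -2.2 23.2]
rotvec tool [ 0.002  0.001 -0.004]
```

```bash
python3 -m handwheel '[{"translation":[0.6,-3,10],"delta_rot":[0.002,0.001,0],"grip":97},{"translation":[0,-1,12],"delta_rot":[0,0,0],"grip":97},{"translation":[0,0,0],"delta_rot":[0,0,0],"grip":97}]'; python3 - <<'E'
from h import *
go([441.8,-19.8,24],-3.2)
E
```

```text
t: 51.4
tool_pos: [440.9, -20.2, 61.2]
tcp_rot: [0.001, 0.729, 0.685, 0.0]
wrist_force: [0.4, -0.5, -0.4]
finger_gap: 0.616
t 51.4 p [440.9 -20.2  61.2] jawyaw -3.5 z [ 0.002 -0.    -1.   ] F [ 0.4 -0.5 -0.4] gap 0.616
q [ 0.35  0.43 -0.55  2.16  0.38  0.64 -0.52]
d tool [ 0.5  0.8 37.2]
rotvec tool [ 0.002  0.    -0.006]
```

```bash
python3 -m handwheel '[{"translation":[0,2,14],"delta_rot":[0.002,0,-0.005],"grip":97},{"translation":[0,0,14],"delta_rot":[0,0,0],"grip":97},{"translation":[0,0,7],"delta_rot":[0,0,0],"grip":97},{"translation":[0,0,0],"delta_rot":[0,0,0],"grip":97}]'; python3 - <<'E'
from h import *
go([441.8,-19.8,24],-3.2)
crop('wrist',160,50,320,250,2.4,'w26')
E
```

```text
t: 51.9
tool_pos: [443.2, -20.3, 23.6]
tcp_rot: [-0.0, 0.727, 0.687, -0.0]
wrist_force: [0.1, 0.5, 0.6]
finger_gap: 0.619
t 51.9 p [443.2 -20.3  23.6] jawyaw -3.2 z [-0.001 -0.    -1.   ] F [0.1 0.5 0.6] gap 0.619
q [ 0.31  0.5  -0.49  2.18  0.45  0.56 -0.57]
d tool [ 0.5 -1.5 -0.4]
rotvec tool [-0.001  0.    -0.   ]
```

View pics/w26.png

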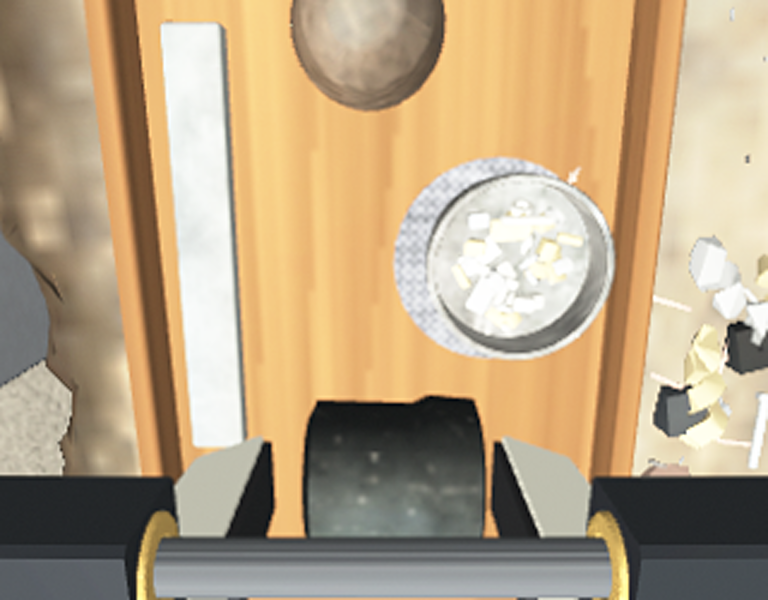

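```bash
python3 -m handwheel '[{"translation":[0,-2,0],"delta_rot":[0,0,0],"grip":97},{"translation":[0,0,0],"delta_rot":[0,0,0],"grip":120},{"translation":[0,0,0],"delta_rot":[0,0,0],"grip":150},{"translation":[0,0,0],"delta_rot":[0,0,0],"grip":150},{"translation":[0,0,0],"delta_rot":[0,0,0],"grip":150}]' 12; python3 - <<'E'
from h import *
go([441.8,-19.8,24],-3.2)
E
```

```text
t: 52.58
tool_pos: [441.8, -20.3, 24.8]
tcp_rot: [0.001, 0.727, 0.687, 0.0]
wrist_force: [0.5, 0.2, -0.6]
finger_gap: 0.458
t 52.58 p [441.8 -20.3  24.8] jawyaw -3.2 z [ 0.002 -0.    -1.   ] F [ 0.5  0.2 -0.6] gap 0.458
q [ 0.31  0.5  -0.49  2.18  0.44  0.56 -0.57]
d tool [ 0.5 -0.1  0.8]
rotvec tool [ 0.002  0.    -0.001]
```

```bash
python3 -m handwheel '[{"translation":[0,0,0.8],"delta_rot":[0,0,0],"grip":150},{"translation":[0,0,0],"delta_rot":[0,0,0],"grip":110},{"translation":[0,0,0],"delta_rot":[0,0,0],"grip":92},{"translation":[0,0,0],"delta_rot":[0,0,0],"grip":92},{"translation":[0,0,-15],"delta_rot":[0,0,0],"grip":92},{"translation":[0,0,-40],"delta_rot":[0,0,0],"grip":92},{"translation":[0,0,-50],"delta_rot":[0,0,0],"grip":92},{"translation":[-30,0,-40],"delta_rot":[0,0,0],"grip":83},{"translation":[-50,0,-20],"delta_rot":[0,0,0],"grip":83},{"translation":[-50,0,0],"delta_rot":[0,0,0],"grip":83},{"translation":[-50,0,0],"delta_rot":[0,0,0],"grip":83},{"translation":[0,0,0],"delta_rot":[0,0,0],"grip":83}]'; python3 - <<'E'
from h import *
go(None)
crop('top',240,225,100,75,8,'t6')
crop('side',260,150,180,130,4,'s6')
T=viewer.camera_info('top')
for n in ('top0','t6_raw'):
    im=cv2.imread(f'pics/{n}.png')[245:285,298:328].astype(int)
    mk=((im.max(2)-im.min(2))<30).astype(np.uint8)
    k,l,s,c=cv2.connectedComponentsWithStats(mk); j=1+np.argmax(s[1:,4])
    print(n,s[j],cast(T,[c[j]+[298,245]],32).round(1).tolist())
E
```

```text
t: 54.08
tool_pos: [432.3, -203.2, 202.7]
tcp_rot: [0.003, 0.725, 0.689, 0.002]
wrist_force: [-0.6, 1.4, 0.8]
finger_gap: 0.674
t 54.08 p [ 432.3 -203.2  202.7] jawyaw -2.9 z [ 0.007 -0.001 -1.   ] F [-0.6  1.4  0.8] gap 0.674
q [ 0.8   0.27 -0.57  1.92  0.18  0.99  0.1 ]
top0 [  6  11  17  19 300] [[445.1, -17.7, 32.0]]
t6_raw [  5  11  18  19 300] [[444.8, -17.3, 32.0]]
```

View pics/t6.png

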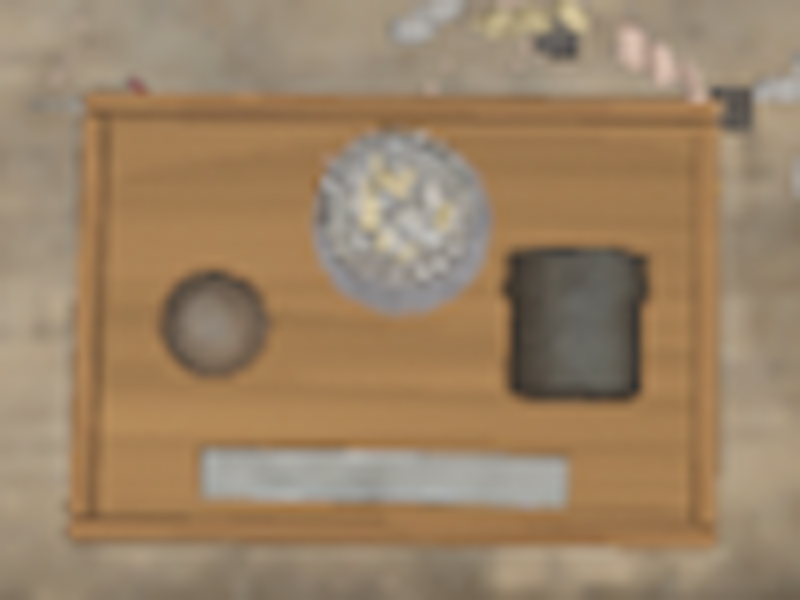

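View pics/s6.png

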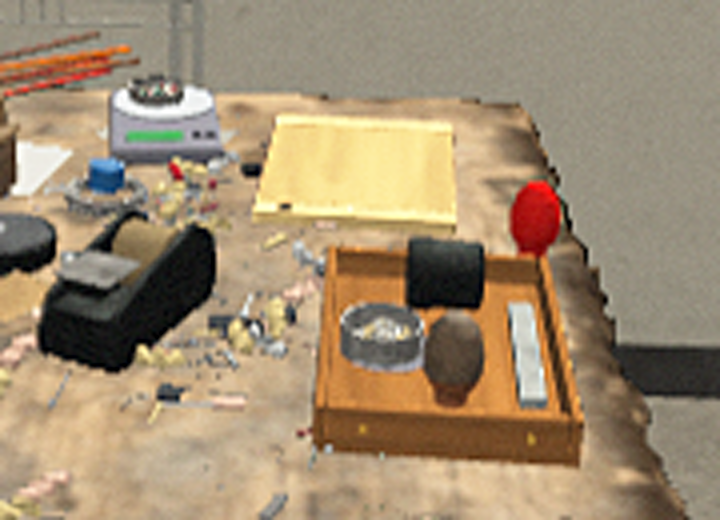

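Loupe is back to within 0.5 mm, and handle, slate and screw tin are good. There is plenty of time, so I'll also centre the scrap tin on the pan by closing the jaws along x about the pan's middle, without lifting.

```bash
python3 -m handwheel '[{"translation":[-40,20,0],"delta_rot":[0.007,0,0],"grip":75},{"translation":[-40,35,0],"delta_rot":[0,0,0],"grip":75},{"translation":[-25,45,10],"delta_rot":[0,0,0],"grip":75},{"translation":[0,45,20],"delta_rot":[0,0,0],"grip":75},{"translation":[0,40,20],"delta_rot":[0,0,0],"grip":75},{"translation":[0,0,0],"delta_rot":[0,0,0],"grip":75}]'; python3 - <<'E'
from h import *
go([624,-318,110],-3)
crop('wrist',160,50,320,250,2.4,'w27')
E
```

```text
t: 54.92
tool_pos: [621.7, -301.2, 154.3]
tcp_rot: [-0.001, 0.718, 0.696, 0.003]
wrist_force: [-0.6, 1.0, 0.3]
finger_gap: 0.704
t 54.92 p [ 621.7 -301.2  154.3] jawyaw -1.7 z [ 0.002  0.005 -1.   ] F [-0.6  1.   0.3] gap 0.704
q [ 0.66  0.65 -0.48  1.45  0.31  1.12  0.11]
d tool [-17.    2.7  44.2]
rotvec tool [ 0.002 -0.005  0.022]
```

View pics/w27.png

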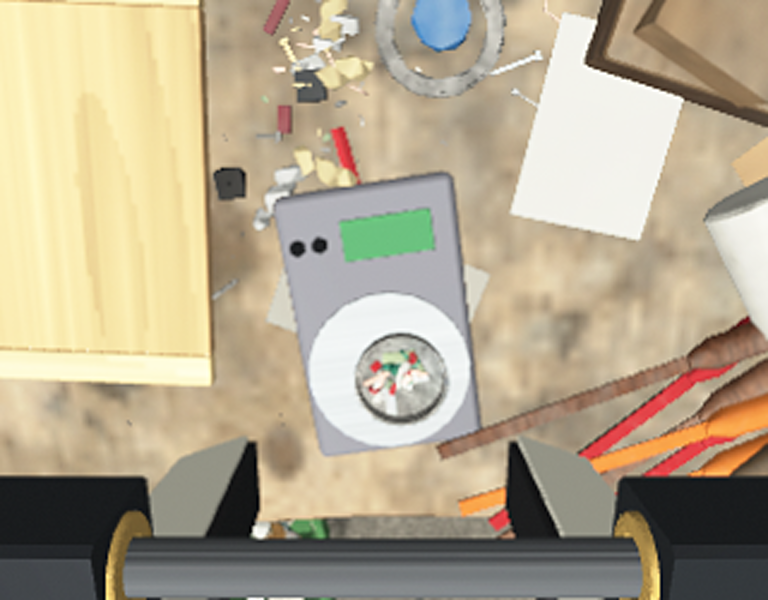

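```bash
python3 - <<'E'
from h import *
from scipy.optimize import least_squares
W=viewer.camera_info('wrist')
f=lambda x,y:(x/2.4+160-.3,y/2.4+50-.3)
P=cast(W,[f(*q) for q in [(308,370),(471,370),(390,292),(335,315),(446,313),(335,423),(446,425)]],22)[:,:2]
r=least_squares(lambda c:np.hypot(*(P-c).T)-37,P.mean(0)); print('pan',r.x,r.fun.round(1))
P=cast(W,[f(*q) for q in [(354,378),(448,378),(401,333),(401,423)]],33)[:,:2]
r=least_squares(lambda c:np.hypot(*(P-c).T)-21,P.mean(0)); print('tin',r.x,r.fun.round(1))
print('stick',cast(W,[f(440,452),f(480,435),f(570,408)],12).round(0).tolist())
E
```

```text
pan [ 623.96041332 -317.40154553] [ 0.9 -0.1  0.1 -0.5 -0.  -0.6  0.3]
tin [ 628.42537024 -317.32164902] [-0.2 -0.2  0.1  0.1]
stick [[647.0, -363.0, 12.0], [667.0, -355.0, 12.0], [710.0, -342.0, 12.0]]
```

```bash
python3 -m handwheel '[{"translation":[-17,2,20],"delta_rot":[0.002,-0.005,0.02],"grip":75},{"translation":[0,0,35],"delta_rot":[0,0,0],"grip":75},{"translation":[0,0,30],"delta_rot":[0,0,0],"grip":75},{"translation":[0,0,0],"delta_rot":[0,0,0],"grip":75}]'; python3 - <<'E'
from h import *
go([624.2,-317.5,26],-3)
E
```

```text
t: 55.48
tool_pos: [620.0, -320.8, 69.7]
tcp_rot: [0.002, 0.726, 0.688, -0.001]
wrist_force: [-0.5, -0.4, -0.1]
finger_gap: 0.706
t 55.48 p [ 620.  -320.8   69.7] jawyaw -3.1 z [ 0.001 -0.003 -1.   ] F [-0.5 -0.4 -0.1] gap 0.706
q [ 0.66  0.74 -0.44  1.51  0.36  0.97  0.07]
d tool [ 3.6  4.  43.7]
rotvec tool [ 0.001  0.003 -0.001]
```

```bash
python3 -m handwheel '[{"translation":[4,4,10],"delta_rot":[0.001,0.003,0],"grip":75},{"translation":[0,0,15],"delta_rot":[0,0,0],"grip":75},{"translation":[0,0,0],"delta_rot":[0,0,0],"grip":75}]'; python3 - <<'E'
from h import *
go([624.2,-317.5,26],-3)
E
```

```text
t: 55.85
tool_pos: [625.2, -318.0, 46.0]
tcp_rot: [0.002, 0.726, 0.687, 0.0]
wrist_force: [0.5, -0.3, 0.5]
finger_gap: 0.709
t 55.85 p [ 625.2 -318.    46. ] jawyaw -3.1 z [ 0.003 -0.002 -1.   ] F [ 0.5 -0.3  0.5] gap 0.709
q [ 0.65  0.77 -0.43  1.51  0.37  0.94  0.06]
d tool [ 0.5 -1.1 20. ]
rotvec tool [ 0.003  0.002 -0.003]
```

```bash
python3 -m handwheel '[{"translation":[0.5,-1,10],"delta_rot":[0.003,0.002,0],"grip":75},{"translation":[0,0,7],"delta_rot":[0,0,0],"grip":75},{"translation":[0,0,1.5],"delta_rot":[0,0,0],"grip":75},{"translation":[0,0,0],"delta_rot":[0,0,0],"grip":75}]'; python3 - <<'E'
from h import *
go([624.2,-317.5,26],-3)
crop('wrist',160,50,320,250,2.4,'w28')
E
```

```text
t: 56.35
tool_pos: [624.9, -317.5, 27.1]
tcp_rot: [0.001, 0.726, 0.687, 0.0]
wrist_force: [0.8, -0.6, -0.4]
finger_gap: 0.71
t 56.35 p [ 624.9 -317.5   27.1] jawyaw -3.1 z [ 0.001 -0.    -1.   ] F [ 0.8 -0.6 -0.4] gap 0.71
q [ 0.65  0.79 -0.42  1.52  0.38  0.91  0.05]
d tool [-0.  -0.7  1.1]
rotvec tool [ 0.001  0.    -0.002]
```

View pics/w28.png

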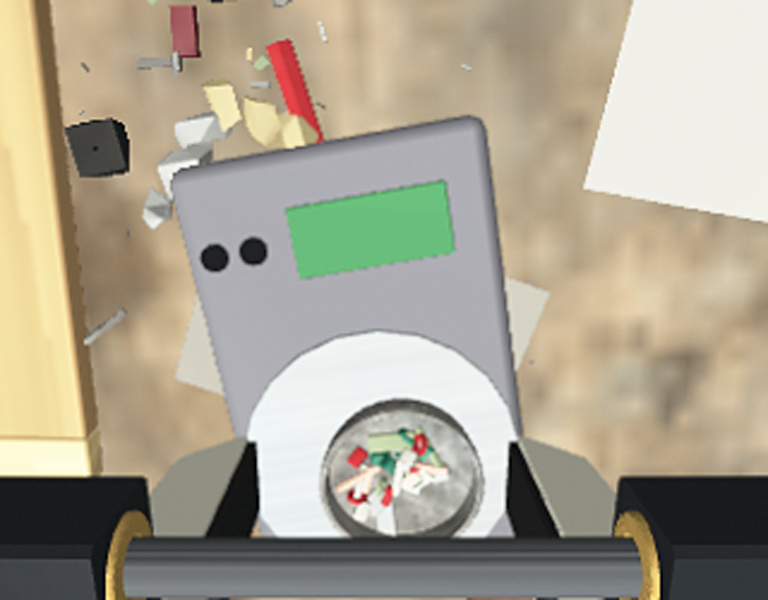

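Tin (403,475) sits to the right of the pan's middle (~383). Closing gently.

```bash
python3 -m handwheel '[{"translation":[0,-0.7,1],"delta_rot":[0,0,0],"grip":100},{"translation":[0,0,0],"delta_rot":[0,0,0],"grip":120},{"translation":[0,0,0],"delta_rot":[0,0,0],"grip":140},{"translation":[0,0,0],"delta_rot":[0,0,0],"grip":150},{"translation":[0,0,0],"delta_rot":[0,0,0],"grip":150}]' 6; python3 - <<'E'
from h import *
go([624.2,-317.5,26],-3)
crop('wrist',160,50,320,250,2.4,'w29')
E
```

```text
t: 57.02
tool_pos: [624.6, -317.7, 26.8]
tcp_rot: [0.001, 0.726, 0.687, 0.001]
wrist_force: [-0.1, 0.9, -1.3]
finger_gap: 0.444
t 57.02 p [ 624.6 -317.7   26.8] jawyaw -3.1 z [ 0.002 -0.001 -1.   ] F [-0.1  0.9 -1.3] gap 0.444
q [ 0.65  0.79 -0.42  1.53  0.38  0.91  0.05]
d tool [ 0.2 -0.4  0.8]
rotvec tool [ 0.002  0.001 -0.002]
```

View pics/w29.png

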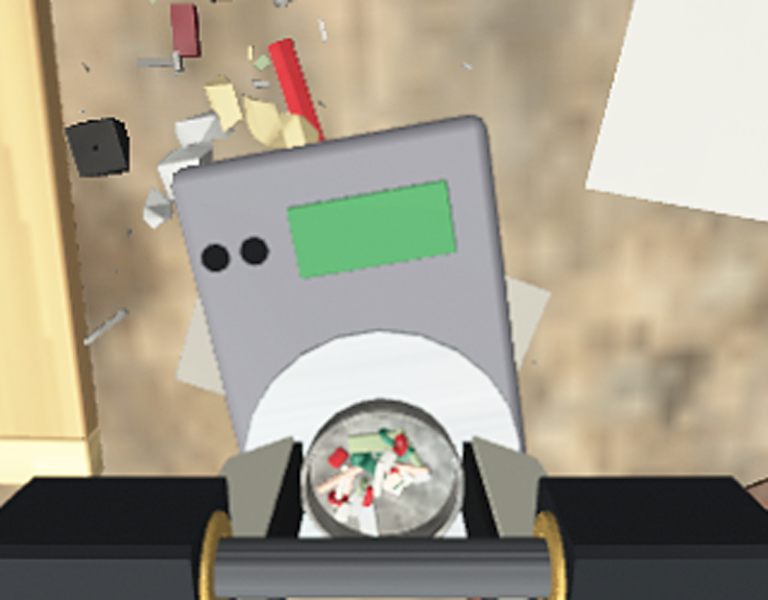

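Tin is now at (382,470), centred on the pan (~383). Opening, lifting clear, withdrawing and checking.

```bash
python3 -m handwheel '[{"translation":[0,0,0],"delta_rot":[0,0,0],"grip":120},{"translation":[0,0,0],"delta_rot":[0,0,0],"grip":100},{"translation":[0,0,0],"delta_rot":[0,0,0],"grip":80},{"translation":[0,0,-15],"delta_rot":[0,0,0],"grip":75},{"translation":[0,0,-40],"delta_rot":[0,0,0],"grip":75},{"translation":[0,0,-50],"delta_rot":[0,0,0],"grip":75},{"translation":[0,-40,-40],"delta_rot":[0,0,0],"grip":75},{"translation":[0,-50,-30],"delta_rot":[0,0,0],"grip":75},{"translation":[-30,-50,0],"delta_rot":[0,0,0],"grip":75},{"translation":[-50,-30,0],"delta_rot":[0,0,0],"grip":75},{"translation":[-50,0,0],"delta_rot":[0,0,0],"grip":75},{"translation":[-50,0,0],"delta_rot":[0,0,0],"grip":75},{"translation":[0,0,0],"delta_rot":[0,0,0],"grip":75}]'; python3 - <<'E'
from h import *
go(None)
crop('top',200,130,260,180,3,'t7')
crop('side',260,150,180,130,4,'s7')
im=cv2.imread('pics/t7_raw.png')[150:210,380:470]
cv2.imwrite('pics/t7p.png',cv2.resize(im,None,fx=8,fy=8,interpolation=cv2.INTER_CUBIC))
E
```

```text
t: 58.7
tool_pos: [441.5, -492.3, 219.7]
tcp_rot: [0.007, 0.725, 0.689, 0.001]
wrist_force: [0.7, 0.1, 0.2]
finger_gap: 0.705
t 58.7 p [ 441.5 -492.3  219.7] jawyaw -3.0 z [ 0.011 -0.009 -1.   ] F [0.7 0.1 0.2] gap 0.705
q [ 1.05  0.54 -0.46  1.47  0.25  1.18  0.5 ]
```

View pics/t7.png

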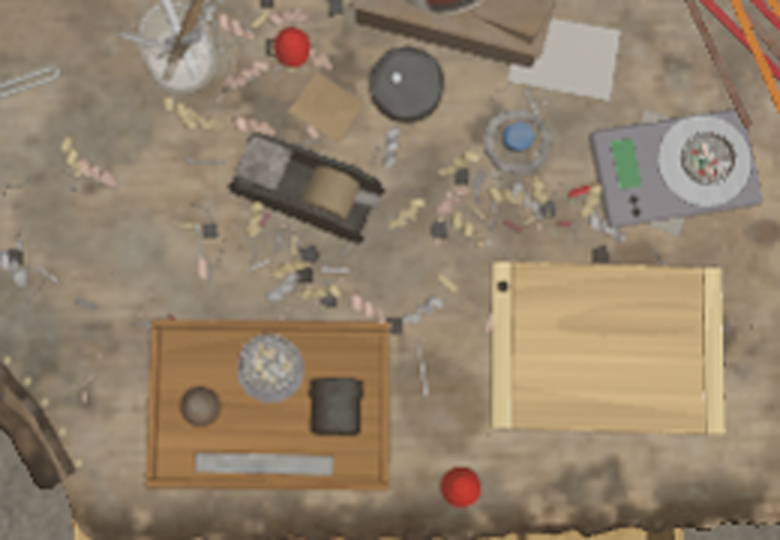

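View pics/t7p.png

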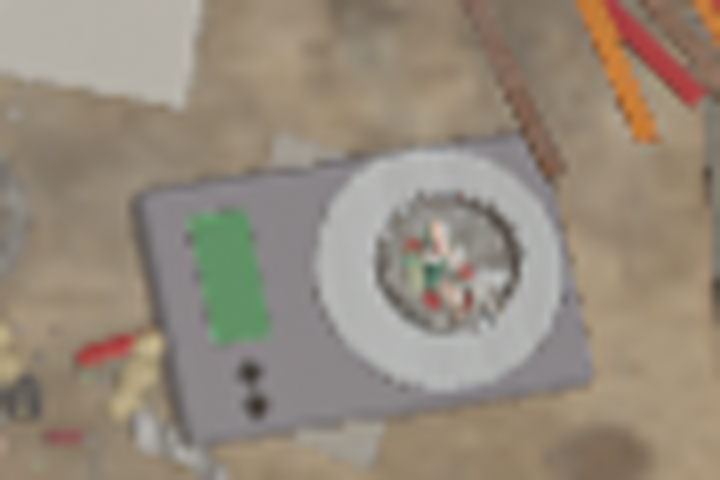

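View pics/s7.png

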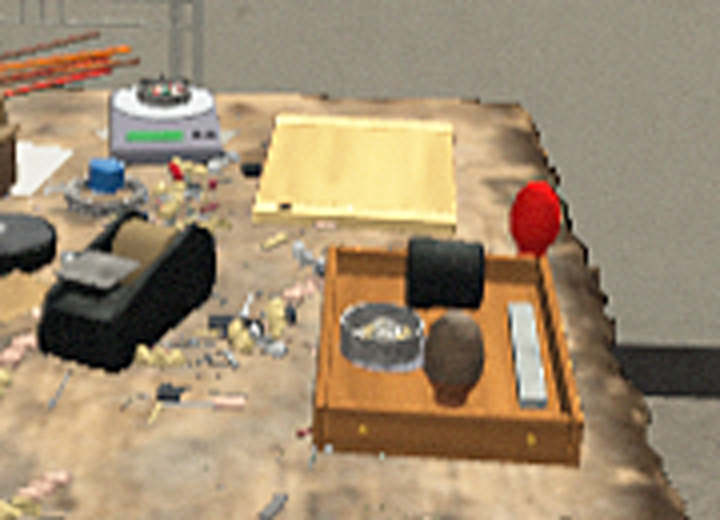

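Scrap tin is now centred on the pan: tin (449,262), pan (440,268), about 1–2 mm. Everything is upright and in place, and the gripper is well clear. Handing in.

```bash
python3 -c "
from station import ctrl
print(ctrl.finish_job())"
```

```text
the job is handed in; nothing more can be done
None
```

The job is done and handed in after about 59 s of the 144 s allowed. I stood the loupe and then the handle aside on the board, moved the scrap tin to the balance pan, and set the screw tin on the felt spot. Then I put the loupe and the handle back in the tray.

**Corrections along the way:**
- **Loupe:** it first came back about 4 mm too far towards the tray's rear. I re-centred it with the jaws, and the top camera then showed it within about 0.5 mm of its start.
- **Scrap tin:** it first stood about 4 mm off the pan's middle. I slid it across the pan without lifting it, after the loupe and handle were already back. It now looks about 1–2 mm off.

**Last checks:**
- **Handle:** within about 1 mm of where it started.
- **Screw tin:** within about 2 mm of the felt spot's centre.
- **Slate:** unmoved in the top view, and everything stands upright with the gripper well clear.
- **Forces:** the highest wrist force I saw, between moves, was about 33 N, while setting the loupe down.
- **Disagreement:** the top and wrist cameras differ by about 2–3 mm in absolute position. I therefore judged the returns by comparing top images from before and after.

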